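Load the bearing shaker from the lipped shelf

TASK

Get the bearing shaker loaded and running: first turn its hold-down bar from over the tray all the way round to its open notch, then fetch every bearing caddy off the grey shelf, lifting it over the front lip and drawing it forward from under the hood, and stand all of them flat, side by side lengthways, inside the rim of the shaker's tray. When all are in, turn the hold-down bar back over them until it drops into its closed notch, and last throw the lever over into the run notch, the one marked with white, on the side away from the robot. Keep the caddies upright and leave the other things on the bench and the shelf where they are.

Things in the scene. Friction and masses are not known exactly. Their poses are not given: they have to be found in the camera images.
- shelf: Low grey steel shelf, fixed, yaw within 0.12 rad. Origin on the bench under its middle; the front faces -x. Shelf floor 60 mm above the bench, x -64 to +64 mm, y -178 to +178 mm; 24 mm high stop along the rear. Caddies stand between y -178 and +106 mm; a 30 mm high divider at y +108 mm parts off a bay with a can.
- shelf_lip (a point): Middle of the top edge of the lip along the whole front of the shelf: 6 mm thick (shelf x -70 to -64 mm), top 22 mm above the shelf floor. Caddies must be lifted over it; drawn 140 mm forward they are past it.
- shelf_hood (a point): Middle of the front lower edge of the hood, a 10 mm plate over the rear of the shelf from shelf x +28 mm back, underside 82 mm above the shelf floor. A caddy's rear reaches under it: raise the caddy 22 to 46 mm (34 is best), keep it level, draw it forward 60 mm, then it is clear of the hood.
- shaker: Bearing shaker, fixed, yaw within 0.12 rad: low grey machine, x -100 to +100 mm, y -200 to +180 mm, deck 40 mm high. Origin on the bench, front faces -x. The load tray takes the -y part, the post of the hold-down bar stands at x +40, y +110 mm, the lever at x -48, y +135 mm.
- tray (a point): Centre of the load tray's floor (45 mm above the bench), axes as the shaker's. Inside the rim: 130 mm (x) by 236 mm (y); the rim, 6 mm thick, stands 12 mm above the floor. Four caddies fit side by side, their length along x, e.g. at y -87, -29, +29, +87 mm.
- clamp (a joint): Turn of the hold-down bar about its upright post (rad): 0 = closed notch (bar over the tray, to the shaker's -y), growing anticlockwise from above to 1.5 = open notch (bar to the shaker's +x, away from the robot). Between them a cam lifts the bar some 11 mm (at 0.75) against a spring: 5 to 10 N at the knob; past half way it drops by itself into the nearer notch. Stops at 0 and 1.5.
- clamp_knob (a point): Middle of the black knob on the hold-down bar: upright cylinder 22 mm across, 40 mm high, 85 mm from the turning axis. The bar is 16 mm wide, reaches 275 mm from the axis; its top lies 20 mm, its underside 32 mm below this point, 5 mm over the walls of seated caddies, whose tabs stand just in front of the closed bar. Post and bar are lower than the knob.
- clamp_axis (a point): Point on the turning axis of the hold-down bar, at the height of the knob's middle.
- lever (a joint): Swing of the lever (rad) about an axis along the shaker's y: 0 = stop notch (leaning 0.5 rad to the shaker's -x), 1.0 = run notch, marked white (leaning 0.5 rad to +x). A spring detent holds it in each notch; 4 to 5 N at the grip carry it past half way, from where it drops on by itself. Stops at 0 and 1.0.
- lever_grip (a point): Middle of the lever's black grip, 24 mm across, 30 mm long, 75 mm from the lever's axis.
- lever_axis (a point): Point on the lever's axis, at the lever's foot.
- caddy1: Grey plastic tray 110 long (x) x 50 wide (y) x 36 mm high, 220 g, upright on the shelf, its x about along the shelf's. An upright grip tab, 30 long (x) x 12 thick (y), top 82 mm above the underside, stands 13 mm towards its -x end from the middle: pinch its 12 mm, above the walls. Origin: centre of underside. May be absent.
- caddy2: Grey plastic tray 110 long (x) x 50 wide (y) x 36 mm high, 220 g, upright on the shelf, its x about along the shelf's. An upright grip tab, 30 long (x) x 12 thick (y), top 82 mm above the underside, stands 13 mm towards its -x end from the middle: pinch its 12 mm, above the walls. Origin: centre of underside. May be absent.
- caddy3: Grey plastic tray 110 long (x) x 50 wide (y) x 36 mm high, 220 g, upright on the shelf, its x about along the shelf's. An upright grip tab, 30 long (x) x 12 thick (y), top 82 mm above the underside, stands 13 mm towards its -x end from the middle: pinch its 12 mm, above the walls. Origin: centre of underside. May be absent.
- caddy4: Grey plastic tray 110 long (x) x 50 wide (y) x 36 mm high, 220 g, upright on the shelf, its x about along the shelf's. An upright grip tab, 30 long (x) x 12 thick (y), top 82 mm above the underside, stands 13 mm towards its -x end from the middle: pinch its 12 mm, above the walls. Origin: centre of underside. May be absent.
- can: Steel can, 42 mm across, 68 mm high, in the end bay of the shelf (shelf y about +144 mm); stays there. Origin: centre of the underside.
- wheel1: White skate wheel, 52 mm across, 32 mm high, lying flat on the bench; stays. Origin: centre of the underside.
- wheel2: Another such wheel; stays.
- truck: Skateboard truck, 80 x 190 x 54 mm high (axle along its y), standing on the bench; stays. Origin: centre of the underside.
- wrench: Wrench, 150 mm long, lying on the bench; stays.
- cup: Grey plastic cup, 70 mm across and high, on the bench; stays.
- driver: Screwdriver, 180 mm long, lying on the bench; stays.

How it is judged:
By the outcome, as a careful person would: the job done as asked, in the order asked, and still so for the second after the job is handed in, with the robot touching nothing.
Of caddy1, caddy2, caddy3, caddy4 only 2 to 4 are there at a start; the rules pass over those that are not, and their reading is None.
At some moment in a run one of caddy1, caddy2, caddy3, caddy4 may be knocked a few centimetres aside while the robot is not near it.
It also fails if it takes over 210 s, if anything falls off the work surface, if the arm or the gripper's body presses on something with over 40 N, if the wrist force passes 120 N, or if a joint passes its speed limit or range.

ROBOT

A 6-joint arm with a two-finger parallel gripper is mounted at the origin on the work surface. World frame = base frame: x ahead of the robot, y to its left, z up, the work surface at z = 0. Lengths are in m, angles in degrees, forces in N, time in s.
With the tool pointing down it reaches from about 0.3 to 0.75 m from the base axis. Payload 8.5 kg.
Tool frame: the origin (TCP) lies at the very end of the fingers, on their centre line; the grasp point (between the pads) lies 19 mm behind it; x points along the fingers, y is the direction in which the jaws open and shut, and the axes are right-handed (so a half turn about x gives the same grasp; the last joint's range is limited). The gripper opens to 85 mm and grips with 20 to 120 N. Pads are 22 mm wide; open, the fingers measure 114 mm over their backs; the gripper's body (76 mm by 85 mm) begins 54 mm behind the grasp point. The pads swing forward as they close: fully open they stand 13 mm farther back than shut.
Start: joints at [52.351, 21.807, 74.336, -0, 83.858, -12.336], TCP at [0.235, 0.497, 0.231] pointing down, gripper open.
Joint ranges: [-178.18, 178.18], [-50.72, 133.34], [12.68, 142.11], [-81.47, 261.47], [9.98, 163.14], [-165.26, 165.26]. Speed limits (degrees/s): [136.94, 136.94, 180, 180, 180, 180].

INTERFACE

Orientations are given as a 3x3 rotation matrix whose columns are the frame's x, y, z axes.
In Python, from rig import sensors, cams, env gives the robot as it stands.
- The arm moves only by the shell command python3 -m crank 'ROWS' [FORCE]. ROWS is a JSON object of lists of equal length, an entry for each row: "hand": the closure in counts, from 0 (fully open) to 255 (shut); "translation": the shift along the tool's x, y, z in m, a list of three; "dr": the turn, a rotation vector about the tool's x, y, z in rad, a list of three. A call has 1 to 5 rows; each row is the pose to reach, as a shift and turn from the pose commanded when the call began, along the tool's axes at that moment; what a row does not reach only later rows make up. A row lasts 1/10 s, in which the tool goes at most 50 mm and 8.59 degrees, less where a joint would pass 70% of its speed; a pose out of reach is approached as far as the arm can. A call with a gripper value outside its range is refused whole. The fingers move at their own pace and stop on an object; FORCE is the grip in N (left out, the last holds). Time passes only in rows, so rows that repeat a pose let the fingers close. It gives the time, the measured TCP pose, the force and the opening at its end, in the units of the state.
- sensors.observe(): the state, without advancing time (a new reading comes with each control period).
- cams.get_image(name): name is "scene" or "top" or "wrist"; returns (picture, depth): 420x560x3 uint8, blue, green, red; 420x560 float32, m along the optical axis (not along the pixel's ray), 0 where there is no reading.
- cams.calibration(name): a dict with "vertical_fov" (degrees; the focal length in pixels is half the picture's height over the tangent of half this angle, whatever the lens; pixels are square), "cx", "cy" (the principal point, pixels), "extrinsics" (4x4, takes a point from camera to world coordinates). Camera axes: x right, y down, z forward; pixel columns grow to the right and rows downward; lengths in m; the calibration is good to about 2 mm. A picture is of the moment at which its call begins: read the wrist's pose just before it. calibration takes no time and is no camera call; for the wrist camera it gives the pose at the moment of the call.
- env.close_job(): hands the job in, once; it reports no verdict.
The state is a dict: "time_s": time; "q": joint angles; "qvel": joint speeds; "joint_efforts": joint torques, N m; "position": TCP position; "tool_rot": TCP orientation; "ft_force": force on the tool from outside, world axes, zero at the start; "wrist_torque": the same for the moment, N m; "grip_width": finger opening in m.
Only numpy, scipy, OpenCV 4.12 (cv2) and the standard library are available. Lean on these libraries where they do the work, as an engineer would, in place of code of your own. Each camera call takes 0.05 s, during which the arm holds its last target. There are 200 camera calls.

## Working session

There is one attempt and no reset: what is moved stays moved. The work goes in short steps, Python scripts to look and compute and a shell command to move; the robot and the scene stay as the last step left them, time stands still between calls to the robot, and variables do not carry over. Pictures are saved under pics/ and viewed, about 12 in all and at most 16, crops included, and the job is handed in when it is done.

```bash
ls; mkdir -p pics; cat > h.py <<'E'
import numpy as np,cv2
from rig import sensors,cams,env
def grab(n):
    c=cams.calibration(n); im,d=cams.get_image(n); return im,d,c
def K(c,im):
    return im.shape[0]/2/np.tan(np.radians(c["vertical_fov"])/2)
def cloud(im,d,c):
    f=K(c,im); v,u=np.mgrid[:im.shape[0],:im.shape[1]]
    P=np.stack([(u-c["cx"])*d/f,(v-c["cy"])*d/f,d],-1)
    E=np.array(c["extrinsics"]); W=P@E[:3,:3].T+E[:3,3]; W[d==0]=np.nan; return W
E
python3 - <<'E'
from h import *
s=sensors.observe(); print(s)
for n in("scene","top"):
    im,d,c=grab(n); print(n,c); cv2.imwrite(f"pics/{n}0.png",im); np.savez(f"{n}0.npz",im=im,d=d,W=cloud(im,d,c))
E
```

```text
pics
{'time_s': 0.0, 'q': array([ 5.23497411e+01,  2.18422674e+01,  7.43855829e+01,  3.70960592e-04,
        8.38583960e+01, -1.23348178e+01]), 'qvel': array([ 0.00091615,  0.00926567, -0.05268191, -0.03291405, -0.00851392,
        0.10754203]), 'joint_efforts': array([-2.62766935e-04, -4.48456693e+01, -2.31274492e+01, -2.33989995e-04,
        4.77488691e-03,  1.99898244e-05]), 'position': array([0.23498732, 0.49694499, 0.23069493]), 'tool_rot': array([[-9.24583305e-04,  4.27601448e-01,  9.03966895e-01],
       [-1.18788133e-03,  9.03966174e-01, -4.27602322e-01],
       [-9.99998867e-01, -1.46915936e-03, -3.27852257e-04]]), 'ft_force': array([-1.14792206, -0.89365554, -0.31462389]), 'wrist_torque': array([ 0.0113389 ,  0.01119315, -0.00432972]), 'grip_width': 0.0856285760098637}
scene {'vertical_fov': 45.49883191538639, 'cx': 283.1005805311739, 'cy': 211.73305962280162, 'extrinsics': array([[ 0.44682442,  0.6715637 , -0.59105848,  1.38719377],
       [ 0.89461844, -0.33719087,  0.29318963, -0.41522082],
       [-0.00240402, -0.6597761 , -0.75145839,  1.28468444],
       [ 0.        ,  0.        ,  0.        ,  1.        ]])}
top {'vertical_fov': 43.41773786744735, 'cx': 270.53628264276665, 'cy': 200.24156124329593, 'extrinsics': array([[ 0.01209264, -0.99129409,  0.13110989,  0.28119051],
       [-0.99992442, -0.01169749,  0.00378359,  0.03357567],
       [-0.002217  , -0.13114573, -0.99136062,  1.63246708],
       [ 0.        ,  0.        ,  0.        ,  1.        ]])}
```

View pics/scene0.png

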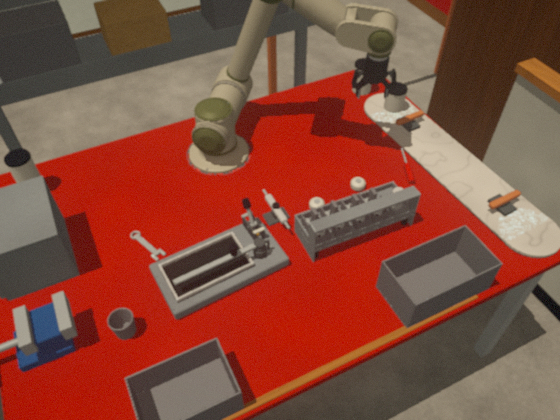

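View pics/top0.png

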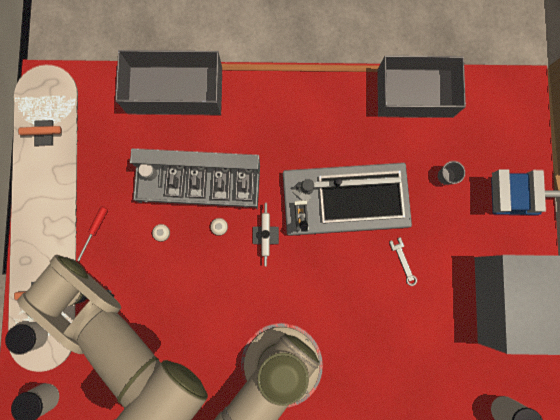

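The scene shows the shelf (top picture about (195,178)) with four caddies between columns 165 and 250 and the can at (147,170). The shaker is at (347,198), with the bar along row 183, the knob near (337,182) and the lever near (302,215). The truck is at (265,235).

```bash
python3 - <<'E'
from h import *
for n in("top","scene"):
    z=np.load(n+"0.npz"); W=z["W"]; im=z["im"]
    def rect(lo,hi,x0,x1,y0,y1,name):
        m=(W[...,2]>lo)&(W[...,2]<hi)&(W[...,0]>x0)&(W[...,0]<x1)&(W[...,1]>y0)&(W[...,1]<y1)
        p=W[m]; r=cv2.minAreaRect((p[:,:2]*1000).astype(np.float32)); print(n,name,len(p),np.round(r[0],1),np.round(r[1],1),round(r[2],2),np.round(np.median(p[:,2])*1000,1))
    rect(.034,.048,.3,.75,-.4,.05,"deck")
    rect(.145,.162,.3,.8,.05,.5,"hood")
    rect(.05,.2,.3,.8,.02,.5,"shelf")
z=np.load("top0.npz");im=z["im"]
cv2.imwrite("pics/topz.png",cv2.resize(im[140:250,120:420],None,fx=2.66,fy=2.66,interpolation=cv2.INTER_CUBIC))
W=z["W"]
# tabs: height 0.142
m=(W[...,2]>.132)&(W[...,2]<.146)&(W[...,0]>.4)&(W[...,0]<.7)&(W[...,1]>.02)&(W[...,1]<.5)
k,l,st,ce=cv2.connectedComponentsWithStats(m.astype(np.uint8))
for i in range(1,k):
    if st[i,4]>4: print(ce[i],st[i,4],np.round(W[l==i].mean(0),4))
E
```

```text
top deck 5482 [ 473.3 -163.4] [250.  441.7] 4.52 41.5
top hood 1849 [566.7 260.7] [367.1  99. ] 87.5 151.8
top shelf 7826 [555.7 262.3] [563.8 390.6] 10.33 83.5
scene deck 3938 [ 487.3 -163.9] [238.1 445.9] 6.99 43.2
scene hood 1451 [570.6 259.7] [370.4  98.2] 87.17 153.7
scene shelf 6384 [554. 260.] [571.3 389.7] 10.71 90.9
[258. 167.] 5 [0.5749 0.0766 0.1389]
[171.34 179.16] 50 [0.5362 0.3247 0.1403]
[193.8        180.08888889] 45 [0.5343 0.2602 0.14  ]
[219.11627907 182.79069767] 43 [0.5272 0.1872 0.1407]
[243.34883721 183.34883721] 43 [0.5265 0.1178 0.1402]
```

View pics/topz.png

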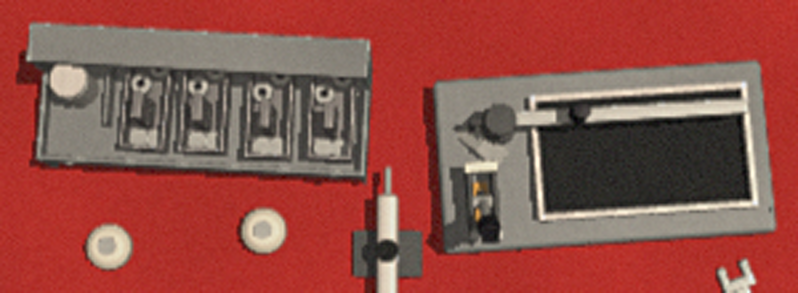

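```bash
cat >> h.py <<'E'
def onplane(c,im,uv,z):
    f=K(c,im); uv=np.atleast_2d(np.array(uv,float)); E=np.array(c["extrinsics"])
    r=np.stack([(uv[:,0]-c["cx"])/f,(uv[:,1]-c["cy"])/f,np.ones(len(uv))],-1)@E[:3,:3].T
    return E[:3,3]+r*((z-E[2,3])/r[:,2])[:,None]
E
python3 - <<'E'
from h import *
for n in("top","scene"):
    z=np.load(n+"0.npz"); W=z["W"]; im=z["im"]; c=cams.calibration(n)
    def comp(m,name,zz):
        m=cv2.morphologyEx(m.astype(np.uint8),cv2.MORPH_OPEN,np.ones((3,3)))
        k,l,st,ce=cv2.connectedComponentsWithStats(m); i=1+st[1:,4].argmax()
        v,u=np.nonzero(l==i); P=onplane(c,im,np.c_[u,v],zz)[:,:2]*1000
        r=cv2.minAreaRect(P.astype(np.float32)); print(n,name,len(u),np.round(r[0],1),np.round(r[1],1),round(r[2],2))
    reg=(W[...,0]>.3)&(W[...,0]<.75)
    nr=~((im[...,2].astype(int)-im[...,1])>60)
    L=reg&(W[...,1]<.06)&(W[...,1]>-.4); R=reg&(W[...,1]>.06)&(W[...,1]<.5)
    comp(L&nr&(W[...,2]>.03)&(W[...,2]<.055),"deck",.04)
    comp(L&(im.min(2)>165)&(W[...,2]>.03)&(W[...,2]<.075),"rim",.057)
    comp(R&nr&(W[...,2]>.143)&(W[...,2]<.165),"hood",.152)
E
```

```text
top deck 3508 [ 500.2 -191.4] [199.5 378.6] 4.44
top rim 80 [425.2  52.4] [45.1 12. ] 0.73
top hood 1866 [593.9 259.5] [367.4  43. ] 87.69
scene deck 2379 [ 505.  -194.2] [205.6 377.9] 4.14
scene rim 30 [423.   49.4] [34.4 11.6] 0.22
scene hood 1404 [596.1 256.3] [371.5  47.1] 87.62
```

```bash
cat >> h.py <<'E'
from scipy.spatial.transform import Rotation as Rot
def Rdown(th):
    t=np.radians(th); c,s=np.cos(t),np.sin(t); return np.array([[0,c,s],[0,s,-c],[-1,0,0.]])
def plan(*way):
    """way: (x,y,z,theta) world mm/deg; each shown as shift+turn from the previous, tool axes"""
    s=sensors.observe(); p,R=s["position"]*1000,s["tool_rot"]
    for w in way:
        t=np.array(w[:3],float); R2=Rdown(w[3])
        print(w,"t(mm)",np.round(R.T@(t-p),1),"dr",np.round(Rot.from_matrix(R.T@R2).as_rotvec(),4),"rows>=",max(np.linalg.norm(t-p)/50,np.degrees(np.linalg.norm(Rot.from_matrix(R.T@R2).as_rotvec()))/8.59).round(1)); p,R=t,R2
def fr(o,yaw):
    t=np.radians(yaw); r=np.array([[np.cos(t),-np.sin(t)],[np.sin(t),np.cos(t)]])
    return lambda x,y: np.round(np.array(o)+r@np.array([x,y]),1)
E
python3 - <<'E'
from h import *
z=np.load("top0.npz");c=cams.calibration("top");im=z["im"]
print("knob top px",onplane(c,im,[(336.9,182.9)],.138), "cap",onplane(c,im,[(120+499/2.66,140+121/2.66)],.11))
plan((440,-150,300,64.7),(440,-150,300,4.4))
print(sensors.observe()["q"])
E
```

```text
knob top px [[ 0.53127854 -0.15054102  0.138     ]] cap [[ 0.52729637 -0.06835839  0.11      ]]
(440, -150, 300, 64.7) t(mm) [ -68.7 -497.3  461.9] dr [-0.0002 -0.0003  0.0013] rows>= 13.6
(440, -150, 300, 4.4) t(mm) [0. 0. 0.] dr [1.0524 0.     0.    ] rows>= 7.0
[ 5.23529036e+01  2.18387631e+01  7.43789065e+01 -2.59651849e-04
  8.38592386e+01 -1.23352914e+01]
```

```bash
python3 -m crank '{"hand":[0,0,0,0,0],"translation":[[-0.07,-0.16,0.15],[-0.07,-0.16,0.15],[-0.07,-0.16,0.15],[-0.07,-0.16,0.15],[-0.07,-0.16,0.15]],"dr":[[0,0,0],[0,0,0],[0,0,0],[0,0,0],[0,0,0]]}' 20
python3 -m crank '{"hand":[0,0,0,0,0],"translation":[[0,-0.17,0.155],[0,-0.17,0.155],[0,-0.17,0.155],[0,-0.17,0.155],[0,-0.17,0.155]],"dr":[[0,0,0],[0,0,0],[0,0,0],[0,0,0],[0,0,0]]}'
python3 -m crank '{"hand":[0,0,0,0,0],"translation":[[0,-0.168,0.157],[0,-0.168,0.157],[0,-0.168,0.157],[0,-0.168,0.157],[0,-0.168,0.157]],"dr":[[0,0,0],[0,0,0],[0,0,0],[0,0,0],[0,0,0]]}'
python3 - <<'E'
from h import *
s=sensors.observe();print(s["time_s"],s["position"],s["q"])
im,d,c=grab("wrist"); print(c); cv2.imwrite("pics/w1.png",im); np.savez("w1.npz",im=im,d=d,W=cloud(im,d,c))
plan((440,-150,300,64.7),(440,-150,300,4.4))
E
```

```text
time_s: 0.6
position: [0.3027, 0.2861, 0.3022]
tool_rot: [[0.001, 0.429, 0.903], [-0.0, 0.903, -0.429], [-1.0, 0.0, 0.001]]
ft_force: [0.5, 1.3, -0.4]
grip_width: 0.0854
time_s: 1.1
position: [0.3701, 0.0657, 0.3012]
tool_rot: [[-0.0, 0.43, 0.903], [-0.0, 0.903, -0.43], [-1.0, -0.0, -0.0]]
ft_force: [-0.3, 0.6, 0.5]
grip_width: 0.0855
time_s: 1.6
position: [0.4402, -0.1537, 0.3007]
tool_rot: [[-0.001, 0.43, 0.903], [0.0, 0.903, -0.43], [-1.0, -0.0, -0.001]]
ft_force: [0.0, 1.2, -0.5]
grip_width: 0.0855
1.6 [ 0.44019826 -0.15371764  0.3006507 ] [-3.38363467e+01  1.07003012e+01  7.87631139e+01 -1.56502215e-02
  9.05894446e+01 -9.83855335e+01]
{'vertical_fov': 61.70199866072939, 'cx': 270.4305801083449, 'cy': 211.33646203735898, 'extrinsics': array([[ 4.29994898e-01,  8.59967835e-01,  2.74881267e-01,
         3.69376142e-01],
       [ 9.02831123e-01, -4.09780073e-01, -1.30292959e-01,
        -1.20200881e-01],
       [ 5.93111682e-04,  3.04196671e-01, -9.52609067e-01,
         4.42996007e-01],
       [ 0.00000000e+00,  0.00000000e+00,  0.00000000e+00,
         1.00000000e+00]])}
(440, -150, 300, 64.7) t(mm) [ 0.2  5.2 -3.7] dr [-0.0043 -0.0008  0.0011] rows>= 0.1
(440, -150, 300, 4.4) t(mm) [0. 0. 0.] dr [1.0524 0.     0.    ] rows>= 7.0
```

View pics/w1.png

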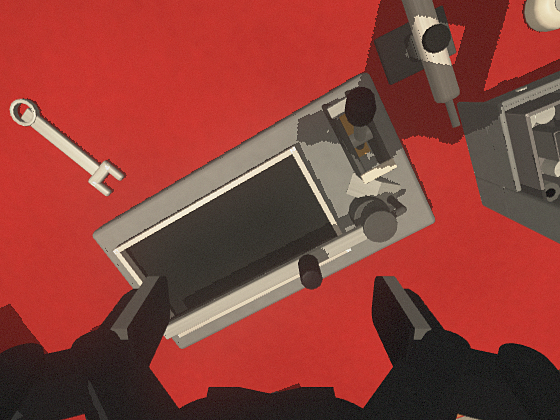

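The wrist view shows the shaker from near: knob around (311,272), post cap (380,220), lever grip (358,105) at the stop side, white run mark near (378,172), tray empty.

```bash
python3 - <<'E'
from h import *
z=np.load("w1.npz"); W=z["W"]*1000; im=z["im"]; c=cams.calibration("wrist")
def blob(lo,hi,b,name):
    x0,x1,y0,y1=b
    m=(W[...,2]>lo)&(W[...,2]<hi)&(W[...,0]>x0)&(W[...,0]<x1)&(W[...,1]>y0)&(W[...,1]<y1); p=W[m]
    if len(p): print(name,len(p),"ctr",np.round((p.min(0)+p.max(0))/2,1),"mean",p.mean(0).round(1),"ext",np.round(np.ptp(p,axis=0),1))
blob(133,146,(500,570,-190,-120),"knobtop")
blob(100,150,(500,570,-190,-120),"knob all")
blob(95,130,(490,570,-105,-40),"post")
blob(85,140,(400,470,-110,-30),"grip")
m=((W[...,2]>33)&(W[...,2]<47)&(W[...,0]>380)&(W[...,0]<640)&(W[...,1]<30)&(W[...,1]>-400)&~((im[...,2].astype(int)-im[...,1])>60)).astype(np.uint8)
m=cv2.morphologyEx(m,cv2.MORPH_OPEN,np.ones((5,5)))
v,u=np.nonzero(m); r=cv2.minAreaRect((onplane(c,im,np.c_[u,v],.04)[:,:2]*1000).astype(np.float32)); print("deck",r)
m=((im.min(2)>150)&(W[...,2]>50)&(W[...,2]<64)&(W[...,0]>400)&(W[...,0]<600)&(W[...,1]<-60)&(W[...,1]>-340)).astype(np.uint8)
v,u=np.nonzero(m); r=cv2.minAreaRect((onplane(c,im,np.c_[u,v],.057)[:,:2]*1000).astype(np.float32)); print("rim",len(u),r)
E
```

```text
knobtop 361 ctr [ 537.2 -155.9  136.5] mean [ 536.6 -155.8  137.3] ext [21.6 21.1  6.7]
knob all 650 ctr [ 537.2 -161.2  119.9] mean [ 533.6 -155.3  128.5] ext [21.6 31.9 39.8]
post 1141 ctr [531.7 -79.4  99.1] mean [531.1 -76.6 100. ] ext [35.1 51.1  8.2]
grip 575 ctr [435.  -54.8 112.5] mean [424.9 -59.7  96.6] ext [69.9 39.2 55. ]
deck ((500.25286865234375, -196.046875), (196.88284301757812, 374.38116455078125), 4.332777976989746)
rim 1915 ((502.6888427734375, -206.17141723632812), (142.0297088623047, 284.0228271484375), 4.24338436126709)
```

```bash
python3 -m crank '{"hand":[0,0,0,0,0],"translation":[[0,0,0],[0,0,0],[0,0,0],[0,0,0],[0,0,0]],"dr":[[0.14,0,0],[0.28,0,0],[0.42,0,0],[0.56,0,0],[0.7,0,0]]}'
python3 -m crank '{"hand":[0,0,120,120,120],"translation":[[0,0,0],[0,0,0],[0,0,0],[0,0,0],[0,0,0]],"dr":[[0.14,0,0],[0.28,0,0],[0.35,0,0],[0.35,0,0],[0.35,0,0]]}'
python3 - <<'E'
from h import *
F=fr((500,-183.5),4.35)
A=F(40,110); print("axis",A)
def kn(f):
    a=np.radians(-85.65+f); return (A[0]+85*np.cos(a),A[1]+85*np.sin(a))
plan((*kn(0),200,4.35),(*kn(0),114,4.35))
# arc in calls of 40 deg: rows relative to call start
f0=0
for call in ([8,16,24,32,40],[48,56,64,72,80],[83,86]):
    R0=Rdown(4.35+f0); p0=np.array([*kn(f0),0])
    print([list(np.round(R0.T@(np.array([*kn(f),0])-p0)/1000,4)) for f in call]); f0=call[-1]
E
```

```text
time_s: 2.15
position: [0.4397, -0.1502, 0.3011]
tool_rot: [[-0.001, 0.912, 0.411], [0.0, 0.411, -0.912], [-1.0, -0.0, -0.001]]
ft_force: [-0.1, 0.6, -0.9]
grip_width: 0.0852
time_s: 2.65
position: [0.4398, -0.1503, 0.3012]
tool_rot: [[-0.0, 0.997, 0.081], [0.0, 0.081, -0.997], [-1.0, -0.0, -0.0]]
ft_force: [-0.4, -0.5, -0.1]
grip_width: 0.0456
axis [531.5 -70.8]
(np.float64(537.947157040404), np.float64(-155.55514241682548), 200, 4.35) t(mm) [101.1  97.5  13.2] dr [ 0.0053 -0.0003  0.0004] rows>= 2.8
(np.float64(537.947157040404), np.float64(-155.55514241682548), 114, 4.35) t(mm) [86.  0.  0.] dr [0. 0. 0.] rows>= 1.7
[[np.float64(0.0), np.float64(0.0118), np.float64(-0.0008)], [np.float64(0.0), np.float64(0.0234), np.float64(-0.0033)], [np.float64(0.0), np.float64(0.0346), np.float64(-0.0073)], [np.float64(0.0), np.float64(0.045), np.float64(-0.0129)], [np.float64(0.0), np.float64(0.0546), np.float64(-0.0199)]]
[[np.float64(0.0), np.float64(0.0118), np.float64(-0.0008)], [np.float64(0.0), np.float64(0.0234), np.float64(-0.0033)], [np.float64(0.0), np.float64(0.0346), np.float64(-0.0073)], [np.float64(0.0), np.float64(0.045), np.float64(-0.0129)], [np.float64(0.0), np.float64(0.0546), np.float64(-0.0199)]]
[[np.float64(0.0), np.float64(0.0044), np.float64(-0.0001)], [np.float64(0.0), np.float64(0.0089), np.float64(-0.0005)]]
```

```bash
python3 -m crank '{"hand":[120,120,120,120,120],"translation":[[0.05,0.05,0.006],[0.101,0.0975,0.013],[0.101,0.0975,0.013],[0.15,0.0975,0.013],[0.189,0.0975,0.013]],"dr":[[0.005,0,0],[0.005,0,0],[0.005,0,0],[0.005,0,0],[0.005,0,0]]}'
python3 -m crank '{"hand":[165,165,165,165],"translation":[[0,0,0],[0,0,0],[0,0,0],[0,0,0]],"dr":[[0,0,0],[0,0,0],[0,0,0],[0,0,0]]}'
python3 - <<'E'
from h import *
im,d,c=grab("wrist"); cv2.imwrite("pics/w2.png",im)
plan((537.9,-155.6,112,4.35))
E
```

```text
time_s: 3.15
position: [0.538, -0.1553, 0.1096]
tool_rot: [[-0.002, 0.997, 0.076], [0.001, 0.076, -0.997], [-1.0, -0.001, -0.001]]
ft_force: [-0.4, -0.3, 0.2]
grip_width: 0.0451
time_s: 3.55
position: [0.5389, -0.1562, 0.1145]
tool_rot: [[0.004, 0.997, 0.074], [-0.002, 0.074, -0.997], [-1.0, 0.003, 0.002]]
ft_force: [0.5, 0.3, 0.5]
grip_width: 0.0304
(537.9, -155.6, 112, 4.35) t(mm) [ 2.2 -0.8 -0.6] dr [-0.0017  0.0018 -0.0028] rows>= 0.0
```

View pics/w2.png

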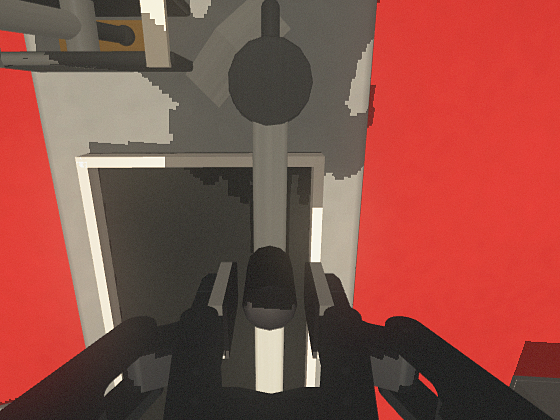

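The knob sits centred between the fingers at (269,290). Now I turn it.

```bash
python3 -m crank '{"hand":[165,165,165,165,165],"translation":[[0,0.0118,-0.0008],[0,0.0234,-0.0033],[0,0.0346,-0.0073],[0,0.045,-0.0129],[0,0.0546,-0.0199]],"dr":[[-0.14,0,0],[-0.28,0,0],[-0.419,0,0],[-0.559,0,0],[-0.698,0,0]]}'
python3 -m crank '{"hand":[165,165,165,165,165],"translation":[[0,0.0118,-0.0008],[0,0.0234,-0.0033],[0,0.0346,-0.0073],[0,0.045,-0.0129],[0,0.0546,-0.0199]],"dr":[[-0.14,0,0],[-0.28,0,0],[-0.419,0,0],[-0.559,0,0],[-0.698,0,0]]}'
python3 -m crank '{"hand":[165,165,165,165],"translation":[[0,0.0044,-0.0001],[0,0.0089,-0.0005],[0,0.0089,-0.0005],[0,0.0089,-0.0005]],"dr":[[-0.05,0,0],[-0.1,0,0],[-0.1,0,0],[-0.1,0,0]]}'
python3 - <<'E'
from h import *
im,d,c=grab("wrist"); cv2.imwrite("pics/w3.png",im); W=cloud(im,d,c)*1000
print(sensors.observe()["q"])
im,d,c=grab("top"); W=cloud(im,d,c)*1000
E
```

```text
time_s: 4.1
position: [0.5899, -0.1352, 0.1142]
tool_rot: [[-0.002, 0.713, 0.701], [-0.007, 0.701, -0.713], [-1.0, -0.006, 0.003]]
ft_force: [-19.5, -25.0, 4.1]
grip_width: 0.0303
time_s: 4.6
position: [0.6168, -0.0795, 0.1134]
tool_rot: [[0.002, 0.095, 0.995], [-0.001, 0.995, -0.095], [-1.0, -0.001, 0.002]]
ft_force: [-0.8, -0.7, 0.1]
grip_width: 0.0302
time_s: 5.0
position: [0.6169, -0.0708, 0.1131]
tool_rot: [[0.001, 0.002, 1.0], [-0.0, 1.0, -0.002], [-1.0, -0.0, 0.001]]
ft_force: [0.1, -0.8, -0.2]
grip_width: 0.03
[-1.74688248e+01  3.45646970e+01  7.26128506e+01 -5.06073019e-03
  7.27672272e+01 -1.07346869e+02]
```

View pics/w3.png

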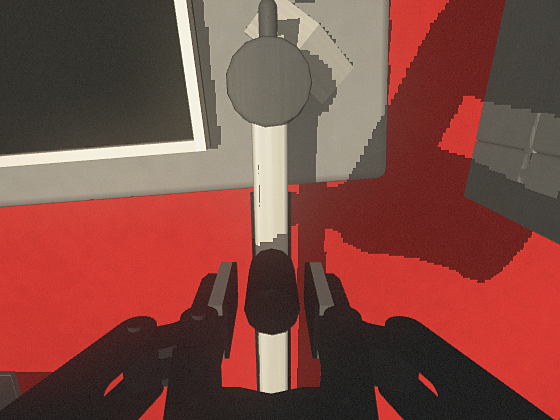

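The bar now lies along +x with the knob at (272,290), so it sits in the open notch. Next I lift and look at the shelf.

```bash
python3 -m crank '{"hand":[165,165,110,110,110],"translation":[[-0.05,0,0],[-0.1,0,0],[-0.15,0,0],[-0.187,0,-0.03],[-0.187,0.03,-0.07]],"dr":[[0,0,0],[0,0,0],[0,0,0],[0,0,0],[0.04,0,0]]}'
python3 -m crank '{"hand":[110,110,110,110,110],"translation":[[0,0.05,-0.01],[0,0.1,-0.02],[0,0.15,-0.04],[0,0.2,-0.06],[0,0.245,-0.06]],"dr":[[0,0,0],[0,0,0],[0,0,0],[0,0,0],[0,0,0]]}'
python3 -m crank '{"hand":[110,110],"translation":[[0,0.015,0],[0,0.015,0]],"dr":[[0,0,0],[0,0,0]]}'
cat > tabs.py <<'E'
from h import *
import sys
s=sensors.observe(); im,d,c=grab("wrist"); W=cloud(im,d,c)*1000
print(s["time_s"],s["position"].round(4)); cv2.imwrite(sys.argv[1],im); np.savez("last.npz",im=im,W=W)
m=(W[...,2]>135)&(W[...,2]<147)&(W[...,0]>440)&(W[...,0]<572)&(W[...,1]>60)&(W[...,1]<380)
m=cv2.morphologyEx(m.astype(np.uint8),cv2.MORPH_OPEN,np.ones((3,3)))
k,l,st,ce=cv2.connectedComponentsWithStats(m)
for i in range(1,k):
    if st[i,4]>60:
        v,u=np.nonzero(l==i); P=onplane(c,im,np.c_[u,v],.142)[:,:2]*1000
        r=cv2.minAreaRect(P.astype(np.float32)); print("tab px",ce[i].round(),st[i,4],"ctr",np.round(r[0],1),"size",np.round(r[1],1),"ang",round(r[2],1))
E
python3 tabs.py pics/w4.png
```

```text
time_s: 5.6
position: [0.548, -0.0431, 0.3038]
tool_rot: [[0.009, 0.045, 0.999], [-0.003, 0.999, -0.045], [-1.0, -0.003, 0.009]]
ft_force: [0.4, 0.4, -0.3]
grip_width: 0.0487
time_s: 6.1
position: [0.4953, 0.2039, 0.3002]
tool_rot: [[0.001, 0.042, 0.999], [0.0, 0.999, -0.042], [-1.0, 0.0, 0.001]]
ft_force: [1.4, -1.0, -0.4]
grip_width: 0.0483
time_s: 6.3
position: [0.4972, 0.2191, 0.2993]
tool_rot: [[0.0, 0.038, 0.999], [0.0, 0.999, -0.038], [-1.0, 0.0, 0.0]]
ft_force: [0.3, -0.9, 0.3]
grip_width: 0.0483
6.3 [0.4972 0.2191 0.2993]
tab px [236. 226.] 423 ctr [528.2 186.3] size [11.8 30.2] ang 86.4
tab px [161. 228.] 462 ctr [527.  118.3] size [13.3 31. ] ang 88.3
tab px [315. 229.] 426 ctr [533.4 258.5] size [12.2 31.1] ang 87.4
tab px [386. 229.] 464 ctr [535.4 322.4] size [13.6 30.2] ang 86.7
```

View pics/w4.png

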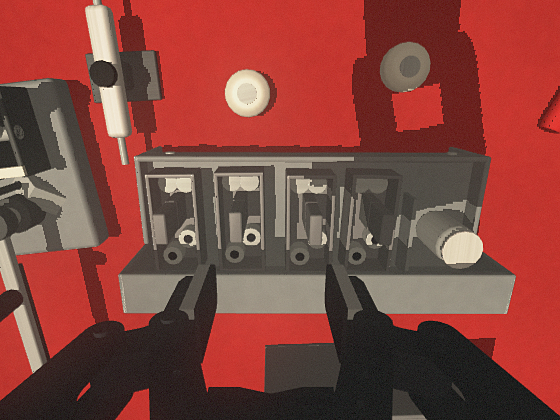

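The four tabs are found at (161,228), (236,226), (315,229) and (386,229), with the can at (462,247). Next I find the tray rim in the top view and plan the first pick, the caddy nearest the shaker at y=118.

```bash
python3 - <<'E'
from h import *
im,d,c=grab("top"); W=cloud(im,d,c)*1000
F=fr((500,-183.5),4.35); t=np.radians(4.35)
m=(im.min(2)>150)&(W[...,2]>45)&(W[...,2]<72)&(W[...,0]>380)&(W[...,0]<620)&(W[...,1]<-50)&(W[...,1]>-400)
k,l,st,ce=cv2.connectedComponentsWithStats(m.astype(np.uint8)); i=1+st[1:,4].argmax()
v,u=np.nonzero(l==i); P=onplane(c,im,np.c_[u,v],.057)[:,:2]*1000
r=cv2.minAreaRect(P.astype(np.float32)); print(len(u),r)
q=np.array(r[0])-[500,-183.5]; print("tray in shaker",q@np.array([[np.cos(t),-np.sin(t)],[np.sin(t),np.cos(t)]]))
plan((527,118.5,200,88.3),(527,118.5,106,88.3))
E
```

```text
457 ((505.3187255859375, -234.856689453125), (142.7976531982422, 248.27056884765625), 4.455084323883057)
tray in shaker [  1.40805532 -51.61216691]
(527, 118.5, 200, 88.3) t(mm) [ 99.3 -96.9  33.3] dr [-0.0117 -0.0001  0.0005] rows>= 2.9
(527, 118.5, 106, 88.3) t(mm) [94.  0.  0.] dr [0. 0. 0.] rows>= 1.9
```

```bash
python3 -m crank '{"hand":[110,110,110,110,110],"translation":[[0.02,-0.04,0.015],[0.05,-0.08,0.03],[0.1,-0.097,0.033],[0.1,-0.097,0.033],[0.1,-0.097,0.033]],"dr":[[-0.01,0,0],[-0.012,0,0],[-0.012,0,0],[-0.012,0,0],[-0.012,0,0]]}'
python3 tabs.py pics/w5.png; python3 -c "
from h import *
plan((527,118.5,106,88.3))"
```

```text
time_s: 6.9
position: [0.5266, 0.118, 0.1994]
tool_rot: [[-0.001, 0.031, 1.0], [0.0, 1.0, -0.031], [-1.0, 0.0, -0.001]]
ft_force: [0.2, 1.3, 1.4]
grip_width: 0.0484
6.9 [0.5266 0.118  0.1994]
tab px [380. 232.] 1013 ctr [528.  184.4] size [13.4 30.6] ang 88.2
tab px [268. 234.] 878 ctr [526.8 116.6] size [11.2 30. ] ang 88.2
tab px [496. 237.] 1123 ctr [533.2 256.1] size [15.4 30.2] ang 88.2
tab px [243. 297.] 78 ctr [569.9  99. ] size [15.6  2.2] ang 88.2
tab px [266. 297.] 63 ctr [570.4 114.2] size [12.3  2.2] ang 88.2
(527, 118.5, 106, 88.3) t(mm) [94.8 -0.4 -0.3] dr [-0.0004  0.0018 -0.0002] rows>= 1.9
```

View pics/w5.png

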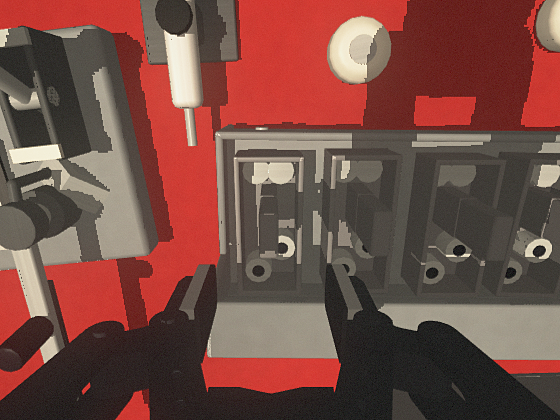

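The tab (268,234) lies midway between the fingers. I descend, grip and lift 34 mm.

```bash
python3 -m crank '{"hand":[110,110,110,255,255],"translation":[[0.05,0,0],[0.093,0,0],[0.093,0,0],[0.093,0,0],[0.093,0,0]],"dr":[[0,0,0],[0,0,0],[0,0,0],[0,0,0],[0,0,0]]}' 50
python3 -m crank '{"hand":[255,255,255,255,255],"translation":[[0,0,0],[0,0,0],[0,0,0],[-0.017,0,0],[-0.034,0,0]],"dr":[[0,0,0],[0,0,0],[0,0,0],[0,0,0],[0,0,0]]}'
python3 - <<'E'
from h import *
im,d,c=grab("scene"); cv2.imwrite("pics/s1.png",cv2.resize(im[150:300,200:440],None,fx=3,fy=3))
print(sensors.observe()["position"])
E
```

```text
time_s: 7.45
position: [0.5282, 0.1197, 0.1095]
tool_rot: [[0.006, 0.028, 1.0], [0.0, 1.0, -0.028], [-1.0, 0.0, 0.006]]
ft_force: [0.2, 0.5, -0.5]
grip_width: 0.0205
time_s: 7.95
position: [0.5264, 0.1193, 0.1413]
tool_rot: [[-0.0, 0.029, 1.0], [0.0, 1.0, -0.029], [-1.0, 0.0, -0.0]]
ft_force: [0.0, 0.1, -0.7]
grip_width: 0.0113
[0.52771308 0.11936625 0.14420623]
```

View pics/s1.png

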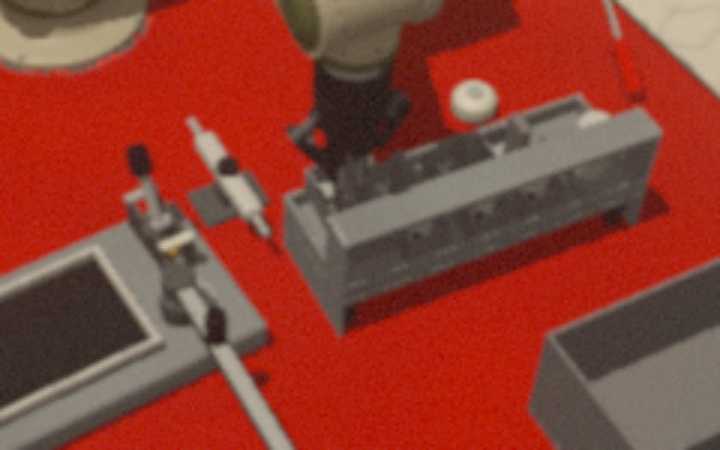

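The wrist camera can confirm the caddy came up; I draw it forward 70 mm level, then raise it.

```bash
python3 -m crank '{"hand":[255,255,255,255],"translation":[[0,0,-0.025],[0,0,-0.05],[0,0,-0.075],[0,0,-0.085]],"dr":[[0,0,0],[0,0,0],[0,0,0],[0,0,0]]}'
python3 -m crank '{"hand":[255,255,255,255],"translation":[[-0.03,0,0],[-0.06,0,-0.01],[-0.08,0,-0.01],[-0.08,0,-0.01]],"dr":[[0,0,0],[0,0,0],[0,0,0],[0,0,0]]}'
python3 tabs.py pics/w6.png; python3 -c "
from h import *
F=fr((503.9,-235.3),4.35)
print([F(-10-3,y) for y in(-87,-29,29,87)])
plan((*F(-13,-87),225,94.35),(*F(-13,-87),140,94.35),(*F(-13,-87),91,94.35)); print(sensors.observe()['q'])"
```

```text
time_s: 8.4
position: [0.4396, 0.1219, 0.1405]
tool_rot: [[-0.001, 0.028, 1.0], [0.0, 1.0, -0.028], [-1.0, 0.0, -0.001]]
ft_force: [-0.4, -0.6, -1.7]
grip_width: 0.0111
time_s: 8.8
position: [0.433, 0.122, 0.2228]
tool_rot: [[0.006, 0.029, 1.0], [0.0, 1.0, -0.029], [-1.0, 0.0, 0.006]]
ft_force: [-0.0, -0.6, -2.6]
grip_width: 0.0114
8.8 [0.433  0.122  0.2228]
tab px [452. 338.] 664 ctr [531.5 256.4] size [15.  32.5] ang 88.3
tab px [536. 339.] 761 ctr [534.3 320.2] size [17.3 32.7] ang 86.4
tab px [270. 385.] 181 ctr [571.7 118.2] size [35.8  4. ] ang 88.3
[array([ 497.5, -323. ]), array([ 493.1, -265.2]), array([ 488.7, -207.4]), array([ 484.3, -149.5])]
(np.float64(497.5), np.float64(-323.0), 225, 94.35) t(mm) [  -4.  -442.9   78. ] dr [-0.1048  0.0029 -0.    ] rows>= 9.0
(np.float64(497.5), np.float64(-323.0), 140, 94.35) t(mm) [85.  0.  0.] dr [0. 0. 0.] rows>= 1.7
(np.float64(497.5), np.float64(-323.0), 91, 94.35) t(mm) [49.  0.  0.] dr [0. 0. 0.] rows>= 1.0
[ 5.93834250e-01  1.21227610e+01  9.04405894e+01  2.47166477e-03
  7.72707430e+01 -8.77518228e+01]
```

View pics/w6.png

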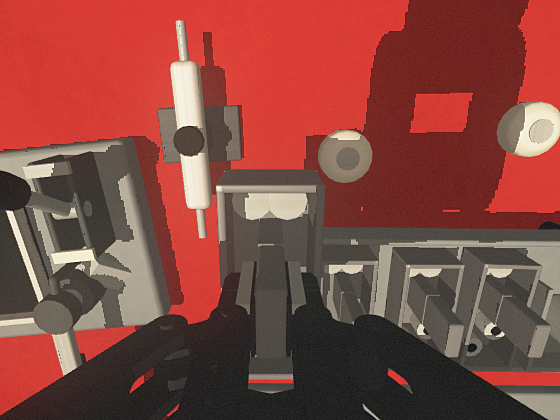

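The caddy is held square and level at (270,240), clear of the shelf. I carry it to the far slot.

```bash
python3 -m crank '{"hand":[255,255,255,255,255],"translation":[[0,-0.03,0.005],[0,-0.075,0.015],[0,-0.12,0.025],[0,-0.165,0.03],[0,-0.21,0.04]],"dr":[[0,0,0],[-0.03,0,0],[-0.05,0,0],[-0.08,0,0],[-0.105,0,0]]}'
python3 -m crank '{"hand":[255,255,255,255,255],"translation":[[0,-0.045,0],[0,-0.09,0],[0,-0.135,0],[0,-0.18,0],[0,-0.21,0]],"dr":[[0,0,0],[0,0,0],[0,0,0],[0,0,0],[0,0,0]]}'
python3 -c "
from h import *
F=fr((503.9,-235.3),4.35)
plan((*F(-13,-87),200,94.35)); s=sensors.observe(); print(s['position'],s['q'])"
```

```text
time_s: 9.35
position: [0.465, -0.0908, 0.2187]
tool_rot: [[-0.002, -0.077, 0.997], [0.001, 0.997, 0.077], [-1.0, 0.001, -0.002]]
ft_force: [0.1, 0.4, -1.2]
grip_width: 0.0113
time_s: 9.85
position: [0.4811, -0.3014, 0.218]
tool_rot: [[-0.002, -0.074, 0.997], [0.001, 0.997, 0.074], [-1.0, 0.002, -0.002]]
ft_force: [-0.2, 0.7, -1.1]
grip_width: 0.0115
(np.float64(497.5), np.float64(-323.0), 200, 94.35) t(mm) [ 17.9 -22.8  14.8] dr [-0.0016 -0.0018 -0.0016] rows>= 0.7
[ 0.48110168 -0.3014186   0.21797739] [-4.40039218e+01  2.42070847e+01  7.27096092e+01 -1.86121833e-02
  8.32218901e+01 -1.38258445e+02]
```

```bash
python3 -m crank '{"hand":[255,255,255,255,255],"translation":[[0.02,-0.023,0.015],[0.05,-0.023,0.015],[0.08,-0.023,0.015],[0.08,-0.023,0.015],[0.08,-0.023,0.015]],"dr":[[0,0,0],[0,0,0],[0,0,0],[0,0,0],[0,0,0]]}'
cat > tray.py <<'E'
from h import *
import sys
ss=[sensors.observe()["position"]]
im,d,c=grab("wrist"); W=cloud(im,d,c)*1000; cv2.imwrite(sys.argv[1],im); ss.append(sensors.observe()["position"])
print(np.round(ss,4))
m=((im.min(2)>120)&(W[...,2]>51)&(W[...,2]<63)&(W[...,0]>400)&(W[...,0]<600)&(W[...,1]<-50)&(W[...,1]>-400)).astype(np.uint8)
v,u=np.nonzero(m); P=onplane(c,im,np.c_[u,v],.057)[:,:2]
t=np.radians(4.35); Q=(P*1000-[503.9,-235.3])@np.array([[np.cos(t),-np.sin(t)],[np.sin(t),np.cos(t)]])
print("rim in tray frame: x",np.percentile(Q[:,0],[.5,99.5]).round(1),"y",np.percentile(Q[:,1],[.5,99.5]).round(1), "expect +-71, +-124")
E
python3 tray.py pics/w7.png
python3 -c "
from h import *
F=fr((503.9,-235.3),4.35)
plan((*F(-13,-87),92,94.35))"
```

```text
time_s: 10.35
position: [0.4982, -0.3203, 0.1398]
tool_rot: [[-0.001, -0.076, 0.997], [0.001, 0.997, 0.076], [-1.0, 0.001, -0.001]]
ft_force: [0.6, 0.0, -1.7]
grip_width: 0.0111
[[ 0.4982 -0.3203  0.1398]
 [ 0.4986 -0.3206  0.141 ]]
rim in tray frame: x [-70.2  71.1] y [-124.6  122.8] expect +-71, +-124
(np.float64(497.5), np.float64(-323.0), 92, 94.35) t(mm) [49.  -2.3 -1.3] dr [0.0004 0.0007 0.0008] rows>= 1.0
```

View pics/w7.png

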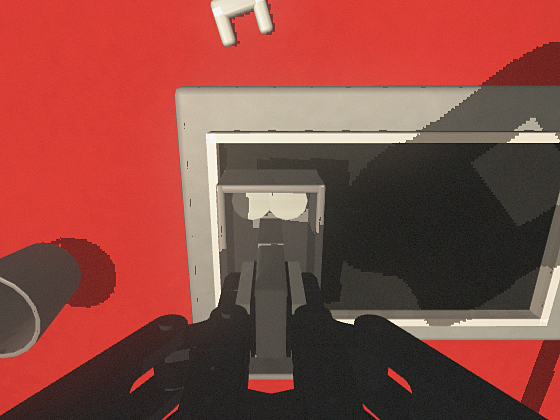

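The rim matches my tray frame to about 1 mm, and the caddy (270,250) is above its slot inside the rim. I lower and release.

```bash
python3 -m crank '{"hand":[255,255,255,255,255],"translation":[[0.02,-0.002,0],[0.035,-0.002,0],[0.043,-0.002,0],[0.048,-0.002,0],[0.048,-0.002,0]],"dr":[[0,0,0],[0,0,0],[0,0,0],[0,0,0],[0,0,0]]}'
python3 -m crank '{"hand":[215,160,150,150,150],"translation":[[0,0,0],[0,0,0],[0,0,0],[0,0,0],[0,0,0]],"dr":[[0,0,0],[0,0,0],[0,0,0],[0,0,0],[0,0,0]]}'
python3 -m crank '{"hand":[150,150,150,150,150],"translation":[[-0.02,0,0],[-0.06,0,0],[-0.11,0,0],[-0.15,0,0],[-0.19,0,0]],"dr":[[0,0,0],[0,0,0],[0,0,0],[0,0,0],[0,0,0]]}'
python3 -c "
from h import *
plan((455,185,285,87.5))"
```

```text
time_s: 10.9
position: [0.4988, -0.3227, 0.0936]
tool_rot: [[0.002, -0.076, 0.997], [-0.002, 0.997, 0.076], [-1.0, -0.002, 0.002]]
ft_force: [-0.1, 0.1, -2.7]
grip_width: 0.0114
time_s: 11.4
position: [0.4984, -0.3223, 0.0924]
tool_rot: [[0.0, -0.076, 0.997], [-0.0, 0.997, 0.076], [-1.0, -0.0, 0.0]]
ft_force: [0.0, -0.1, -0.7]
grip_width: 0.0353
time_s: 11.9
position: [0.4981, -0.322, 0.2844]
tool_rot: [[0.001, -0.076, 0.997], [-0.0, 0.997, 0.076], [-1.0, -0.001, 0.0]]
ft_force: [0.1, -1.0, 0.4]
grip_width: 0.0347
(455, 185, 285, 87.5) t(mm) [ -0.9 508.8  -4.4] dr [0.1199 0.0005 0.0005] rows>= 10.2
```

Now back to the second caddy; I look at both tray and shelf on the way.

```bash
cat > traytabs.py <<'E'
from h import *
# tab tops & wall tops of caddies standing in the tray, from top view + scene view
t=np.radians(4.35); R=np.array([[np.cos(t),-np.sin(t)],[np.sin(t),np.cos(t)]])
for n in ("top","scene"):
    im,d,c=grab(n); W=cloud(im,d,c)*1000
    m=(W[...,2]>115)&(W[...,2]<138)&(W[...,0]>400)&(W[...,0]<600)&(W[...,1]<-115)&(W[...,1]>-370)
    k,l,st,ce=cv2.connectedComponentsWithStats(m.astype(np.uint8))
    for i in range(1,k):
        if 8<st[i,4]<400: print(n,"tab in tray",((W[l==i].mean(0)[:2]-[503.9,-235.3])@R).round(1),"z",np.median(W[l==i][:,2]).round(0),st[i,4])
E
python3 -m crank '{"hand":[150,150,150,110,110],"translation":[[0,0.05,0],[0,0.1,0],[0,0.15,0],[0,0.2,0],[0,0.25,0]],"dr":[[0,0,0],[0.03,0,0],[0.06,0,0],[0.09,0,0],[0.12,0,0]]}'
python3 -m crank '{"hand":[110,110,110,110,110],"translation":[[0,0.05,-0.005],[0,0.1,-0.01],[0,0.15,-0.015],[0,0.2,-0.02],[0,0.25,-0.03]],"dr":[[0,0,0],[0,0,0],[0,0,0],[0,0,0],[0,0,0]]}'
python3 tabs.py pics/w8.png; python3 traytabs.py
```

```text
time_s: 12.4
position: [0.4787, -0.0711, 0.2825]
tool_rot: [[0.0, 0.045, 0.999], [-0.0, 0.999, -0.045], [-1.0, -0.0, 0.0]]
ft_force: [1.2, 0.1, 0.2]
grip_width: 0.0485
time_s: 12.9
position: [0.4602, 0.1782, 0.2824]
tool_rot: [[0.0, 0.044, 0.999], [0.0, 0.999, -0.044], [-1.0, 0.0, 0.0]]
ft_force: [1.1, 0.1, 0.4]
grip_width: 0.0483
12.9 [0.4602 0.1782 0.2824]
tab px [282. 269.] 418 ctr [527.  185.8] size [10.9 31.7] ang 87.7
tab px [435. 271.] 496 ctr [535.1 321.9] size [14.5 31.8] ang 87.1
tab px [364. 269.] 378 ctr [532.7 257.8] size [13.  30.9] ang 88.0
top tab in tray [-11.9 -83.3] z 125.0 51
scene tab in tray [ -8.8 -85.9] z 128.0 52
```

```bash
python3 -c "
from h import *
plan((527.5,185.8,150,87.6))"
```

```text
(527.5, 185.8, 150, 87.6) t(mm) [132.3   9.9  67.4] dr [ 0.003   0.0001 -0.0001] rows>= 3.0
```

```bash
python3 -m crank '{"hand":[110,110,110,110,110],"translation":[[0.03,0.005,0.035],[0.07,0.01,0.0675],[0.11,0.01,0.0675],[0.132,0.01,0.0675],[0.132,0.01,0.0675]],"dr":[[0,0,0],[0,0,0],[0,0,0],[0,0,0],[0,0,0]]}'
python3 tabs.py pics/w9.png
python3 -c "
from h import *
plan((527.5,185.8,106,87.6))"
```

```text
time_s: 13.55
position: [0.5275, 0.1816, 0.1473]
tool_rot: [[-0.007, 0.046, 0.999], [-0.001, 0.999, -0.046], [-1.0, -0.001, -0.007]]
ft_force: [-0.3, 0.4, -0.5]
grip_width: 0.0484
13.55 [0.5275 0.1816 0.1473]
tab px [280. 273.] 1527 ctr [527.3 185.8] size [11.8 31.7] ang 88.4
tab px [431. 278.] 1740 ctr [532.9 256.8] size [14.2 31.5] ang 88.0
tab px [554. 284.] 534 ctr [535.7 313.5] size [31.3  6.5] ang 11.2
tab px [238. 357.] 338 ctr [573.2 163. ] size [34.6  3.1] ang 87.4
(527.5, 185.8, 106, 87.6) t(mm) [43.7  3.8 -1.1] dr [-0.0034 -0.0022  0.0006] rows>= 0.9
```

```bash
python3 -m crank '{"hand":[110,110,110,255,255],"translation":[[0,0.004,0],[0.03,0.004,0],[0.043,0.004,0],[0.043,0.004,0],[0.043,0.004,0]],"dr":[[0,0,0],[0,0,0],[0,0,0],[0,0,0],[0,0,0]]}' 50
python3 -m crank '{"hand":[255,255,255,255,255],"translation":[[0,0,0],[0,0,0],[0,0,0],[-0.017,0,0],[-0.034,0,0]],"dr":[[0,0,0],[0,0,0],[0,0,0],[0,0,0],[0,0,0]]}'
python3 -m crank '{"hand":[255,255,255,255,255],"translation":[[0,0,0],[0,0,-0.03],[0,0,-0.06],[0,0,-0.085],[0,0,-0.085]],"dr":[[0,0,0],[0,0,0],[0,0,0],[0,0,0],[0,0,0]]}'
python3 -m crank '{"hand":[255,255,255,255],"translation":[[-0.03,0,0],[-0.06,0,-0.01],[-0.08,0,-0.01],[-0.08,0,-0.01]],"dr":[[0,0,0],[0,0,0],[0,0,0],[0,0,0]]}'
python3 tabs.py pics/w10.png; python3 -c "
from h import *
F=fr((503.9,-235.3),4.35)
plan((*F(-13,-29),222,94.35))"
```

```text
time_s: 14.1
position: [0.5295, 0.1873, 0.1091]
tool_rot: [[0.003, 0.044, 0.999], [0.0, 0.999, -0.044], [-1.0, 0.0, 0.003]]
ft_force: [-0.1, -0.1, 0.1]
grip_width: 0.0203
time_s: 14.6
position: [0.5283, 0.1872, 0.1417]
tool_rot: [[-0.001, 0.044, 0.999], [-0.0, 0.999, -0.044], [-1.0, -0.0, -0.001]]
ft_force: [-0.5, 0.1, -2.5]
grip_width: 0.0111
time_s: 15.1
position: [0.4404, 0.1911, 0.1406]
tool_rot: [[-0.003, 0.043, 0.999], [-0.0, 0.999, -0.043], [-1.0, -0.001, -0.003]]
ft_force: [-0.2, -0.2, -3.1]
grip_width: 0.0116
time_s: 15.5
position: [0.435, 0.1915, 0.2231]
tool_rot: [[0.005, 0.044, 0.999], [0.001, 0.999, -0.044], [-1.0, 0.001, 0.005]]
ft_force: [0.6, -1.0, -2.8]
grip_width: 0.0111
15.5 [0.435  0.1915 0.2231]
tab px [448. 336.] 669 ctr [534.6 321.5] size [15.  32.5] ang 86.2
tab px [137. 383.] 61 ctr [567.   80.7] size [ 4.7 11.6] ang 44.9
(np.float64(493.1), np.float64(-265.2), 222, 94.35) t(mm) [  -0.7 -453.5   78.8] dr [-0.1198  0.0017 -0.0003] rows>= 9.2
```

View pics/w10.png

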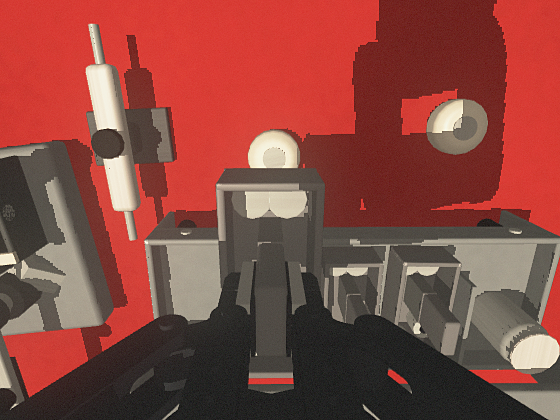

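The second caddy is held level and square, with two left on the shelf. I carry it to slot 2.

```bash
python3 -m crank '{"hand":[255,255,255,255,255],"translation":[[0,-0.03,0.005],[0,-0.075,0.015],[0,-0.12,0.025],[0,-0.165,0.03],[0,-0.21,0.04]],"dr":[[0,0,0],[-0.03,0,0],[-0.06,0,0],[-0.09,0,0],[-0.12,0,0]]}'
python3 -m crank '{"hand":[255,255,255,255,255],"translation":[[0,-0.045,0],[0,-0.09,0],[0,-0.135,0],[0,-0.18,0],[0,-0.22,0]],"dr":[[0,0,0],[0,0,0],[0,0,0],[0,0,0],[0,0,0]]}'
python3 -c "
from h import *
F=fr((503.9,-235.3),4.35)
plan((*F(-13,-29),150,94.35))"
```

```text
time_s: 16.05
position: [0.4638, -0.0219, 0.2194]
tool_rot: [[-0.003, -0.077, 0.997], [0.001, 0.997, 0.077], [-1.0, 0.001, -0.003]]
ft_force: [0.8, -0.2, -2.9]
grip_width: 0.0114
time_s: 16.55
position: [0.4808, -0.2419, 0.2189]
tool_rot: [[-0.002, -0.075, 0.997], [0.002, 0.997, 0.075], [-1.0, 0.002, -0.002]]
ft_force: [0.4, 0.5, -2.8]
grip_width: 0.0113
(np.float64(493.1), np.float64(-265.2), 150, 94.35) t(mm) [ 68.9 -24.3  10.7] dr [-0.0008 -0.0023 -0.0021] rows>= 1.5
```

```bash
python3 -m crank '{"hand":[255,255,255,255,255],"translation":[[0.02,-0.024,0.011],[0.05,-0.024,0.011],[0.069,-0.024,0.011],[0.069,-0.024,0.011],[0.069,-0.024,0.011]],"dr":[[0,0,0],[0,0,0],[0,0,0],[0,0,0],[0,0,0]]}'
python3 -m crank '{"hand":[255,255],"translation":[[0,0,0],[0,0,0]],"dr":[[0,0,0],[0,0,0]]}'
python3 -c "
from h import *
F=fr((503.9,-235.3),4.35)
plan((*F(-13,-29),92,94.35))"
```

```text
time_s: 17.05
position: [0.494, -0.2627, 0.1516]
tool_rot: [[-0.001, -0.076, 0.997], [0.001, 0.997, 0.076], [-1.0, 0.001, -0.001]]
ft_force: [-0.4, 0.1, -3.4]
grip_width: 0.0115
time_s: 17.25
position: [0.4944, -0.2628, 0.1532]
tool_rot: [[0.001, -0.076, 0.997], [-0.001, 0.997, 0.076], [-1.0, -0.001, 0.001]]
ft_force: [-0.9, 0.1, -2.9]
grip_width: 0.0112
(np.float64(493.1), np.float64(-265.2), 92, 94.35) t(mm) [61.2 -2.2 -1.6] dr [0.0005 0.0014 0.0013] rows>= 1.2
```

```bash
python3 -m crank '{"hand":[255,255,255,255,255],"translation":[[0.02,-0.001,-0.001],[0.04,-0.001,-0.001],[0.054,-0.001,-0.001],[0.06,-0.001,-0.001],[0.06,-0.001,-0.001]],"dr":[[0,0,0],[0,0,0],[0,0,0],[0,0,0],[0,0,0]]}'
python3 -m crank '{"hand":[215,160,150,150,150],"translation":[[0,0,0],[0,0,0],[0,0,0],[0,0,0],[0,0,0]],"dr":[[0,0,0],[0,0,0],[0,0,0],[0,0,0],[0,0,0]]}'
python3 -m crank '{"hand":[150,150,150,150,150],"translation":[[-0.02,0,0],[-0.06,0,0],[-0.11,0,0],[-0.15,0,0],[-0.19,0,0]],"dr":[[0,0,0],[0,0,0],[0,0,0],[0,0,0],[0,0,0]]}'
python3 -m crank '{"hand":[150,150,150,110,110],"translation":[[0,0.05,0],[0,0.1,0],[0,0.15,0],[0,0.2,0],[0,0.25,0]],"dr":[[0,0,0],[0.03,0,0],[0.06,0,0],[0.09,0,0],[0.12,0,0]]}'
python3 -m crank '{"hand":[110,110,110,110,110],"translation":[[0,0.05,-0.005],[0,0.1,-0.01],[0,0.15,-0.015],[0,0.2,-0.02],[0,0.25,-0.02]],"dr":[[0,0,0],[0,0,0],[0,0,0],[0,0,0],[0,0,0]]}'
python3 tabs.py pics/w11.png; python3 traytabs.py
```

```text
time_s: 17.75
position: [0.4934, -0.2639, 0.0938]
tool_rot: [[0.001, -0.076, 0.997], [-0.001, 0.997, 0.076], [-1.0, -0.002, 0.001]]
ft_force: [-2.4, 0.4, 2.6]
grip_width: 0.0113
time_s: 18.25
position: [0.4932, -0.2638, 0.0924]
tool_rot: [[0.0, -0.076, 0.997], [-0.0, 0.997, 0.076], [-1.0, -0.0, 0.0]]
ft_force: [-0.2, 0.1, 0.1]
grip_width: 0.0353
time_s: 18.75
position: [0.4929, -0.2635, 0.2844]
tool_rot: [[0.001, -0.076, 0.997], [-0.0, 0.997, 0.076], [-1.0, -0.0, 0.0]]
ft_force: [0.2, -0.4, -0.4]
grip_width: 0.0351
time_s: 19.25
position: [0.4735, -0.0126, 0.2825]
tool_rot: [[0.0, 0.045, 0.999], [-0.0, 0.999, -0.045], [-1.0, -0.0, 0.0]]
ft_force: [0.9, 0.2, 1.0]
grip_width: 0.0485
time_s: 19.75
position: [0.4642, 0.2373, 0.2826]
tool_rot: [[0.0, 0.044, 0.999], [0.0, 0.999, -0.044], [-1.0, 0.0, 0.0]]
ft_force: [1.3, -0.0, 0.4]
grip_width: 0.049
19.75 [0.4642 0.2373 0.2826]
tab px [298. 270.] 442 ctr [532.7 258.7] size [11.8 31.8] ang 88.5
tab px [370. 269.] 446 ctr [535.  322.7] size [13.4 30.8] ang 86.3
tab px [109. 312.] 78 ctr [567.   83.4] size [15.2  6.4] ang 87.5
top tab in tray [-11.5 -83.6] z 125.0 49
top tab in tray [-13.3 -25.1] z 125.0 47
scene tab in tray [-10.5 -26.9] z 127.0 53
scene tab in tray [ -8.  -85.7] z 128.0 54
```

```bash
python3 -c "
from h import *
plan((533,258.5,150,87.5))"
```

```text
(533, 258.5, 150, 87.5) t(mm) [131.9  23.7  67.8] dr [ 0.0044 -0.0004  0.0001] rows>= 3.0
```

```bash
python3 -m crank '{"hand":[110,110,110,110,110],"translation":[[0.03,0.01,0.035],[0.07,0.026,0.068],[0.11,0.026,0.068],[0.132,0.026,0.068],[0.132,0.026,0.068]],"dr":[[0,0,0],[0,0,0],[0,0,0],[0,0,0],[0,0,0]]}'
python3 tabs.py pics/w12.png
python3 -c "
from h import *
plan((533,258.3,106,87.5))"
```

```text
time_s: 20.4
position: [0.533, 0.2565, 0.1471]
tool_rot: [[-0.007, 0.045, 0.999], [-0.002, 0.999, -0.045], [-1.0, -0.002, -0.007]]
ft_force: [-1.3, 0.7, -0.0]
grip_width: 0.0485
20.4 [0.533  0.2565 0.1471]
tab px [276. 274.] 1530 ctr [532.8 258.9] size [11.7 31.7] ang 88.2
tab px [411. 273.] 1735 ctr [535.1 322. ] size [13.9 31.6] ang 86.4
tab px [  8. 353.] 95 ctr [571.1 122. ] size [8.6 3. ] ang 87.5
tab px [ 37. 353.] 209 ctr [571.7 136.7] size [19.7  3. ] ang 87.5
(533, 258.3, 106, 87.5) t(mm) [43.7  1.4 -1. ] dr [-0.0016 -0.0023  0.0009] rows>= 0.9
```

```bash
python3 -m crank '{"hand":[110,110,110,255,255],"translation":[[0,0.0015,0],[0.03,0.0015,0],[0.043,0.0015,0],[0.043,0.0015,0],[0.043,0.0015,0]],"dr":[[0,0,0],[0,0,0],[0,0,0],[0,0,0],[0,0,0]]}' 50
python3 -m crank '{"hand":[255,255,255,255,255],"translation":[[0,0,0],[0,0,0],[0,0,0],[-0.017,0,0],[-0.034,0,0]],"dr":[[0,0,0],[0,0,0],[0,0,0],[0,0,0],[0,0,0]]}'
python3 -m crank '{"hand":[255,255,255,255,255],"translation":[[0,0,0],[0,0,-0.03],[0,0,-0.06],[0,0,-0.085],[0,0,-0.085]],"dr":[[0,0,0],[0,0,0],[0,0,0],[0,0,0],[0,0,0]]}'
python3 -m crank '{"hand":[255,255,255,255],"translation":[[-0.03,0,0],[-0.06,0,-0.01],[-0.08,0,-0.01],[-0.08,0,-0.01]],"dr":[[0,0,0],[0,0,0],[0,0,0],[0,0,0]]}'
python3 -m crank '{"hand":[255,255,255,255,255],"translation":[[0,-0.03,0.005],[0,-0.075,0.015],[0,-0.12,0.025],[0,-0.165,0.03],[0,-0.21,0.04]],"dr":[[0,0,0],[-0.03,0,0],[-0.06,0,0],[-0.09,0,0],[-0.12,0,0]]}'
python3 -m crank '{"hand":[255,255,255,255,255],"translation":[[0,-0.045,0],[0,-0.09,0],[0,-0.135,0],[0,-0.18,0],[0,-0.22,0]],"dr":[[0,0,0],[0,0,0],[0,0,0],[0,0,0],[0,0,0]]}'
python3 tray.py pics/w13.png; python3 traytabs.py
python3 -c "
from h import *
F=fr((503.9,-235.3),4.35)
plan((*F(-13,30),150,94.35))"
```

```text
time_s: 20.95
position: [0.535, 0.2598, 0.1092]
tool_rot: [[0.003, 0.044, 0.999], [0.001, 0.999, -0.044], [-1.0, 0.001, 0.003]]
ft_force: [0.2, -0.1, 0.4]
grip_width: 0.0202
time_s: 21.45
position: [0.5338, 0.2596, 0.1418]
tool_rot: [[-0.001, 0.044, 0.999], [-0.0, 0.999, -0.044], [-1.0, -0.0, -0.001]]
ft_force: [-0.0, -0.8, -2.4]
grip_width: 0.0117
time_s: 21.95
position: [0.446, 0.2635, 0.1408]
tool_rot: [[-0.003, 0.042, 0.999], [-0.001, 0.999, -0.042], [-1.0, -0.001, -0.003]]
ft_force: [0.4, -0.4, -2.6]
grip_width: 0.0114
time_s: 22.35
position: [0.4406, 0.2642, 0.2234]
tool_rot: [[0.005, 0.044, 0.999], [0.002, 0.999, -0.044], [-1.0, 0.002, 0.005]]
ft_force: [1.1, -0.2, -3.1]
grip_width: 0.0108
time_s: 22.85
position: [0.4696, 0.0504, 0.2197]
tool_rot: [[-0.002, -0.077, 0.997], [0.0, 0.997, 0.077], [-1.0, 0.0, -0.002]]
ft_force: [0.4, -0.5, -2.2]
grip_width: 0.0114
time_s: 23.35
position: [0.4864, -0.1695, 0.2194]
tool_rot: [[-0.002, -0.075, 0.997], [0.001, 0.997, 0.075], [-1.0, 0.001, -0.002]]
ft_force: [0.2, 0.8, -2.7]
grip_width: 0.0113
[[ 0.4864 -0.1695  0.2194]
 [ 0.4871 -0.1749  0.2192]]
rim in tray frame: x [-70.2  70.9] y [-124.3  122.6] expect +-71, +-124
top tab in tray [-20.9 -73.4] z 126.0 9
scene tab in tray [-10.3 -22.5] z 127.0 51
scene tab in tray [ -5.7 -72.6] z 128.0 52
(np.float64(488.7), np.float64(-206.4), 150, 94.35) t(mm) [ 69.1 -37.3  -0.4] dr [-0.0035 -0.0023 -0.0016] rows>= 1.6
```

View pics/w13.png

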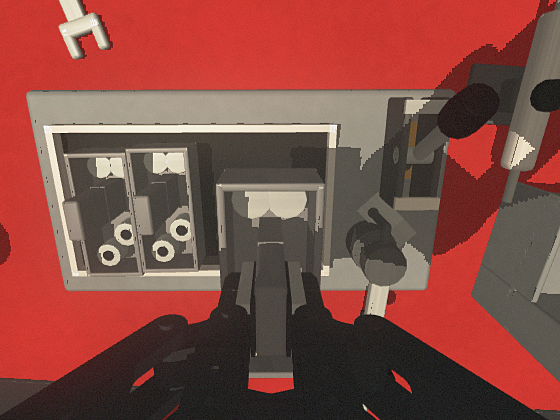

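The promised knock has happened: caddy 1 was pushed towards caddy 2, tabs at (70,222) and (140,222), and the two now touch. Both are still upright inside the rim. I measure their outline to see what room is left.

```bash
cat > walls.py <<'E'
from h import *
t=np.radians(4.35); R=np.array([[np.cos(t),-np.sin(t)],[np.sin(t),np.cos(t)]])
im,d,c=grab("wrist"); W=cloud(im,d,c)*1000; T=W.copy(); T[...,:2]=(W[...,:2]-[503.9,-235.3])@R
m=(T[...,2]>74)&(T[...,2]<88)&(abs(T[...,0])<75)&(T[...,1]<125)&(T[...,1]>-125)
k,l,st,ce=cv2.connectedComponentsWithStats(m.astype(np.uint8))
for i in range(1,k):
    if st[i,4]>300:
        P=T[l==i]; r=cv2.minAreaRect(P[:,:2].astype(np.float32)); print(st[i,4],"ctr",np.round(r[0],1),np.round(r[1],1),round(r[2],1),"y",np.percentile(P[:,1],[1,99]).round(1),"x",np.percentile(P[:,0],[1,99]).round(1))
m=(T[...,2]>120)&(T[...,2]<135)&(abs(T[...,0])<75)&(T[...,1]<125)&(T[...,1]>-125)
k,l,st,ce=cv2.connectedComponentsWithStats(m.astype(np.uint8))
for i in range(1,k):
    if st[i,4]>60:
        P=T[l==i]; r=cv2.minAreaRect(P[:,:2].astype(np.float32)); print("tab",ce[i].round(),np.round(r[0],1),np.round(r[1],1),round(r[2],1))
E
python3 walls.py
```

```text
3907 ctr [  2.6 -47.8] [113.1 101. ] 1.2 y [-97.3   2.8] x [-54.2  58.6]
333 ctr [-10.3 -67.8] [31.9 11.5] 22.1 y [-78.4 -66.3] x [-23.6   6. ]
tab [144. 215.] [-12.8 -22.7] [29.7 12.6] 1.6
tab [ 75. 220.] [ -8.9 -72.5] [29.7 13.1] 0.8
```

The pair spans y −97 to +3 in the tray frame and is nearly square, which leaves 115 mm for two more. I place caddy 3 at y=34 and will place caddy 4 at y=90.

```bash
python3 -m crank '{"hand":[255,255],"translation":[[0.02,-0.03,0],[0.05,-0.035,0]],"dr":[[0,0,0],[0,0,0]]}'
python3 -m crank '{"hand":[255,255],"translation":[[0,0,0],[0,0,0]],"dr":[[0,0,0],[0,0,0]]}'
python3 -c "
from h import *
F=fr((503.9,-235.3),4.35)
plan((*F(-13,34),140,94.35))"; python3 walls.py
```

```text
time_s: 23.75
position: [0.4903, -0.2032, 0.1712]
tool_rot: [[0.003, -0.076, 0.997], [-0.003, 0.997, 0.076], [-1.0, -0.003, 0.003]]
ft_force: [1.3, 1.0, -3.5]
grip_width: 0.0114
time_s: 23.95
position: [0.4894, -0.2009, 0.1714]
tool_rot: [[-0.001, -0.077, 0.997], [0.001, 0.997, 0.077], [-1.0, 0.001, -0.001]]
ft_force: [0.4, -0.9, -2.0]
grip_width: 0.0111
(np.float64(488.4), np.float64(-202.4), 140, 94.35) t(mm) [31.4 -1.5 -1.1] dr [ 0.0013 -0.001  -0.0011] rows>= 0.6
4698 ctr [  2.6 -47.7] [113.3 101.1] 1.5 y [-97.5   0.7] x [-54.4  58.7]
460 ctr [ -8.5 -71.7] [31.1 12.4] 5.4 y [-78.8 -66.3] x [-23.5   6.2]
tab [270. 170.] [-54.   35.3] [ 0.8 49.7] 0.1
tab [270. 224.] [-18.   35.3] [52.3 42.3] 0.1
tab [170. 238.] [-12.8 -23. ] [29.9 12.4] 0.6
tab [ 85. 244.] [ -8.8 -72.6] [30.1 12.7] 1.1
```

```bash
python3 -m crank '{"hand":[255,255,255,255,255],"translation":[[0.025,-0.0015,-0.001],[0.05,-0.0015,-0.001],[0.07,-0.0015,-0.001],[0.0785,-0.0015,-0.001],[0.0785,-0.0015,-0.001]],"dr":[[0,0,0],[0,0,0],[0,0,0],[0,0,0],[0,0,0]]}'
python3 -m crank '{"hand":[215,160,150,150,150],"translation":[[0,0,0],[0,0,0],[0,0,0],[0,0,0],[0,0,0]],"dr":[[0,0,0],[0,0,0],[0,0,0],[0,0,0],[0,0,0]]}'
python3 -m crank '{"hand":[150,150,150,150,150],"translation":[[-0.02,0,0],[-0.06,0,0],[-0.11,0,0],[-0.15,0,0],[-0.19,0,0]],"dr":[[0,0,0],[0,0,0],[0,0,0],[0,0,0],[0,0,0]]}'
python3 walls.py
python3 -m crank '{"hand":[150,150,150,110,110],"translation":[[0,0.05,0],[0,0.1,0],[0,0.15,0],[0,0.2,0],[0,0.25,0]],"dr":[[0,0,0],[0.03,0,0],[0.06,0,0],[0.09,0,0],[0.12,0,0]]}'
python3 -m crank '{"hand":[110,110,110,110,110],"translation":[[0,0.05,-0.005],[0,0.1,-0.01],[0,0.15,-0.015],[0,0.2,-0.015],[0,0.25,-0.015]],"dr":[[0,0,0],[0,0,0],[0,0,0],[0,0,0],[0,0,0]]}'
python3 tabs.py pics/w14.png
python3 -c "
from h import *
plan((535.3,322.2,150,86.8))"
```

```text
time_s: 24.5
position: [0.4892, -0.2032, 0.0943]
tool_rot: [[0.002, -0.077, 0.997], [-0.001, 0.997, 0.077], [-1.0, -0.001, 0.002]]
ft_force: [0.1, 0.3, -2.6]
grip_width: 0.0115
time_s: 25.0
position: [0.4886, -0.2036, 0.093]
tool_rot: [[0.0, -0.076, 0.997], [-0.0, 0.997, 0.076], [-1.0, -0.0, 0.0]]
ft_force: [0.4, 0.3, 0.0]
grip_width: 0.0355
time_s: 25.5
position: [0.4882, -0.2034, 0.2849]
tool_rot: [[0.0, -0.076, 0.997], [-0.0, 0.997, 0.076], [-1.0, -0.0, 0.0]]
ft_force: [0.9, 0.0, -0.2]
grip_width: 0.0346
2714 ctr [  2.8 -47.6] [113.2 100.4] 1.2 y [-97.4   2.5] x [-54.1  58.5]
1310 ctr [ 0.7 33.2] [109.9  50.1] 0.1 y [ 8.4 58.1] x [-54.2  55.2]
tab [208. 192.] [-12.7 -22.9] [29.4 12. ] 0.4
tab [270. 192.] [-12.5  33.3] [11.7 29.6] 89.7
tab [152. 196.] [ -8.8 -72.9] [29.3 12.7] 0.9
time_s: 26.05
position: [0.4689, 0.0476, 0.2828]
tool_rot: [[0.0, 0.045, 0.999], [0.0, 0.999, -0.045], [-1.0, 0.0, 0.0]]
ft_force: [1.5, -0.5, 0.7]
grip_width: 0.0486
time_s: 26.55
position: [0.4649, 0.2976, 0.2828]
tool_rot: [[0.0, 0.044, 0.999], [0.0, 0.999, -0.044], [-1.0, 0.0, 0.0]]
ft_force: [0.8, -1.3, -0.0]
grip_width: 0.0488
26.55 [0.4649 0.2976 0.2828]
tab px [303. 271.] 434 ctr [535.2 323.7] size [12.2 31. ] ang 86.2
tab px [ 45. 313.] 69 ctr [567.  83.] size [13.   6.6] ang 79.9
(535.3, 322.2, 150, 86.8) t(mm) [132.   21.2  70.4] dr [ 0.0169 -0.0009 -0.0028] rows>= 3.0
```

```bash
python3 -m crank '{"hand":[110,110,110,110,110],"translation":[[0.03,0.01,0.035],[0.07,0.024,0.07],[0.11,0.024,0.07],[0.132,0.024,0.07],[0.132,0.024,0.07]],"dr":[[0.018,0,0],[0.018,0,0],[0.018,0,0],[0.018,0,0],[0.018,0,0]]}'
python3 tabs.py pics/w15.png
python3 -c "
from h import *
plan((535.3,323,106,86.5))"
```

```text
time_s: 27.1
position: [0.5351, 0.3157, 0.147]
tool_rot: [[-0.007, 0.062, 0.998], [-0.003, 0.998, -0.062], [-1.0, -0.003, -0.007]]
ft_force: [-0.5, -0.7, 0.3]
grip_width: 0.0488
27.1 [0.5351 0.3157 0.147 ]
tab px [288. 273.] 1531 ctr [535.1 324.1] size [11.6 31.6] ang 86.7
(535.3, 323, 106, 86.5) t(mm) [43.8  6.9 -1.1] dr [-0.0008 -0.0025  0.0011] rows>= 0.9
```

```bash
python3 -m crank '{"hand":[110,110,110,255,255],"translation":[[0,0.0065,0],[0.03,0.0065,0],[0.043,0.0065,0],[0.043,0.0065,0],[0.043,0.0065,0]],"dr":[[0,0,0],[0,0,0],[0,0,0],[0,0,0],[0,0,0]]}' 50
python3 -m crank '{"hand":[255,255,255,255,255],"translation":[[0,0,0],[0,0,0],[0,0,0],[-0.017,0,0],[-0.034,0,0]],"dr":[[0,0,0],[0,0,0],[0,0,0],[0,0,0],[0,0,0]]}'
python3 -m crank '{"hand":[255,255,255,255,255],"translation":[[0,0,0],[0,0,-0.03],[0,0,-0.06],[0,0,-0.085],[0,0,-0.085]],"dr":[[0,0,0],[0,0,0],[0,0,0],[0,0,0],[0,0,0]]}'
python3 -m crank '{"hand":[255,255,255,255],"translation":[[-0.03,0,0],[-0.06,0,-0.01],[-0.08,0,-0.01],[-0.08,0,-0.01]],"dr":[[0,0,0],[0,0,0],[0,0,0],[0,0,0]]}'
python3 -m crank '{"hand":[255,255,255,255,255],"translation":[[0,-0.03,0.005],[0,-0.075,0.015],[0,-0.12,0.025],[0,-0.165,0.03],[0,-0.21,0.04]],"dr":[[0,0,0],[-0.03,0,0],[-0.06,0,0],[-0.09,0,0],[-0.137,0,0]]}'
python3 -m crank '{"hand":[255,255,255,255,255],"translation":[[0,-0.045,0],[0,-0.09,0],[0,-0.135,0],[0,-0.18,0],[0,-0.22,0]],"dr":[[0,0,0],[0,0,0],[0,0,0],[0,0,0],[0,0,0]]}'
python3 -c "
from h import *
F=fr((503.9,-235.3),4.35)
plan((*F(-13,89),172,94.35))"; python3 walls.py
```

```text
time_s: 27.65
position: [0.5373, 0.3231, 0.1091]
tool_rot: [[0.002, 0.062, 0.998], [0.001, 0.998, -0.062], [-1.0, 0.001, 0.002]]
ft_force: [-0.5, 0.3, 0.3]
grip_width: 0.02
time_s: 28.15
position: [0.5364, 0.3226, 0.1418]
tool_rot: [[-0.002, 0.062, 0.998], [-0.001, 0.998, -0.062], [-1.0, -0.001, -0.002]]
ft_force: [-0.4, 0.3, -2.5]
grip_width: 0.0115
time_s: 28.65
position: [0.4488, 0.3281, 0.1411]
tool_rot: [[-0.003, 0.06, 0.998], [-0.001, 0.998, -0.06], [-1.0, -0.001, -0.003]]
ft_force: [-0.2, -0.8, -2.7]
grip_width: 0.0114
time_s: 29.05
position: [0.4433, 0.329, 0.2238]
tool_rot: [[0.005, 0.062, 0.998], [0.002, 0.998, -0.062], [-1.0, 0.002, 0.005]]
ft_force: [0.3, -0.1, -3.6]
grip_width: 0.011
time_s: 29.55
position: [0.4684, 0.1147, 0.2201]
tool_rot: [[-0.003, -0.077, 0.997], [-0.0, 0.997, 0.077], [-1.0, 0.0, -0.003]]
ft_force: [0.5, 0.1, -3.3]
grip_width: 0.0113
time_s: 30.05
position: [0.4851, -0.1053, 0.22]
tool_rot: [[-0.002, -0.074, 0.997], [0.001, 0.997, 0.074], [-1.0, 0.001, -0.002]]
ft_force: [0.8, 0.6, -2.6]
grip_width: 0.0109
(np.float64(484.2), np.float64(-147.5), 172, 94.35) t(mm) [ 48.  -42.1  -3.9] dr [-0.0019 -0.0021 -0.001 ] rows>= 1.3
3634 ctr [  2.8 -47.7] [113.8 101.5] 0.9 y [-96.    3.1] x [-54.3  58.6]
2049 ctr [ 0.7 33.3] [110.1  50.5] 0.0 y [ 8.7 58.4] x [-54.2  55.1]
364 ctr [-14.2 -18.2] [32.1 12. ] 21.0 y [-27.9 -16.3] x [-27.5   2. ]
469 ctr [-10.3 -68.1] [32.1 11.9] 21.7 y [-78.  -65.9] x [-23.5   6.1]
tab [ 54. 210.] [-12.8 -22.4] [12.7 29.7] 89.5
tab [133. 209.] [-12.5  33.6] [12.3 30. ] 89.7
```

```bash
python3 -m crank '{"hand":[255,255,255,255],"translation":[[0.02,-0.03,-0.003],[0.048,-0.038,-0.004],[0.048,-0.038,-0.004],[0.048,-0.038,-0.004]],"dr":[[0,0,0],[0,0,0],[0,0,0],[0,0,0]]}'
python3 -c "
from h import *
F=fr((503.9,-235.3),4.35)
plan((*F(-13,89),92,94.35))"; python3 walls.py
```

```text
time_s: 30.5
position: [0.4842, -0.1408, 0.1732]
tool_rot: [[-0.002, -0.075, 0.997], [0.001, 0.997, 0.075], [-1.0, 0.001, -0.002]]
ft_force: [0.5, 0.2, -2.1]
grip_width: 0.0114
(np.float64(484.2), np.float64(-147.5), 92, 94.35) t(mm) [81.2 -6.8 -0.3] dr [-0.0011 -0.0017 -0.0013] rows>= 1.6
4851 ctr [  2.7 -47.7] [113.8 101. ] 0.8 y [-95.9   2.9] x [-54.3  58.5]
2790 ctr [ 0.7 33.1] [110.3  50.5] 0.1 y [ 8.5 58.2] x [-54.2  55. ]
475 ctr [-14.1 -18.3] [32.3 11.3] 20.3 y [-28.5 -16.4] x [-27.6   2.2]
647 ctr [-10.2 -68.1] [32.4 12.3] 21.1 y [-78.5 -66.1] x [-23.6   6. ]
tab [271. 169.] [-55.   96.4] [49.7  0.6] 89.9
tab [271. 226.] [-18.5  96.2] [42.3 52. ] 89.9
tab [ 68. 238.] [-12.9 -22.6] [12.9 30. ] 89.5
tab [164. 238.] [-12.8  33.5] [12.4 30. ] 88.9
```

```bash
python3 -m crank '{"hand":[255,255,255,255,255],"translation":[[0.02,-0.007,0],[0.035,-0.007,0],[0.035,-0.007,0],[0.035,-0.007,0],[0.035,-0.007,0]],"dr":[[0,0,0],[0,0,0],[0,0,0],[0,0,0],[0,0,0]]}'
python3 -c "
from h import *
F=fr((503.9,-235.3),4.35)
plan((*F(-13,89),92,94.35))"; python3 walls.py
```

```text
time_s: 31.05
position: [0.4855, -0.1479, 0.1401]
tool_rot: [[0.002, -0.076, 0.997], [-0.001, 0.997, 0.076], [-1.0, -0.001, 0.002]]
ft_force: [-0.3, 0.4, -2.1]
grip_width: 0.011
(np.float64(484.2), np.float64(-147.5), 92, 94.35) t(mm) [48.1  0.6 -1.4] dr [-0.0001  0.002   0.0014] rows>= 1.0
5701 ctr [  2.6 -46.3] [113.7  98.3] 1.0 y [-93.2   3. ] x [-54.5  58.5]
2291 ctr [-1.3 33.2] [106.7  50.4] 0.1 y [ 8.4 58. ] x [-54.4  49.3]
686 ctr [-14.4 -17.9] [32.3 12.1] 22.0 y [-28.8 -16.3] x [-27.6   2.2]
391 ctr [-14.3  38.4] [32.5 11.5] 21.5 y [27.5 39.4] x [-27.5   1.9]
844 ctr [ -8.5 -72.6] [30.7 13.7] 1.1 y [-76. -66.] x [-23.6   6.3]
tab [271. 214.] [-26.3  88.8] [50.1 56.5] 89.9
tab [ 47. 261.] [-12.6 -22.6] [30.6 13.4] 1.3
tab [159. 262.] [-12.7  33.5] [12.3 30.3] 89.6
tab [271. 239.] [-26.6  88.8] [ 3.  12.2] 5.2
tab [270. 370.] [53.6 88.7] [24.2  5.8] 90.0
```

Centred at y=88.8, as wanted. I lower and release.

```bash
python3 -m crank '{"hand":[255,255,255,255,255],"translation":[[0.02,0,0],[0.036,0,0],[0.044,0,0],[0.047,0,0],[0.047,0,0]],"dr":[[0,0,0],[0,0,0],[0,0,0],[0,0,0],[0,0,0]]}'
python3 -m crank '{"hand":[215,160,150,150,150],"translation":[[0,0,0],[0,0,0],[0,0,0],[0,0,0],[0,0,0]],"dr":[[0,0,0],[0,0,0],[0,0,0],[0,0,0],[0,0,0]]}'
python3 -m crank '{"hand":[150,150,150,150,150],"translation":[[-0.02,0,0],[-0.06,0,0],[-0.11,0,0],[-0.15,0,0],[-0.16,0,0]],"dr":[[0,0,0],[0,0,0],[0,0,0],[0,0,0],[0,0,0]]}'
python3 - <<'E'
from h import *
im,d,c=grab("wrist"); cv2.imwrite("pics/w16.png",im)
F=fr((500,-183.5),4.35); A=F(40,110)
a=np.radians(-85.65+86); plan((A[0]+85*np.cos(a),A[1]+85*np.sin(a),250,90.35),(A[0]+85*np.cos(a),A[1]+85*np.sin(a),112,90.35))
E
python3 walls.py
```

```text
time_s: 31.6
position: [0.4848, -0.1477, 0.0939]
tool_rot: [[0.001, -0.076, 0.997], [-0.001, 0.997, 0.076], [-1.0, -0.001, 0.001]]
ft_force: [-7.7, 3.9, 15.1]
grip_width: 0.0114
time_s: 32.1
position: [0.4849, -0.148, 0.0918]
tool_rot: [[0.0, -0.075, 0.997], [-0.0, 0.997, 0.075], [-1.0, -0.0, 0.0]]
ft_force: [-0.6, -0.5, 0.7]
grip_width: 0.0355
time_s: 32.6
position: [0.4859, -0.1485, 0.2562]
tool_rot: [[0.007, -0.075, 0.997], [-0.004, 0.997, 0.075], [-1.0, -0.004, 0.006]]
ft_force: [0.4, 0.6, -0.3]
grip_width: 0.0349
(np.float64(616.4984140904899), np.float64(-70.28076777679235), 250, 90.35) t(mm) [  5.8  68.1 136.2] dr [0.0692 0.0055 0.0035] rows>= 3.0
(np.float64(616.4984140904899), np.float64(-70.28076777679235), 112, 90.35) t(mm) [138.   0.   0.] dr [0. 0. 0.] rows>= 2.8
3144 ctr [  2.6 -47.7] [113.1 101. ] 1.2 y [-97.3   2.9] x [-54.2  58.8]
1671 ctr [ 0.5 33.2] [109.6  50.4] 0.2 y [ 8.5 58.3] x [-54.1  54.9]
1538 ctr [ 0.3 89. ] [ 50.1 110.1] 90.0 y [ 64.3 113.8] x [-54.6  55. ]
tab [272. 198.] [-12.9  89. ] [11.4 30.3] 89.9
tab [134. 198.] [-12.7 -22.6] [29.6 12.1] 1.2
tab [203. 198.] [-12.7  33.3] [12.2 29.4] 90.0
tab [ 74. 203.] [ -8.6 -72.5] [30.4 12.7] 0.8
```

View pics/w16.png

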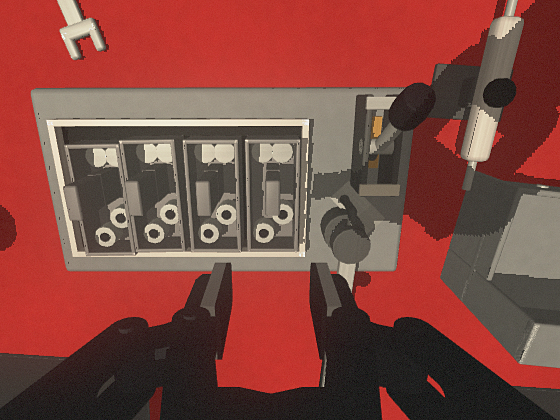

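All four caddies stand flat, lengthways and inside the rim, tabs at (74,203), (134,198), (203,198) and (272,198). Next is the hold-down bar; knob near (362,280).

```bash
python3 -m crank '{"hand":[165,165,165,165,165],"translation":[[0.006,0.025,0.045],[0.006,0.05,0.09],[0.006,0.069,0.136],[0.006,0.069,0.136],[0.006,0.069,0.136]],"dr":[[0.03,0,0],[0.06,0,0],[0.069,0,0],[0.069,0,0],[0.069,0,0]]}'
python3 - <<'E'
from h import *
im,d,c=grab("wrist"); W=cloud(im,d,c)*1000
m=(W[...,2]>131)&(W[...,2]<146)&(abs(W[...,0]-617)<30)&(abs(W[...,1]+70)<30); p=W[m]; print("knob top",len(p),((p.min(0)+p.max(0))/2).round(1))
F=fr((500,-183.5),4.35); A=F(40,110)
def kn(f):
    a=np.radians(-85.65+f); return np.array([A[0]+85*np.cos(a),A[1]+85*np.sin(a),0])
plan((616.5,-70.3,112,90.35))
f0=86
for call in ([78,70,62,54,46],[38,30,22,14,6],[2,-1]):
    R0=Rdown(4.35+f0)
    print([list(map(float,np.round(R0.T@(kn(f)-kn(f0))/1000,4))) for f in call],np.round(np.radians(f0-np.array(call)),3)); f0=call[-1]
E
```

```text
time_s: 33.2
position: [0.6153, -0.0682, 0.2429]
tool_rot: [[-0.004, -0.008, 1.0], [0.001, 1.0, 0.008], [-1.0, 0.001, -0.004]]
ft_force: [-0.9, -0.4, 0.4]
grip_width: 0.0301
knob top 665 [616.6 -70.1 136. ]
(616.5, -70.3, 112, 90.35) t(mm) [131.7  -1.5   2.3] dr [ 0.0005 -0.0036 -0.0008] rows>= 2.6
[[0.0, -0.0118, -0.0008], [0.0, -0.0234, -0.0033], [0.0, -0.0346, -0.0073], [0.0, -0.045, -0.0129], [0.0, -0.0546, -0.0199]] [0.14  0.279 0.419 0.559 0.698]
[[0.0, -0.0118, -0.0008], [0.0, -0.0234, -0.0033], [0.0, -0.0346, -0.0073], [0.0, -0.045, -0.0129], [0.0, -0.0546, -0.0199]] [0.14  0.279 0.419 0.559 0.698]
[[0.0, -0.0059, -0.0002], [0.0, -0.0104, -0.0006]] [0.07  0.122]
```

```bash
python3 -m crank '{"hand":[165,165,165,165,165],"translation":[[0,-0.001,0.001],[0.04,-0.001,0.001],[0.08,-0.001,0.001],[0.115,-0.001,0.001],[0.13,-0.001,0.001]],"dr":[[0,0,0],[0,0,0],[0,0,0],[0,0,0],[0,0,0]]}'
python3 -m crank '{"hand":[165,165],"translation":[[0,0,0],[0,0,0]],"dr":[[0,0,0],[0,0,0]]}'
python3 - <<'E'
from h import *
plan((616.5,-70.3,112,90.35))
E
```

```text
time_s: 33.75
position: [0.614, -0.0705, 0.1128]
tool_rot: [[-0.005, -0.005, 1.0], [0.001, 1.0, 0.005], [-1.0, 0.001, -0.005]]
ft_force: [0.8, -0.1, 0.3]
grip_width: 0.0302
time_s: 33.95
position: [0.6162, -0.0707, 0.1169]
tool_rot: [[0.001, -0.005, 1.0], [-0.0, 1.0, 0.005], [-1.0, -0.0, 0.001]]
ft_force: [-0.8, -0.2, 0.0]
grip_width: 0.0296
(616.5, -70.3, 112, 90.35) t(mm) [4.9 0.4 0.3] dr [-0.0009  0.0011  0.0004] rows>= 0.1
```

```bash
python3 -m crank '{"hand":[165,165,165,165,165],"translation":[[0.003,-0.0118,-0.0008],[0.003,-0.0234,-0.0033],[0.003,-0.0346,-0.0073],[0.003,-0.045,-0.0129],[0.003,-0.0546,-0.0199]],"dr":[[0.14,0,0],[0.279,0,0],[0.419,0,0],[0.559,0,0],[0.698,0,0]]}'
python3 -m crank '{"hand":[165,165,165,165,165],"translation":[[0,-0.0118,-0.0008],[0,-0.0234,-0.0033],[0,-0.0346,-0.0073],[0,-0.045,-0.0129],[0,-0.0546,-0.0199]],"dr":[[0.14,0,0],[0.279,0,0],[0.419,0,0],[0.559,0,0],[0.698,0,0]]}'
python3 -m crank '{"hand":[165,165,165,165],"translation":[[0,-0.0059,-0.0002],[0,-0.0104,-0.0006],[0,-0.0104,-0.0006],[0,-0.0104,-0.0006]],"dr":[[0.07,0,0],[0.12,0,0],[0.12,0,0],[0.12,0,0]]}'
python3 - <<'E'
from h import *
im,d,c=grab("wrist"); cv2.imwrite("pics/w17.png",im); print(sensors.observe()["position"])
E
```

```text
time_s: 34.45
position: [0.6013, -0.1219, 0.1167]
tool_rot: [[0.016, 0.642, 0.767], [0.004, 0.767, -0.642], [-1.0, 0.013, 0.009]]
ft_force: [19.3, 23.0, 9.7]
grip_width: 0.0306
time_s: 34.95
position: [0.5467, -0.1549, 0.1147]
tool_rot: [[0.003, 0.985, 0.174], [-0.002, 0.174, -0.985], [-1.0, 0.003, 0.002]]
ft_force: [-0.1, -0.4, -0.5]
grip_width: 0.0299
time_s: 35.35
position: [0.5386, -0.1554, 0.1152]
tool_rot: [[0.008, 0.998, 0.06], [-0.001, 0.061, -0.998], [-1.0, 0.008, 0.002]]
ft_force: [8.9, 4.8, -1.3]
grip_width: 0.0301
[ 0.53861097 -0.15546055  0.11518275]
```

View pics/w17.png

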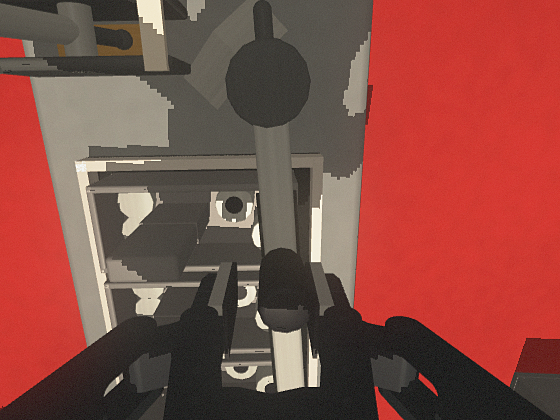

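The bar is back over the tray, with the knob (285,290) against the right finger. I back off that contact, lift, and measure whether it really is in the closed notch.

```bash
python3 -m crank '{"hand":[165,165,165,165,165],"translation":[[0,0.003,0],[0,0.003,0],[-0.05,0.003,0],[-0.1,0.003,-0.02],[-0.14,0.003,-0.02]],"dr":[[0,0,0],[0,0,0],[0,0,0],[0,0,0],[0,0,0]]}'
cat > bar.py <<'E'
from h import *
im,d,c=grab("wrist"); W=cloud(im,d,c)*1000; cv2.imwrite("pics/bar.png",im)
t=np.radians(4.35); R=np.array([[np.cos(t),-np.sin(t)],[np.sin(t),np.cos(t)]])
T=W.copy(); T[...,:2]=(W[...,:2]-[500,-183.5])@R
m=(T[...,2]>130)&(T[...,2]<148)&(abs(T[...,0]-40)<40)&(abs(T[...,1]-25)<30); p=T[m]; print("knob top (shaker)",len(p),((p.min(0)+p.max(0))/2).round(1),"zmed",np.median(p[:,2]).round(1),"expect 40,25,138")
m=(T[...,2]>90)&(T[...,2]<108)&(abs(T[...,0]-40)<30)&(T[...,1]<90)&(T[...,1]>40); p=T[m]
ys=np.arange(42,90,6); cc=[(y,(p[abs(p[:,1]-y)<3,0].min()+p[abs(p[:,1]-y)<3,0].max())/2) for y in ys if (abs(p[:,1]-y)<3).sum()>5]
print("bar centre x along y",np.round(cc,1).tolist(),"z",np.median(p[:,2]).round(1))
E
python3 bar.py; python3 walls.py
```

```text
time_s: 35.9
position: [0.5374, -0.134, 0.2559]
tool_rot: [[0.001, 0.998, 0.062], [-0.001, 0.062, -0.998], [-1.0, 0.001, 0.001]]
ft_force: [0.4, -0.9, -0.2]
grip_width: 0.03
knob top (shaker) 599 [ 45.8  25.1 135.7] zmed 139.0 expect 40,25,138
bar centre x along y [[42.0, 44.5], [48.0, 44.2], [54.0, 43.8], [60.0, 43.8], [66.0, 43.4], [72.0, 42.6], [78.0, 42.7], [84.0, 41.9]] z 99.3
1203 ctr [-10.2  88.8] [89.3 50.6] 0.0 y [ 64.2 114.1] x [-54.2  33.3]
789 ctr [-10.6  33.3] [50.8 87.3] 89.9 y [ 9.3 58.5] x [-53.9  32.1]
334 ctr [-49.5 -15.3] [57.9 27.3] 57.4 y [-43.3   2.1] x [-55.1 -24.6]
730 ctr [ 20.  -72.1] [49.8 59. ] 0.6 y [-100.1  -42.8] x [-3. 45.]
tab [203. 207.] [-12.5  89.1] [12.5 30. ] 89.0
tab [272. 212.] [45.7 82.7] [21.2  9.8] 0.8
tab [205. 266.] [-12.3  33.4] [12.7 29.3] 89.8
```

The bar stopped about 0.07 rad short of the closed notch although I pushed with 9 N. I look for an obstruction with one combined picture: wrist view plus a scene crop.

```bash
python3 - <<'E'
from h import *
a=cv2.imread("pics/bar.png"); im,d,c=grab("scene"); W=cloud(im,d,c)*1000
t=np.radians(4.35); R=np.array([[np.cos(t),-np.sin(t)],[np.sin(t),np.cos(t)]])
T=W.copy(); T[...,:2]=(W[...,:2]-[503.9,-235.3])@R
b=cv2.resize(im[205:305,145:295],(560,373),interpolation=cv2.INTER_CUBIC)
a=cv2.resize(a[60:420,60:480],(330,283)); o=np.zeros((600,800,3),np.uint8); o[:373,:560]=b; 
tm,_,_=grab("top"); tb=cv2.resize(tm[155:240,280:415],(400,252)); o[340:592,400:]=tb; o[317:600,:330]=a
cv2.imwrite("pics/combo.png",o)
m=(T[...,2]>100)&(T[...,2]<140)&(abs(T[...,0])<62)&(abs(T[...,1])<120)
k,l,st,ce=cv2.connectedComponentsWithStats(m.astype(np.uint8))
for i in range(1,k):
    if st[i,4]>8: print("scene comp",np.median(T[l==i],axis=0).round(1),st[i,4])
for y in range(-110,60,15):
    q=T[(abs(T[...,1]-y)<7)&(T[...,2]>85)&(T[...,2]<112)&(T[...,0]>15)&(T[...,0]<75)]
    if len(q)>3: print(y,"bar x",np.percentile(q[:,0],[5,50,95]).round(1),"z50",np.median(q[:,2]).round(1))
E
```

```text
scene comp [ -7.8  88.2 123. ] 73
scene comp [ -7.3  32.2 123. ] 73
scene comp [ -4.9 -22.8 124.9] 72
scene comp [ 51.5  16.5 103.2] 338
scene comp [-14.1 -77.6 125.2] 72
-110 bar x [50.3 60.6 67.2] z50 100.1
-95 bar x [47.3 59.9 65. ] z50 101.0
-80 bar x [49.  59.  64.6] z50 100.3
-65 bar x [47.2 58.4 65.7] z50 101.0
-50 bar x [27.1 55.3 62.6] z50 100.7
-35 bar x [46.4 56.5 61.6] z50 100.9
-20 bar x [45.5 55.8 61.7] z50 100.8
-5 bar x [43.1 52.  60.8] z50 101.1
10 bar x [41.5 53.4 59.3] z50 99.9
25 bar x [42.7 52.7 57.8] z50 101.0
40 bar x [41.1 51.6 57.1] z50 100.4
55 bar x [35.9 49.1 57.2] z50 98.6
```

View pics/combo.png

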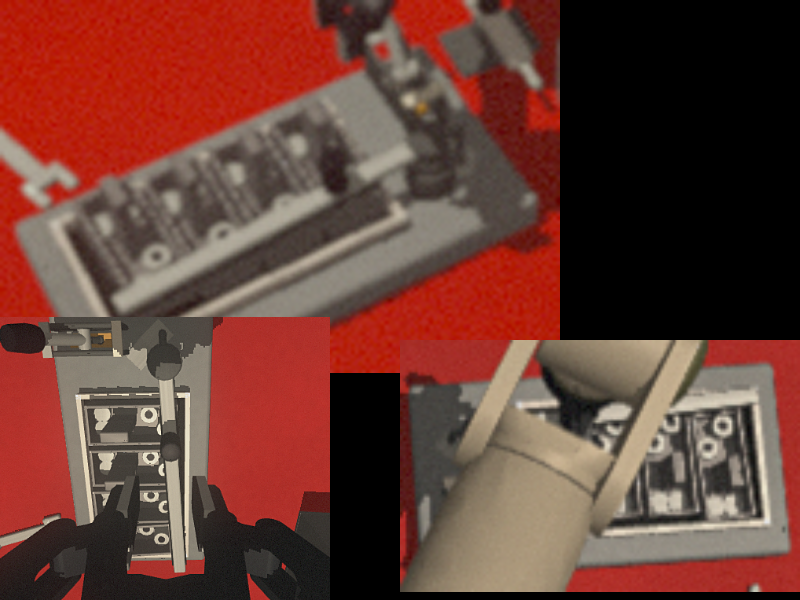

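No obstruction is visible; the bar hangs freely about 4° off. The scene numbers suggest caddy 1 shifted to about (−19,−77), so I measure it from a clear wrist view.

```bash
python3 -m crank '{"hand":[165,165,165,165,165],"translation":[[-0.02,-0.03,0.03],[-0.04,-0.06,0.06],[-0.04,-0.08,0.09],[-0.04,-0.08,0.09],[-0.04,-0.08,0.09]],"dr":[[-0.14,0,0],[-0.28,0,0],[-0.42,0,0],[-0.56,0,0],[-0.7,0,0]]}'
python3 -m crank '{"hand":[165,165,165,165,165],"translation":[[0,0,0],[0,0,0],[0,0,0],[0,0,0],[0,0,0]],"dr":[[-0.14,0,0],[-0.28,0,0],[-0.42,0,0],[-0.56,0,0],[-0.7,0,0]]}'
python3 walls.py; python3 bar.py; python3 -c "
from h import *
plan((440,-235,290,94.35))
im=cv2.imread('pics/bar.png')"
```

```text
time_s: 36.6
position: [0.4625, -0.2309, 0.2914]
tool_rot: [[-0.002, 0.722, 0.692], [0.002, 0.692, -0.722], [-1.0, -0.001, -0.003]]
ft_force: [-0.2, -0.0, -0.6]
grip_width: 0.0302
time_s: 37.1
position: [0.463, -0.2299, 0.2913]
tool_rot: [[-0.003, 0.104, 0.995], [0.002, 0.995, -0.104], [-1.0, 0.002, -0.003]]
ft_force: [0.6, 0.7, -0.5]
grip_width: 0.0301
1042 ctr [-6.5 88.9] [50.5 96.6] 89.9 y [ 63.9 113.7] x [-54.6  37.6]
934 ctr [-5.5 33.4] [98.2 50.8] 0.5 y [ 8.4 58.1] x [-54.2  40.1]
2250 ctr [ -7.9 -50.8] [112.1 106.1] 0.9 y [-103.     2.3] x [-63.1  46.2]
tab [361. 203.] [-13.3  88.7] [12.4 30.1] 89.4
tab [302. 214.] [-12.3  33.1] [30.4 12. ] 0.1
tab [242. 223.] [-13.4 -22.9] [30.1 12.2] 0.7
tab [183. 225.] [-21.1 -77.2] [30.5 12.3] 5.1
tab [352. 257.] [39.1 74.4] [ 8.7 21.2] 16.7
knob top (shaker) 449 [ 45.2  24.6 135.9] zmed 139.1 expect 40,25,138
bar centre x along y [[42.0, 43.3], [48.0, 42.8], [54.0, 42.8], [60.0, 42.5], [66.0, 42.6], [72.0, 42.3], [78.0, 42.2], [84.0, 41.4]] z 99.3
(440, -235, 290, 94.35) t(mm) [  1.5  -7.6 -22.4] dr [-0.185  -0.0023 -0.0016] rows>= 1.2
```

```bash
python3 - <<'E'
from h import *
im,d,c=grab("wrist"); W=cloud(im,d,c)*1000
t=np.radians(4.35); R=np.array([[np.cos(t),-np.sin(t)],[np.sin(t),np.cos(t)]])
T=W.copy(); T[...,:2]=(W[...,:2]-[503.9,-235.3])@R; np.savez("tilt.npz",im=im,T=T)
for y0,y1,n in((-108,-49,"c1"),(-47,3,"c2"),(8,59,"c3"),(64,114,"c4")):
    for x0,x1 in((-66,-40),(-40,-10),(-10,20),(20,40)):
        q=T[(T[...,1]>y0)&(T[...,1]<y1)&(T[...,0]>x0)&(T[...,0]<x1)&(T[...,2]>70)&(T[...,2]<95)]
        if len(q)>10: print(n,(x0,x1),"wall z p50,p90",np.percentile(q[:,2],[50,90]).round(1),len(q),end=" | ")
    q=T[(T[...,1]>y0)&(T[...,1]<y1)&(T[...,2]>118)&(T[...,2]<140)&(T[...,0]<10)]; print("tab z",np.median(q[:,2]).round(1))
for y in range(-125,60,15):
    q=T[(abs(T[...,1]-y)<6)&(T[...,2]>88)&(T[...,2]<115)&(T[...,0]>20)&(T[...,0]<85)]
    if len(q)>3: print("bar y",y,"x",np.percentile(q[:,0],[3,97]).round(1),"z",np.median(q[:,2]).round(1),len(q))
E
```

```text
c1 (-66, -40) wall z p50,p90 [80.1 81.3] 479 | c1 (-40, -10) wall z p50,p90 [80.3 89.4] 518 | c1 (-10, 20) wall z p50,p90 [80.2 81.7] 264 | c1 (20, 40) wall z p50,p90 [79.7 81.4] 206 | tab z 126.3
c2 (-66, -40) wall z p50,p90 [80.1 81.4] 357 | c2 (-40, -10) wall z p50,p90 [80.5 87.6] 372 | c2 (-10, 20) wall z p50,p90 [80.4 81.6] 268 | c2 (20, 40) wall z p50,p90 [80.4 81.4] 160 | tab z 126.4
c3 (-66, -40) wall z p50,p90 [80.2 81.5] 359 | c3 (-40, -10) wall z p50,p90 [80.7 85. ] 319 | c3 (-10, 20) wall z p50,p90 [80.6 81.6] 235 | c3 (20, 40) wall z p50,p90 [81.6 91.5] 278 | tab z 126.4
c4 (-66, -40) wall z p50,p90 [80.4 81.6] 395 | c4 (-40, -10) wall z p50,p90 [80.4 86.7] 449 | c4 (-10, 20) wall z p50,p90 [80.2 82.1] 324 | c4 (20, 40) wall z p50,p90 [89.1 92.7] 374 | tab z 126.3
bar y -110 x [47.2 63.7] z 99.0 133
bar y -95 x [46.2 62.7] z 99.0 198
bar y -80 x [45.2 50. ] z 91.6 57
bar y -65 x [44.3 46.8] z 90.5 18
bar y -50 x [47.7 60.9] z 98.8 7
bar y -35 x [42.6 59.3] z 99.0 214
bar y -20 x [41.7 58.2] z 99.0 219
bar y -5 x [40.6 57.1] z 99.1 219
bar y 10 x [39.7 56.4] z 98.9 219
bar y 25 x [38.8 55.3] z 98.9 205
bar y 40 x [37.8 50. ] z 98.8 178
bar y 55 x [37.2 53.7] z 99.1 224
```

The caddies are all flat, and the bar is at nominal height but 0.061 rad off. Caddy 1's rear edge (x≈47) lies right at the bar's front edge, as if the bar pushed it against the front rim. I'll open the bar again, inspect and re-seat caddy 1, then close.

```bash
python3 -m crank '{"hand":[165,165,165,165,165],"translation":[[0,0,0],[0,0.02,0.02],[0,0.04,0.04],[0,0.06,0.06],[0,0.08,0.07]],"dr":[[0.14,0,0],[0.28,0,0],[0.42,0,0],[0.56,0,0],[0.7,0,0]]}'
python3 -m crank '{"hand":[165,165,165,165,165],"translation":[[0,0,0],[0,0,0],[0,0,0],[0,0,0],[0,0,0]],"dr":[[0.14,0,0],[0.28,0,0],[0.42,0,0],[0.56,0,0],[0.63,0,0]]}'
python3 - <<'E'
from h import *
F=fr((500,-183.5),4.35)
k=F(45.2,25); plan((*k,200,8),(*k,113,8)); print(sensors.observe()["q"])
A=F(40,110)
def kn(f):
    a=np.radians(-85.65+f); return np.array([A[0]+85*np.cos(a),A[1]+85*np.sin(a),0])
print(kn(3.65),k)
im,d,c=grab("scene"); W=cloud(im,d,c)*1000
t=np.radians(4.35); R=np.array([[np.cos(t),-np.sin(t)],[np.sin(t),np.cos(t)]])
T=W.copy(); T[...,:2]=(W[...,:2]-[503.9,-235.3])@R
for y in(-110,-95,-80,-65,-50,-20):
    print(y,[ (x,int(np.median(q))) for x in range(-30,85,6) if len(q:=T[(abs(T[...,1]-y)<5)&(abs(T[...,0]-x)<3)][:,2])>2])
E
```

```text
time_s: 37.75
position: [0.5429, -0.1574, 0.2917]
tool_rot: [[-0.001, 0.731, 0.682], [0.001, 0.682, -0.731], [-1.0, -0.001, -0.002]]
ft_force: [-0.7, 0.2, 0.6]
grip_width: 0.0295
time_s: 38.25
position: [0.5418, -0.158, 0.2921]
tool_rot: [[-0.001, 0.993, 0.121], [0.001, 0.121, -0.993], [-1.0, -0.001, -0.001]]
ft_force: [0.1, -0.2, 0.3]
grip_width: 0.03
(np.float64(543.2), np.float64(-155.1), 200, 8) t(mm) [92.1  1.9 -2.7] dr [-0.0178 -0.0007  0.0012] rows>= 1.8
(np.float64(543.2), np.float64(-155.1), 113, 8) t(mm) [87.  0.  0.] dr [0. 0. 0.] rows>= 1.7
[-2.82760717e+01  2.13765342e+01  6.50090029e+01 -6.09985193e-03
  9.36963032e+01 -3.52550137e+01]
[ 543.32971358 -154.97278584    0.        ] [ 543.2 -155.1]
-110 [(-30, 45), (-24, 46), (-18, 43), (-12, 46), (-6, 47), (0, 46), (6, 47), (12, 45), (18, 48), (24, 48), (30, 48), (36, 48), (42, 47), (48, 47), (54, 74), (60, 100), (66, 60), (72, 45), (78, 42), (84, 43)]
-95 [(-30, 55), (-18, 79), (-12, 82), (-6, 83), (0, 71), (6, 77), (12, 79), (18, 78), (24, 81), (30, 79), (42, 49), (48, 52), (54, 76), (60, 98), (66, 60), (72, 45), (78, 41), (84, 42)]
-80 [(-30, 111), (-24, 74), (-18, 97), (-12, 95), (-6, 88), (0, 51), (6, 53), (24, 70), (42, 52), (48, 54), (54, 98), (60, 96), (66, 59), (72, 48), (78, 42), (84, 43)]
-65 [(-24, 51), (-18, 50), (-6, 81), (0, 69), (6, 71), (12, 71), (18, 68), (42, 52), (48, 56), (54, 100), (60, 94), (66, 59), (72, 48), (78, 43), (84, 41)]
-50 [(-30, 72), (-24, 75), (-18, 77), (-12, 71), (-6, 82), (0, 80), (6, 76), (12, 75), (18, 81), (24, 79), (30, 81), (42, 51), (48, 52), (54, 100), (60, 99), (66, 55), (72, 45), (78, 42), (84, 41)]
-20 [(-24, 128), (-18, 129), (-12, 130), (-6, 128), (0, 89), (6, 52), (12, 65), (18, 73), (42, 99), (48, 100), (54, 68), (60, 95), (66, 58), (72, 47), (78, 41), (84, 43)]
```

```bash
python3 -m crank '{"hand":[150,150,150,150,150],"translation":[[0.05,0.002,-0.003],[0.09,0.002,-0.003],[0.13,0.002,-0.003],[0.165,0.002,-0.003],[0.179,0.002,-0.003]],"dr":[[-0.018,0,0],[-0.018,0,0],[-0.018,0,0],[-0.018,0,0],[-0.018,0,0]]}'
python3 -m crank '{"hand":[165,165,165],"translation":[[0,0,0],[0,0,0],[0,0,0]],"dr":[[0,0,0],[0,0,0],[0,0,0]]}'
python3 - <<'E'
from h import *
plan((543.2,-155.1,112,8))
F=fr((500,-183.5),4.35); A=F(40,110)
def kn(f):
    a=np.radians(-85.65+f); return np.array([A[0]+85*np.cos(a),A[1]+85*np.sin(a),0])
f0=3.65
for call in ([11,19,27,35,43],[51,59,67,75,83],[86]):
    R0=Rdown(4.35+f0)
    print([list(map(float,np.round(R0.T@(kn(f)-kn(f0))/1000,4))) for f in call],np.round(np.radians(f0-np.array(call)),3)); f0=call[-1]
E
```

```text
time_s: 38.8
position: [0.5418, -0.1541, 0.11]
tool_rot: [[-0.006, 0.989, 0.147], [0.003, 0.147, -0.989], [-1.0, -0.005, -0.004]]
ft_force: [-0.7, 0.5, 0.1]
grip_width: 0.0349
time_s: 39.1
position: [0.5441, -0.1551, 0.115]
tool_rot: [[0.002, 0.989, 0.148], [-0.001, 0.148, -0.989], [-1.0, 0.002, 0.001]]
ft_force: [0.3, 0.0, 0.4]
grip_width: 0.0305
(543.2, -155.1, 112, 8) t(mm) [ 3.  -0.9 -0.1] dr [ 0.0088  0.0013 -0.0018] rows>= 0.1
[[0.0, 0.0109, -0.0007], [0.0, 0.0225, -0.003], [0.0, 0.0337, -0.007], [0.0, 0.0442, -0.0124], [0.0, 0.0539, -0.0193]] [-0.128 -0.268 -0.408 -0.547 -0.687]
[[0.0, 0.0118, -0.0008], [0.0, 0.0234, -0.0033], [0.0, 0.0346, -0.0073], [0.0, 0.045, -0.0129], [0.0, 0.0546, -0.0199]] [-0.14  -0.279 -0.419 -0.559 -0.698]
[[0.0, 0.0044, -0.0001]] [-0.052]
```

```bash
python3 -m crank '{"hand":[165,165,165,165,165],"translation":[[0,0.0109,-0.0007],[0,0.0225,-0.003],[0,0.0337,-0.007],[0,0.0442,-0.0124],[0,0.0539,-0.0193]],"dr":[[-0.13,0,0],[-0.268,0,0],[-0.408,0,0],[-0.547,0,0],[-0.687,0,0]]}'
python3 -m crank '{"hand":[165,165,165,165,165],"translation":[[0,0.0118,-0.0008],[0,0.0234,-0.0033],[0,0.0346,-0.0073],[0,0.045,-0.0129],[0,0.0546,-0.0199]],"dr":[[-0.14,0,0],[-0.28,0,0],[-0.419,0,0],[-0.559,0,0],[-0.698,0,0]]}'
python3 -m crank '{"hand":[165,165,165],"translation":[[0,0.0044,-0.0001],[0,0.0044,-0.0001],[0,0.0044,-0.0001]],"dr":[[-0.05,0,0],[-0.05,0,0],[-0.05,0,0]]}'
python3 -m crank '{"hand":[165,165,165,165,165],"translation":[[-0.05,0,0],[-0.1,0,0],[-0.14,0,-0.04],[-0.17,-0.04,-0.08],[-0.18,-0.07,-0.12]],"dr":[[0,0,0],[0,0,0],[0,0,0],[0,0,0],[0,0,0]]}'
python3 -m crank '{"hand":[165,165,165],"translation":[[0,-0.05,-0.03],[0,-0.085,-0.045],[0,-0.085,-0.045]],"dr":[[-0.035,0,0],[-0.07,0,0],[-0.07,0,0]]}'
cat > cad.py <<'E'
from h import *
im,d,c=grab("wrist"); W=cloud(im,d,c)*1000
t=np.radians(4.35); R=np.array([[np.cos(t),-np.sin(t)],[np.sin(t),np.cos(t)]])
T=W.copy(); T[...,:2]=(W[...,:2]-[503.9,-235.3])@R; np.savez("cad.npz",im=im,T=T)
m=((T[...,2]>120)&(T[...,2]<135)&(abs(T[...,0])<75)&(abs(T[...,1])<125)).astype(np.uint8)
k,l,st,ce=cv2.connectedComponentsWithStats(m)
for i in range(1,k):
    if st[i,4]>60:
        r=cv2.minAreaRect(T[l==i][:,:2].astype(np.float32)); print("tab",ce[i].round(),np.round(r[0],1),np.round(r[1],1),round(r[2],1),"z",np.median(T[l==i][:,2]).round(1))
# wall-top height along each caddy
for y0,y1,n in((-108,-52,"c1"),(-44,3,"c2"),(8,59,"c3"),(64,114,"c4")):
    print(n,[(x,*np.percentile(q,[50,95]).round(0).astype(int)) for x in range(-60,66,12) if len(q:=T[(T[...,1]>y0)&(T[...,1]<y1)&(abs(T[...,0]-x)<6)&(T[...,2]>72)&(T[...,2]<112)][:,2])>8])
E
python3 cad.py; python3 -c "
from h import *
s=sensors.observe(); print(s['position'],s['q'])"
```

```text
time_s: 39.6
position: [0.5923, -0.1321, 0.1154]
tool_rot: [[-0.004, 0.667, 0.745], [-0.009, 0.745, -0.667], [-1.0, -0.01, 0.003]]
ft_force: [-21.8, -16.7, 7.8]
grip_width: 0.0303
time_s: 40.1
position: [0.6164, -0.0737, 0.115]
tool_rot: [[0.002, 0.032, 1.0], [-0.001, 1.0, -0.032], [-1.0, -0.001, 0.002]]
ft_force: [0.7, 0.6, -1.0]
grip_width: 0.0301
time_s: 40.4
position: [0.6162, -0.0696, 0.1146]
tool_rot: [[0.001, -0.012, 1.0], [-0.001, 1.0, 0.012], [-1.0, -0.001, 0.001]]
ft_force: [-0.4, -0.0, 0.2]
grip_width: 0.0303
time_s: 40.9
position: [0.5107, -0.13, 0.291]
tool_rot: [[0.004, -0.013, 1.0], [-0.002, 1.0, 0.013], [-1.0, -0.002, 0.004]]
ft_force: [0.5, -0.2, -0.1]
grip_width: 0.0298
time_s: 41.2
position: [0.4654, -0.2193, 0.2888]
tool_rot: [[0.0, -0.076, 0.997], [-0.002, 0.997, 0.076], [-1.0, -0.002, 0.0]]
ft_force: [0.5, 0.2, -0.8]
grip_width: 0.0304
tab [165. 207.] [-21.2 -77.5] [29.9 12.7] 2.9 z 126.3
tab [225. 215.] [-13.2 -22.9] [30.6 12.2] 0.8 z 126.4
tab [286. 216.] [-12.3  33.1] [30.1 11.2] 0.4 z 126.6
tab [346. 215.] [-13.1  89. ] [12.4 29.6] 89.4 z 126.5
c1 [(-60, np.
[... 928 characters left out ...]
4(102)), (12, np.int64(81), np.int64(82)), (24, np.int64(80), np.int64(82)), (36, np.int64(81), np.int64(82)), (48, np.int64(80), np.int64(82)), (60, np.int64(80), np.int64(81))]
c4 [(-60, np.int64(78), np.int64(81)), (-48, np.int64(81), np.int64(82)), (-36, np.int64(80), np.int64(82)), (-24, np.int64(82), np.int64(109)), (-12, np.int64(81), np.int64(107)), (0, np.int64(81), np.int64(106)), (12, np.int64(81), np.int64(82)), (24, np.int64(80), np.int64(82)), (36, np.int64(80), np.int64(82)), (48, np.int64(80), np.int64(82)), (60, np.int64(81), np.int64(81))]
[ 0.46634314 -0.21724287  0.28873149] [-3.81766949e+01  1.61050768e+01  7.33875999e+01 -7.79133843e-03
  9.04668415e+01 -1.32593759e+02]
```

```bash
python3 - <<'E'
from h import *
im,d,c=grab("scene"); W=cloud(im,d,c)*1000
a=np.radians(0.35); u=np.array([np.cos(a),np.sin(a)]); n=np.array([-u[1],u[0]])
P=W[...,:2]-[531.5,-70.8]; r=P@u; s=P@n; z=W[...,2]
for R in range(100,300,12):
    q=(abs(r-R)<6)&(abs(s)<25)&(z>30); 
    if q.sum(): print(R,"n",q.sum(),"z min/p10/50/90",np.percentile(z[q],[0,10,50,90]).round(0),"s",np.percentile(s[q],[5,95]).round(0))
# compare knob angle/top
E
```

```text
100 n 46 z min/p10/50/90 [ 87.  94. 103. 131.] s [-7.  6.]
112 n 24 z min/p10/50/90 [ 90.  94. 100. 104.] s [-8.  8.]
124 n 26 z min/p10/50/90 [ 87.  93. 100. 104.] s [-8.  7.]
136 n 27 z min/p10/50/90 [ 89.  93. 101. 104.] s [-7.  8.]
148 n 23 z min/p10/50/90 [ 88.  91. 100. 104.] s [-7.  9.]
160 n 30 z min/p10/50/90 [ 89.  94. 100. 103.] s [-7.  8.]
172 n 27 z min/p10/50/90 [ 88.  92.  99. 102.] s [-8.  8.]
184 n 27 z min/p10/50/90 [ 92.  94.  99. 103.] s [-7.  8.]
196 n 27 z min/p10/50/90 [ 88.  94.  99. 104.] s [-8.  9.]
208 n 31 z min/p10/50/90 [ 86.  93.  99. 104.] s [-7.  9.]
220 n 27 z min/p10/50/90 [ 89.  93. 101. 103.] s [-8.  9.]
232 n 28 z min/p10/50/90 [ 89.  93. 101. 103.] s [-7.  8.]
244 n 35 z min/p10/50/90 [ 90.  93. 100. 103.] s [-7.  9.]
256 n 26 z min/p10/50/90 [ 93.  94. 100. 103.] s [-7.  8.]
268 n 35 z min/p10/50/90 [ 91.  94. 101. 104.] s [-6.  8.]
280 n 2 z min/p10/50/90 [101. 101. 101. 101.] s [0. 9.]
```

The bar has no foot and all walls are flat and at nominal height, so the cause stays unclear. I'll re-seat caddy 1 squarely at tray (−2,−82) and close again in steps, watching it.

```bash
python3 - <<'E'
from h import *
F=fr((503.9,-235.3),4.35); k=F(-21.2,-77.4)
plan((*k,150,98),(*k,92,98)); g=F(-15,-82); plan((*g,150,94.35))
E
```

```text
(np.float64(488.6), np.float64(-314.1), 150, 98) t(mm) [138.7 -99.6  13.6] dr [-0.0603  0.0005  0.0002] rows>= 3.4
(np.float64(488.6), np.float64(-314.1), 92, 98) t(mm) [58.  0.  0.] dr [0. 0. 0.] rows>= 1.2
(np.float64(495.2), np.float64(-318.2), 150, 94.35) t(mm) [ 138.7 -104.3   19.9] dr [0.0034 0.0005 0.0002] rows>= 3.5
```

```bash
python3 -m crank '{"hand":[150,150,150,150,150],"translation":[[0,-0.04,0.007],[0.04,-0.08,0.0136],[0.08,-0.0995,0.0136],[0.12,-0.0995,0.0136],[0.138,-0.0995,0.0136]],"dr":[[-0.03,0,0],[-0.06,0,0],[-0.06,0,0],[-0.06,0,0],[-0.06,0,0]]}'
python3 -m crank '{"hand":[150,150],"translation":[[0,0,0],[0,0,0]],"dr":[[0,0,0],[0,0,0]]}'
python3 cad.py; python3 - <<'E'
from h import *
F=fr((503.9,-235.3),4.35); k=F(-21.2,-77.4)
plan((*k,92,98))
E
```

```text
time_s: 41.8
position: [0.4889, -0.3114, 0.1464]
tool_rot: [[-0.004, -0.142, 0.99], [0.004, 0.99, 0.142], [-1.0, 0.005, -0.003]]
ft_force: [-0.6, 0.2, 0.7]
grip_width: 0.035
time_s: 42.0
position: [0.4902, -0.3124, 0.1513]
tool_rot: [[0.001, -0.143, 0.99], [-0.001, 0.99, 0.143], [-1.0, -0.001, 0.001]]
ft_force: [0.2, -1.2, 0.5]
grip_width: 0.0352
tab [267. 251.] [-21.3 -77.7] [30.  11.7] 3.7 z 126.4
tab [367. 270.] [-13.7 -23.5] [30.1 12.2] 1.1 z 126.4
tab [470. 278.] [-12.7  32.7] [30.1 13. ] 0.4 z 126.3
tab [555. 294.] [-8.3 82.8] [21.1  2.7] 2.6 z 122.4
c1 [(-60, np.int64(80), np.int64(82)), (-48, np.int64(80), np.int64(82)), (-36, np.int64(82), np.int64(109)), (-24, np.int64(80), np.int64(81)), (-12, np.int64(81), np.int64(82)), (0, np.int64(80), np.int64(82)), (12, np.int64(80), np.int64(82)), (24, np.int64(80), np.int64(82)), (36, np.int64(80), np.int64(81)), (48, np.int64(80), np.int64(81))]
c2 [(-60, np.int64(79), np.int64(81)), (-48, np.int64(81), np.int64(82)), (-36, np.int64(80), np.int64(81)), (-24, np.int64(88), np.int64(110)), (-12, np.int64(84), np.int64(109)), (0, np.
[... 269 characters left out ...]
), (-24, np.int64(84), np.int64(110)), (-12, np.int64(89), np.int64(110)), (0, np.int64(85), np.int64(110)), (12, np.int64(80), np.int64(81)), (24, np.int64(80), np.int64(81)), (36, np.int64(80), np.int64(81)), (48, np.int64(78), np.int64(81))]
c4 [(-60, np.int64(78), np.int64(81)), (-48, np.int64(80), np.int64(82)), (-36, np.int64(77), np.int64(81)), (-24, np.int64(86), np.int64(110)), (-12, np.int64(93), np.int64(110)), (0, np.int64(93), np.int64(110)), (24, np.int64(78), np.int64(81)), (36, np.int64(79), np.int64(81)), (48, np.int64(79), np.int64(82)), (60, np.int64(81), np.int64(81))]
(np.float64(488.6), np.float64(-314.1), 92, 98) t(mm) [60. -1. -2.] dr [0.0043 0.0018 0.0021] rows>= 1.2
```

```bash
python3 -m crank '{"hand":[150,150,150,255,255],"translation":[[0.03,-0.001,-0.002],[0.059,-0.001,-0.002],[0.059,-0.001,-0.002],[0.059,-0.001,-0.002],[0.059,-0.001,-0.002]],"dr":[[0,0,0],[0,0,0],[0,0,0],[0,0,0],[0,0,0]]}' 50
python3 -m crank '{"hand":[255,255,255,255,255],"translation":[[0,0,0],[0,0,0],[-0.012,0,0],[-0.012,-0.0047,0.006],[-0.012,-0.0047,0.006]],"dr":[[0,0,0],[0,0,0],[0,0,0],[0.067,0,0],[0.067,0,0]]}'
python3 -m crank '{"hand":[255,255,255,255,255],"translation":[[0.006,0,0],[0.0115,0,0],[0.0115,0,0],[0.0115,0,0],[0.0115,0,0]],"dr":[[0,0,0],[0,0,0],[0,0,0],[0,0,0],[0,0,0]]}'
python3 -m crank '{"hand":[215,160,150,150,150],"translation":[[0,0,0],[0,0,0],[0,0,0],[0,0,0],[0,0,0]],"dr":[[0,0,0],[0,0,0],[0,0,0],[0,0,0],[0,0,0]]}'
python3 -m crank '{"hand":[150,150,150,150,150],"translation":[[-0.02,0,0],[-0.07,0,0],[-0.12,0,0],[-0.17,0.02,0],[-0.17,0.06,0]],"dr":[[0,0,0],[0,0,0],[0,0,0],[0,0,0],[0,0,0]]}'
python3 cad.py | grep tab; python3 walls.py; python3 -c "
from h import *
plan((616.5,-70.3,250,90.35))"
```

```text
time_s: 42.55
position: [0.4885, -0.3148, 0.0938]
tool_rot: [[0.003, -0.143, 0.99], [-0.003, 0.99, 0.143], [-1.0, -0.003, 0.003]]
ft_force: [1.0, 0.2, -1.3]
grip_width: 0.0111
time_s: 43.05
position: [0.4946, -0.3185, 0.1046]
tool_rot: [[0.001, -0.076, 0.997], [-0.001, 0.997, 0.076], [-1.0, -0.001, 0.001]]
ft_force: [0.2, -0.4, -2.6]
grip_width: 0.0111
time_s: 43.55
position: [0.4938, -0.3178, 0.0933]
tool_rot: [[0.0, -0.077, 0.997], [-0.001, 0.997, 0.077], [-1.0, -0.001, 0.0]]
ft_force: [-4.2, 3.9, 14.6]
grip_width: 0.0115
time_s: 44.05
position: [0.494, -0.318, 0.0916]
tool_rot: [[-0.0, -0.076, 0.997], [0.0, 0.997, 0.076], [-1.0, 0.0, -0.0]]
ft_force: [0.7, 0.4, 0.1]
grip_width: 0.0354
time_s: 44.55
position: [0.4908, -0.2604, 0.2673]
tool_rot: [[0.008, -0.073, 0.997], [-0.007, 0.997, 0.074], [-1.0, -0.008, 0.008]]
ft_force: [0.5, 1.0, -0.3]
grip_width: 0.0351
tab [204. 194.] [-16.2 -81.3] [12.2 29.7] 89.7 z 126.4
tab [273. 197.] [-13.7 -22.9] [11.9 29.5] 90.0 z 126.5
tab [339. 198.] [-12.7  33. ] [29.5 12.2] 0.3 z 126.5
tab [406. 197.] [-12.7  88.5] [12.4 30.2] 89.2 z 126.5
1604 ctr [ -3.  -81.3] [ 50.5 109.6] 89.9 y [-106.   -56.2] x [-57.6  51.2]
1522 ctr [ -0.1 -22.9] [110.5  49.9] 1.1 y [-48.    2.7] x [-55.3  54.4]
1553 ctr [ 0.8 33.2] [110.1  50.2] 0.1 y [ 8.2 58. ] x [-54.1  55.4]
1610 ctr [ 0.5 88.8] [ 50.7 110.6] 90.0 y [ 63.8 113.8] x [-54.5  55.1]
tab [194. 195.] [-15.8 -81.2] [30.  12.4] 1.1
tab [263. 198.] [-13.4 -23.1] [30.2 11.8] 0.1
tab [330. 199.] [-12.4  33.1] [29.9 12.2] 0.3
tab [396. 199.] [-12.7  88.5] [12.8 30.2] 88.1
(616.5, -70.3, 250, 90.35) t(mm) [ 14.1 174.1 141.1] dr [0.0731 0.0027 0.0014] rows>= 4.5
```

All four stand neatly again. I go back to the knob and close in steps.

```bash
python3 -m crank '{"hand":[165,165,165,165,165],"translation":[[0,0.04,0.032],[0,0.075,0.065],[0.01,0.11,0.1],[0.014,0.15,0.13],[0.014,0.174,0.141]],"dr":[[0.015,0,0],[0.03,0,0],[0.05,0,0],[0.073,0,0],[0.073,0,0]]}'
python3 -m crank '{"hand":[165,165],"translation":[[0,0,0],[0,0,0]],"dr":[[0,0,0],[0,0,0]]}'
python3 -c "
from h import *
plan((616.5,-70.3,113,90.35))"
```

```text
time_s: 45.15
position: [0.6182, -0.0712, 0.2458]
tool_rot: [[-0.002, -0.005, 1.0], [0.001, 1.0, 0.005], [-1.0, 0.001, -0.002]]
ft_force: [0.1, 0.1, -0.1]
grip_width: 0.0304
time_s: 45.35
position: [0.6169, -0.074, 0.2471]
tool_rot: [[-0.001, -0.004, 1.0], [-0.0, 1.0, 0.004], [-1.0, -0.0, -0.001]]
ft_force: [0.4, -0.6, -0.3]
grip_width: 0.0305
(616.5, -70.3, 113, 90.35) t(mm) [134.1   3.7  -0.2] dr [-0.002  -0.0012  0.    ] rows>= 2.7
```

```bash
python3 -m crank '{"hand":[165,165,165,165,165],"translation":[[0.03,0.0035,0],[0.075,0.0035,0],[0.11,0.0035,0],[0.132,0.0035,0],[0.132,0.0035,0]],"dr":[[0,0,0],[0,0,0],[0,0,0],[0,0,0],[0,0,0]]}'
python3 -m crank '{"hand":[165,165],"translation":[[0,0,0],[0,0,0]],"dr":[[0,0,0],[0,0,0]]}'
python3 -m crank '{"hand":[165,165,165,165,165],"translation":[[0,-0.0118,-0.0008],[0,-0.0234,-0.0033],[0,-0.0346,-0.0073],[0,-0.045,-0.0129],[0,-0.0546,-0.0199]],"dr":[[0.14,0,0],[0.279,0,0],[0.419,0,0],[0.559,0,0],[0.698,0,0]]}'
python3 traytabs.py
python3 -m crank '{"hand":[165,165,165,165],"translation":[[0,-0.0118,-0.0008],[0,-0.0234,-0.0033],[0,-0.0346,-0.0073],[0,-0.045,-0.0129]],"dr":[[0.14,0,0],[0.279,0,0],[0.419,0,0],[0.559,0,0]]}'
python3 traytabs.py; python3 bar.py
```

```text
time_s: 45.85
position: [0.615, -0.0717, 0.1128]
tool_rot: [[-0.006, -0.001, 1.0], [0.002, 1.0, 0.001], [-1.0, 0.002, -0.006]]
ft_force: [-0.2, 0.4, 0.6]
grip_width: 0.0299
time_s: 46.05
position: [0.6175, -0.0713, 0.1177]
tool_rot: [[0.003, -0.002, 1.0], [-0.001, 1.0, 0.002], [-1.0, -0.001, 0.003]]
ft_force: [0.1, -0.8, 0.2]
grip_width: 0.0305
time_s: 46.55
position: [0.6016, -0.1223, 0.1192]
tool_rot: [[0.014, 0.644, 0.765], [0.005, 0.765, -0.644], [-1.0, 0.013, 0.008]]
ft_force: [15.2, 29.2, 6.9]
grip_width: 0.0299
top tab in tray [-13.8 -20.1] z 126.0 52
top tab in tray [-15.8 -78.4] z 126.0 53
top tab in tray [-13.4  35.7] z 127.0 46
scene tab in tray [-21.7  88.5] z 127.0 15
scene tab in tray [-9.1 33.5] z 127.0 47
scene tab in tray [-10.3 -22.2] z 128.0 50
scene tab in tray [-12.9 -80.6] z 128.0 52
scene tab in tray [92.3 91.3] z 131.0 19
time_s: 47.05
position: [0.5587, -0.1521, 0.1175]
tool_rot: [[0.003, 0.952, 0.306], [-0.002, 0.306, -0.952], [-1.0, 0.002, 0.002]]
ft_force: [0.3, -0.3, -0.2]
grip_width: 0.03
top tab in tray [-14.4 -20.1] z 127.0 52
top tab in tray [-16.  -78.6] z 126.0 50
scene tab in tray [-9.7 33.5] z 128.0 49
scene tab in tray [-10.9 -22.5] z 128.0 52
scene tab in tray [43.7 70.2] z 130.0 14
scene tab in tray [-12.8 -80.5] z 127.0 53
scene tab in tray [73.  76.6] z 130.0 35
knob top (shaker) 4218 [ 54.2  27.9 139. ] zmed 140.3 expect 40,25,138
bar centre x along y [[42.0, 52.6], [48.0, 51.8], [54.0, 50.4], [60.0, 49.7], [66.0, 48.3], [72.0, 47.3], [78.0, 46.1], [84.0, 45.0]] z 100.7
```

```bash
python3 -m crank '{"hand":[165,165,165,165,165],"translation":[[0,-0.006,-0.0002],[0,-0.0118,-0.0008],[0,-0.0118,-0.0008],[0,-0.0175,-0.0018],[0,-0.0175,-0.0018]],"dr":[[0.07,0,0],[0.14,0,0],[0.14,0,0],[0.21,0,0],[0.21,0,0]]}'
python3 traytabs.py; python3 bar.py;  python3 - <<'E'
from h import *
print(sensors.observe()["ft_force"]); plan((537.9,-155.5,115,4.35))
E
```

```text
time_s: 47.7
position: [0.5416, -0.1551, 0.1163]
tool_rot: [[0.001, 0.994, 0.11], [-0.0, 0.11, -0.994], [-1.0, 0.001, 0.0]]
ft_force: [0.6, -1.1, -0.4]
grip_width: 0.0302
top tab in tray [-14.  -20.2] z 126.0 51
top tab in tray [-20.4 -79.8] z 126.0 52
scene tab in tray [-9.4 33.5] z 128.0 50
scene tab in tray [50.5 72. ] z 131.0 46
scene tab in tray [-10.  -22.4] z 127.0 54
scene tab in tray [-16.7 -82. ] z 127.0 51
knob top (shaker) 4552 [ 43.3  25.7 139. ] zmed 139.1 expect 40,25,138
bar centre x along y [[42.0, 44.8], [48.0, 44.3], [54.0, 44.1], [60.0, 43.9], [66.0, 43.4], [72.0, 42.9], [78.0, 42.5], [84.0, 42.0]] z 99.3
[-0.51207727 -0.3839789   0.62905595]
(537.9, -155.5, 115, 4.35) t(mm) [ 1.1 -3.9 -0. ] dr [ 0.0345  0.0003 -0.0007] rows>= 0.2
```

Caddy 1 moved again just as the bar came to 0.06 rad, so the bar really does touch it, and only it. I print a height grid around the bar's outer part from the saved jam view.

```bash
python3 - <<'E'
import numpy as np
T=np.load("tilt.npz")["T"]; im=np.load("tilt.npz")["im"]
xs=range(28,76,4)
print("      "+" ".join(f"{x:4d}" for x in xs))
for y in range(-120,-20,5):
    row=[]
    for x in xs:
        q=T[(abs(T[...,1]-y)<2.5)&(abs(T[...,0]-x)<2)][:,2]
        row.append(f"{np.median(q):4.0f}" if len(q)>2 else "   .")
    print(f"{y:5d} "," ".join(row))
# bar-end points, and gray level of things at z 82..97
m=(T[...,2]>83)&(T[...,2]<97)&(T[...,0]>25)&(T[...,0]<75)&(T[...,1]<-30)&(T[...,1]>-125)
v,u=np.nonzero(m); print(len(u))
for y in range(-120,-30,6):
    q=m&(abs(T[...,1]-y)<3)
    if q.sum()>2: print(y,q.sum(),T[q].mean(0).round(1),np.median(im[q],axis=0))
E
```

```text
28   32   36   40   44   48   52   56   60   64   68   72
 -120    53   55   56   54   53   55   55   54   55   48    .    .
 -115    44   45   45   45   45   45   44   45   45   45    .    .
 -110     .    .    .    .    .   96   99   99   99   98    .    .
 -105     .    .    .    .    .   93   99  100  100   98    .    .
 -100    81   81   81   81    .   91   99  100  100   99    .    .
  -95    66   72   72   75   74   93   99  100   99   98    .    .
  -90    67   68   68   67   77   94   99  100  100   45    .    .
  -85    68   68   69   68   76   93   99  100    .   45    .    .
  -80    68   68   68   68   78   92    .    .    .   45    .    .
  -75    64   65   66   50   71   85    .    .    .   44    .    .
  -70    49   49   49   48   72   90    .    .    .    .    .    .
  -65    48   48   49   49   69    .    .    .    .    .    .    .
  -60    49   49   48   49   65    .    .    .    .    .    .    .
  -55    80   81    .   71   75    .    .    .    .    .    .    .
  -50    79   79   81   80   77    .    .    .    .    .    .    .
  -45    72   76   73   78   80   71   72  100   99    .    .    .
  -40     .   54   67   67   91   99   84  100   99    .    .    .
  -35    61   67   68   68   90   99   99   99   99    .    .    .
  -30    62   68   69   68   91   99   99   99   99    .    .    .
  -25    49   62   68   68   92   99   98   99   99    .    .    .
267
-114 3 [  49.5 -111.7   93.5] [ 79.  89. 100.]
-108 22 [  48.4 -107.6   92.5] [70.5 76.5 86.5]
-102 31 [  48.1 -102.    91.5] [55. 60. 71.]
-96 28 [ 47.7 -96.1  91.4] [51.  57.  67.5]
-90 31 [ 47.2 -90.   92. ] [51. 61. 69.]
-84 31 [ 47.  -84.1  91.6] [56. 61. 70.]
-78 19 [ 46.2 -78.4  90.8] [49. 55. 63.]
-72 17 [ 45.5 -72.   89.9] [48. 56. 64.]
-66 13 [ 45.4 -66.9  90.3] [49. 52. 63.]
-42 25 [ 44.5 -41.8  91.8] [57. 60. 70.]
-36 31 [ 43.9 -36.   91.6] [51. 56. 65.]
```

```bash
python3 - <<'E'
from h import *
t=np.radians(4.35); R=np.array([[np.cos(t),-np.sin(t)],[np.sin(t),np.cos(t)]])
def bar(W,n):
    T=W*1000; T[...,:2]=(T[...,:2]-[503.9,-235.3])@R; P=[]
    for y in range(-105,50,10):
        q=T[(abs(T[...,1]-y)<5)&(T[...,2]>94)&(T[...,2]<106)&(T[...,0]>15)&(T[...,0]<85)]
        if len(q)>6: P.append((y,np.median(q[:,0]),np.median(q[:,2])))
    P=np.array(P); f=np.polyfit(P[:,0],P[:,1],1); print(n,"slope",f[0].round(4),"x at y=0",f[1].round(1),"z",P[:,2].mean().round(1),len(P))
bar(np.load("scene0.npz")["W"].copy(),"scene start"); bar(np.load("top0.npz")["W"].copy(),"top start"); bar(np.load("w1.npz")["W"].copy(),"w1 start")
for n in("scene","top"):
    im,d,c=grab(n); bar(cloud(im,d,c),n+" now")
E
python3 -m crank '{"hand":[165,165,165,165,165],"translation":[[-0.05,0,0],[-0.1,0,0],[-0.14,0,-0.02],[-0.16,-0.04,0.04],[-0.16,-0.07,0.07]],"dr":[[0,0,0],[0,0,0],[-0.14,0,0],[-0.28,0,0],[-0.42,0,0]]}'
python3 -m crank '{"hand":[165,165,165,165,165],"translation":[[0,0,0],[0,0,0],[0,0,0],[0,0,0],[0,0,0]],"dr":[[-0.14,0,0],[-0.28,0,0],[-0.42,0,0],[-0.56,0,0],[-0.7,0,0]]}'
python3 cad.py|grep tab; python3 walls.py|grep ctr; python3 - <<'E'
import numpy as np
T=np.load("cad.npz")["T"]
q=T[(T[...,2]>76)&(T[...,2]<86)&(T[...,1]<-52)&(T[...,1]>-112)&(abs(T[...,0])<66)]
import cv2; print("c1 walls",len(q),cv2.minAreaRect(q[:,:2].astype(np.float32)), np.percentile(q[:,0],[1,99]))
E
```

```text
scene start slope 0.0065 x at y=0 41.2 z 99.6 16
top start slope -0.0017 x at y=0 38.3 z 98.1 16
w1 start slope 0.0025 x at y=0 38.5 z 97.7 16
scene now slope -0.0695 x at y=0 53.2 z 100.7 16
top now slope -0.1047 x at y=0 47.3 z 99.4 7
time_s: 48.45
position: [0.4926, -0.2139, 0.2757]
tool_rot: [[0.004, 0.865, 0.502], [-0.003, 0.502, -0.865], [-1.0, 0.002, 0.004]]
ft_force: [-0.1, -1.3, -0.5]
grip_width: 0.0303
time_s: 48.95
position: [0.4922, -0.2139, 0.2735]
tool_rot: [[0.0, 0.342, 0.94], [-0.0, 0.94, -0.342], [-1.0, 0.0, 0.0]]
ft_force: [0.0, 0.2, -0.6]
grip_width: 0.0307
tab [342. 160.] [-12.7  88.8] [12.2 30.1] 89.4 z 126.5
tab [281. 187.] [-12.1  33.2] [30.1 12. ] 0.1 z 126.4
tab [222. 212.] [-13.3 -22.9] [30.1 12.3] 0.6 z 126.4
tab [348. 220.] [39.9 76.2] [11.  21.9] 2.4 z 128.0
tab [157. 230.] [-21.7 -82.9] [29.8 12. ] 1.8 z 126.3
1154 ctr [-7.4 88.3] [51.7 94.6] 89.9 y [ 64.  113.8] x [-54.5  36.7]
1057 ctr [-6.  33.2] [96.5 50. ] 0.1 y [ 8.4 58. ] x [-54.1  39.6]
1215 ctr [ -5.4 -22.8] [100.4  52.1] 2.3 y [-48.    2.7] x [-55.2  42.9]
1399 ctr [ -8.4 -82.7] [110.2  51. ] 2.2 y [-108.7  -56.6] x [-63.5  46.2]
c1 walls 1398 ((-8.3509521484375, -83.07060241699219), (110.03333282470703, 51.03501892089844), 1.7676208019256592) [-63.31663674  46.13827938]
```

```bash
python3 - <<'E'
from h import *
T=np.load("cad.npz")["T"]
def grid(T,xs,ys,dx,dy,f=np.max):
    print("      "+" ".join(f"{x:3d}" for x in xs))
    for y in ys:
        print(f"{y:5d} "," ".join(f"{f(q):3.0f}" if len(q:=T[(abs(T[...,1]-y)<dy)&(abs(T[...,0]-x)<dx)][:,2])>0 else "  ." for x in xs))
print("wrist max z"); grid(T,range(32,72,3),range(-118,-24,4),1.5,2)
im,d,c=grab("scene"); t=np.radians(4.35); R=np.array([[np.cos(t),-np.sin(t)],[np.sin(t),np.cos(t)]])
S=cloud(im,d,c)*1000; S[...,:2]=(S[...,:2]-[503.9,-235.3])@R
print("scene pixels under bar (z 58..85, x 35..62) per y:")
for y in range(-120,60,8):
    q=S[(abs(S[...,1]-y)<4)&(S[...,2]>60)&(S[...,2]<86)&(S[...,0]>38)&(S[...,0]<64)]
    print(y,len(q),q.mean(0).round(0) if len(q) else "")
E
```

```text
wrist max z
       32  35  38  41  44  47  50  53  56  59  62  65  68  71
 -118   58  57  57  57  57  57  57  57  57  57  50   .   .   .
 -114    .   .   .   .   .   .  97  99 100   .  99   .   .   .
 -110    .   .   .   .   .  94 101 100 100 100 101  99   .   .
 -106   81  81  82  81  82  98 100 100 101 100 100   .   .   .
 -102   81  81  82  81  82  99 100 100 100 100 100   .   .   .
  -98   69  68  68  68  81  99 101 101 100 100 100   .   .   .
  -94   69  69  69  68  82 100 100 100 100 101 101   .   .   .
  -90   70  69  69  68  90 100 100 100 100  99  45   .   .   .
  -86   70  69  70  78  91  99 100 100   .  45   .   .   .   .
  -82   69  68  68  81  91 100  99   .   .  45   .   .   .   .
  -78   67  61  50  79  91  99   .   .   .  45   .   .   .   .
  -74   50  49  50  81  92  96   .   .   .  44   .   .   .   .
  -70   49  49   .  81  91  94   .   .   .  45   .   .   .   .
  -66    .   .   .  81  92  99   .  46  45  46   .   .   .   .
  -62   81  80  80  82  98  99  45  45  45  45   .   .   .   .
  -58   82  82  81  82  91  45  46  45  45  46   .   .   .   .
  -54    .   .   .
[... 300 characters left out ...]
34   69  70  69  89 100 101 101 100 101  99   .   .   .   .
  -30   69  70  69  91 100 101 100 101 101 100   .   .   .   .
  -26   69  69  68  92 100 100 101 100 101  99   .   .   .   .
scene pixels under bar (z 58..85, x 35..62) per y:
-120 7 [  52. -121.   62.]
-112 0 
-104 1 [  46. -105.   65.]
-96 1 [ 46. -99.  61.]
-88 2 [ 46. -89.  61.]
-80 0 
-72 2 [ 48. -74.  61.]
-64 1 [ 44. -61.  60.]
-56 0 
-48 4 [ 53. -46.  71.]
-40 10 [ 54. -40.  69.]
-32 10 [ 53. -32.  70.]
-24 11 [ 54. -24.  70.]
-16 10 [ 54. -16.  72.]
-8 11 [53. -8. 69.]
0 12 [53. -0. 70.]
8 8 [51. 10. 70.]
16 12 [54. 16. 73.]
24 12 [55. 24. 73.]
32 13 [54. 32. 73.]
40 13 [54. 40. 74.]
48 15 [55. 48. 73.]
56 13 [55. 56. 74.]
```

```bash
python3 - <<'E'
from h import *
F=fr((503.9,-235.3),4.35); k=F(-21.5,-82.7)
plan((*k,275,96),(*k,140,96),(*k,94,96)); s=sensors.observe(); print(s["q"])
E
```

```text
(np.float64(488.7), np.float64(-319.4), 275, 96) t(mm) [  -1.5 -100.1   33.8] dr [-4.627e-01  1.000e-04 -0.000e+00] rows>= 3.1
(np.float64(488.7), np.float64(-319.4), 140, 96) t(mm) [135.   0.   0.] dr [0. 0. 0.] rows>= 2.7
(np.float64(488.7), np.float64(-319.4), 94, 96) t(mm) [46.  0.  0.] dr [0. 0. 0.] rows>= 0.9
[-3.61349814e+01  1.89039349e+01  7.17902201e+01  2.22619340e-03
  8.93027536e+01 -1.05623604e+02]
```

I grip caddy 1's tab where it stands. The wrist force will show what presses on it, and I can slide it to its nominal slot (y≈−88).

```bash
python3 -m crank '{"hand":[150,150,150,150,150],"translation":[[0,-0.03,0.01],[0,-0.07,0.022],[0,-0.1,0.034],[0.04,-0.1,0.034],[0.08,-0.1,0.034]],"dr":[[-0.13,0,0],[-0.27,0,0],[-0.4,0,0],[-0.463,0,0],[-0.463,0,0]]}'
python3 -m crank '{"hand":[150,150,150,150],"translation":[[0.03,0,0],[0.05,0,0],[0.05,0,0],[0.05,0,0]],"dr":[[0,0,0],[0,0,0],[0,0,0],[0,0,0]]}'
python3 cad.py|grep tab; python3 - <<'E'
from h import *
F=fr((503.9,-235.3),4.35); k=F(-21.5,-82.8)
plan((*k,94,96))
E
```

```text
time_s: 49.6
position: [0.4891, -0.3207, 0.1928]
tool_rot: [[0.002, -0.104, 0.995], [-0.002, 0.995, 0.104], [-1.0, -0.002, 0.002]]
ft_force: [-0.2, -1.1, -0.5]
grip_width: 0.0347
time_s: 50.0
position: [0.4894, -0.3197, 0.1442]
tool_rot: [[0.001, -0.105, 0.994], [-0.0, 0.994, 0.105], [-1.0, -0.001, 0.0]]
ft_force: [-0.8, 0.1, 1.4]
grip_width: 0.0355
tab [269. 258.] [-21.7 -83.8] [30.9 12. ] 1.2 z 126.4
tab [385. 276.] [-13.5 -23.6] [30.6 12.3] 1.4 z 126.4
tab [492. 280.] [-12.8  32.4] [30.3 13. ] 0.3 z 126.3
tab [541. 371.] [40.8 71. ] [10.4 21.2] 47.6 z 127.2
(np.float64(488.7), np.float64(-319.5), 94, 96) t(mm) [50.8  0.6 -0.9] dr [0.0011 0.0014 0.0017] rows>= 1.0
```

```bash
python3 -m crank '{"hand":[150,150,200,255,255],"translation":[[0.03,0,0],[0.051,0,0],[0.051,0,0],[0.051,0,0],[0.051,0,0]],"dr":[[0,0,0],[0,0,0],[0,0,0],[0,0,0],[0,0,0]]}' 40
python3 -m crank '{"hand":[255,255,255],"translation":[[0,0,0],[0,0,0],[0,0,0]],"dr":[[0,0,0],[0,0,0],[0,0,0]]}'
python3 -m crank '{"hand":[255,255,255,255],"translation":[[0,-0.002,0],[0,-0.005,0],[0,-0.006,0],[0,-0.006,0]],"dr":[[0.01,0,0],[0.02,0,0],[0.03,0,0],[0.03,0,0]]}'
python3 - <<'E'
from h import *
t=np.radians(4.35); R=np.array([[np.cos(t),-np.sin(t)],[np.sin(t),np.cos(t)]])
im,d,c=grab("scene"); T=cloud(im,d,c)*1000; T[...,:2]=(T[...,:2]-[503.9,-235.3])@R; P=[]
for y in range(-105,50,10):
    q=T[(abs(T[...,1]-y)<5)&(T[...,2]>94)&(T[...,2]<106)&(T[...,0]>15)&(T[...,0]<85)]
    if len(q)>6: P.append((y,np.median(q[:,0]),np.median(q[:,2])))
P=np.array(P); f=np.polyfit(P[:,0],P[:,1],1); print("slope",f.round(3),"z",P[:,2].mean().round(1))
E
```

```text
time_s: 50.55
position: [0.4894, -0.3199, 0.094]
tool_rot: [[0.001, -0.107, 0.994], [-0.002, 0.994, 0.107], [-1.0, -0.002, 0.001]]
ft_force: [0.0, -0.6, -1.9]
grip_width: 0.0115
time_s: 50.85
position: [0.4894, -0.3198, 0.0934]
tool_rot: [[0.001, -0.107, 0.994], [-0.001, 0.994, 0.107], [-1.0, -0.001, 0.001]]
ft_force: [-0.6, -0.2, 4.1]
grip_width: 0.0116
time_s: 51.25
position: [0.4897, -0.3248, 0.0933]
tool_rot: [[0.0, -0.077, 0.997], [0.001, 0.997, 0.077], [-1.0, 0.001, 0.0]]
ft_force: [-2.3, 3.9, 6.9]
grip_width: 0.0118
slope [-0.065 52.753] z 101.2
```

```bash
python3 -m crank '{"hand":[255,255,255,255],"translation":[[0,0,0.002],[0,0,0.004],[0,0,0.006],[0,0,0.006]],"dr":[[0,0,0],[0,0,0],[0,0,0],[0,0,0]]}'
cat > slope.py <<'E'
from h import *
t=np.radians(4.35); R=np.array([[np.cos(t),-np.sin(t)],[np.sin(t),np.cos(t)]])
im,d,c=grab("scene"); T=cloud(im,d,c)*1000; T[...,:2]=(T[...,:2]-[503.9,-235.3])@R; P=[]
for y in range(-105,50,10):
    q=T[(abs(T[...,1]-y)<5)&(T[...,2]>94)&(T[...,2]<106)&(T[...,0]>15)&(T[...,0]<85)]
    if len(q)>6: P.append((y,np.median(q[:,0]),np.median(q[:,2])))
P=np.array(P); f=np.polyfit(P[:,0],P[:,1],1); print("bar slope",f.round(3),"z",P[:,2].mean().round(1),"(closed at start: +0.006, 41.2, 99.6)")
E
python3 slope.py
python3 -m crank '{"hand":[255,255,255,255],"translation":[[0,0,0.003],[0,0,0.006],[0,0,0.006],[0,0,0.006]],"dr":[[0,0,0],[0,0,0],[0,0,0],[0,0,0]]}'
python3 slope.py
```

```text
time_s: 51.7
position: [0.4952, -0.3251, 0.0933]
tool_rot: [[-0.001, -0.077, 0.997], [-0.0, 0.997, 0.077], [-1.0, -0.0, -0.001]]
ft_force: [-4.2, 1.0, 7.4]
grip_width: 0.0116
bar slope [-0.088 56.055] z 101.0 (closed at start: +0.006, 41.2, 99.6)
time_s: 52.15
position: [0.5014, -0.3247, 0.0933]
tool_rot: [[-0.0, -0.077, 0.997], [-0.001, 0.997, 0.077], [-1.0, -0.001, -0.0]]
ft_force: [-5.0, -0.0, 6.0]
grip_width: 0.0116
bar slope [-0.113 60.501] z 101.6 (closed at start: +0.006, 41.2, 99.6)
```

Pushing caddy 1 towards +x turns the bar with it at 5 N, so they do touch. I lift caddy 1 clear and see whether the bar then drops into the notch over the other three.

```bash
python3 -m crank '{"hand":[255,255,255,255,255],"translation":[[0,0,-0.006],[0,0,-0.012],[-0.01,0,-0.012],[-0.03,0,-0.02],[-0.06,0,-0.03]],"dr":[[0,0,0],[0,0,0],[0,0,0],[0,0,0],[0,0,0]]}' 50
python3 slope.py
python3 -m crank '{"hand":[255,255,255,255,255],"translation":[[-0.05,0,-0.03],[-0.09,0,-0.03],[-0.09,0,-0.03],[-0.09,0,-0.03],[-0.09,0,-0.03]],"dr":[[0,0,0],[0,0,0],[0,0,0],[0,0,0],[0,0,0]]}'
python3 slope.py; python3 walls.py; python3 bar.py
```

```text
time_s: 52.7
position: [0.471, -0.326, 0.152]
tool_rot: [[-0.003, -0.077, 0.997], [0.003, 0.997, 0.077], [-1.0, 0.003, -0.003]]
ft_force: [0.4, -0.6, -1.1]
grip_width: 0.0114
bar slope [1.0000e-02 4.2344e+01] z 100.5 (closed at start: +0.006, 41.2, 99.6)
time_s: 53.25
position: [0.4416, -0.3286, 0.2411]
tool_rot: [[-0.002, -0.077, 0.997], [0.002, 0.997, 0.077], [-1.0, 0.002, -0.002]]
ft_force: [0.2, 0.7, -1.8]
grip_width: 0.011
bar slope [1.1000e-02 4.2422e+01] z 100.1 (closed at start: +0.006, 41.2, 99.6)
776 ctr [ -9. -18.] [93.6 40.7] 1.2 y [-37.6   1.9] x [-55.6  33.6]
1229 ctr [-9.  87.6] [52.1 93.4] 87.3 y [ 63.4 113.4] x [-54.7  33.2]
1152 ctr [-9.4 33. ] [90.3 50.7] 0.2 y [ 7.9 57.6] x [-54.3  33. ]
322 ctr [-14.3  83.8] [12.  32.4] 69.4 y [82.4 94.4] x [-28.    2.5]
tab [349. 270.] [-13.8 -23.4] [30.5 12.2] 2.0
tab [417. 271.] [-12.6  32.5] [12.  30.1] 89.9
tab [485. 271.] [-12.8  88.1] [30.7 12.8] 2.2
tab [457. 323.] [35.3 72.4] [11.1 21.5] 35.5
knob top (shaker) 613 [ 39.7  23.5 135.3] zmed 138.2 expect 40,25,138
bar centre x along y [[42.0, 37.7], [48.0, 38.8], [54.0, 39.5], [60.0, 39.4], [66.0, 40.3], [72.0, 40.2], [78.0, 39.9], [84.0, 40.3]] z 98.6
```

With caddy 1 out, the bar dropped fully into the closed notch, so caddy 1 alone blocked it. I check the held caddy's rear part for anything standing above its walls.

```bash
python3 - <<'E'
from h import *
s=sensors.observe(); p=s["position"]*1000; R=s["tool_rot"]
for n in("scene","top","wrist"):
    im,d,c=grab(n); W=cloud(im,d,c)*1000; L=(W-p)@R   # tool axes: x down, y jaw, z fwd
    # caddy coords: X=L.z-13 (centre), Y=L.y, Z=46-L.x
    C=np.stack([L[...,2]-13,L[...,1],46-L[...,0]],-1)
    print(n)
    xs=range(-57,64,6)
    print("       "+" ".join(f"{x:3d}" for x in xs))
    for y in range(-33,36,6):
        print(f"{y:5d}  "+" ".join(f"{q.max():3.0f}" if len(q:=C[(abs(C[...,1]-y)<3)&(abs(C[...,0]-x)<3)&(C[...,2]>-20)&(C[...,2]<150)][:,2])>0 else "  ." for x in xs))
E
```

```text
scene
       -57 -51 -45 -39 -33 -27 -21 -15  -9  -3   3   9  15  21  27  33  39  45  51  57  63
  -33    .   .   .   .   . 118 117 121 148 149 115   .   .   .   .   .   .   .   .   .   .
  -27    .   .   .   .   . 106 112 105 135 148   .   .   .   .   .   .   .   .   .   .   .
  -21   33  35  35  37  35  38 104 104 141 149 135  42  36  39  37  36  42  41  39  39   .
  -15   28  37  12  15  13   6 103 113 119 148 150 149   1   .   .  25  26   .  36  39   .
   -9    .  14  12  14  11  13  10   4  99 127 147 149   .   .   .  27  25   .  39  39   .
   -3    .   .  13  10  12  82  81  32 137 150 141   8   .   .  21  24  24   .  36  40   .
    3    .   .   .   .   .  83  83  86  82 149 133   4  25  25  22  26  22   .  38  27   .
    9    .   .   .   .   .  85 103  95 115 150 149 150  22  27  27  26   .  32  34  38   .
   15    .   .   .   .  15   6   9   4  83 125 149 146  24  27  26  24   .   .  36  28   .
   21    .   .   5  20  10  22  39  28  96 150 146 145  35  38  36  37  29  44  40  36   .
   27    .   .   .   .   . 101 106 105 146 148  37  36  35  40  37  39  38  36  40  33   .
  
[... 1764 characters left out ...]
134 129 113 102 101   .   .   .   .   .   .   .   .  36  35   .
   -3   34  34  10  10  10 130 129  84  84  84  80   .   .   .   .   .   .   .  36  35   .
    3   34  36  10  10  10 130 129  84  84  84  80   .   .   .   .   .   .   .  36  35   .
    9   34  35  10  10 135 134 129 113 101 101   .   .   .   .   .   .   .   .  36  35   .
   15   34  34  10   9 135 134  97   4   3   3   3   2   .   .   .   .   .   .  27  35   .
   21   34  35  35  35 135 134 128 102  35  34  12   2   .   .   .   .   .   .   .   .   .
   27   34  34  34  34  34 106 127 104 107 107   .   .   .   .   .   .   .   .   .   .   .
   33    .   .   .   .   . 116 116 104 113 113   .   .   .   .   .   .   .   .   .   .   .
```

```bash
python3 - <<'E'
from h import *
t=np.radians(4.35); R=np.array([[np.cos(t),-np.sin(t)],[np.sin(t),np.cos(t)]])
for n in("w1","scene0","top0"):
    T=np.load(n+".npz")["W"]*1000; T[...,:2]=(T[...,:2]-[503.9,-235.3])@R
    print(n)
    for y in range(-116,70,8):
        q=T[(abs(T[...,1]-y)<4)&(T[...,2]>59)&(T[...,2]<125)&(T[...,0]>15)&(T[...,0]<58)]
        if len(q): print(y,len(q),"z",np.percentile(q[:,2],[0,3,10,50,98]).round(0),"x",np.percentile(q[:,0],[2,98]).round(0),end=" ; ")
    print()
E
```

```text
w1
-116 3 z [97. 97. 97. 97. 98.] x [41. 46.] ; -108 56 z [96. 96. 97. 98. 99.] x [34. 46.] ; -100 103 z [86. 88. 89. 97. 99.] x [29. 46.] ; -92 113 z [86. 87. 89. 97. 99.] x [29. 46.] ; -84 113 z [86. 88. 89. 97. 99.] x [29. 46.] ; -76 115 z [87. 88. 89. 97. 99.] x [29. 46.] ; -68 118 z [87. 88. 89. 98. 99.] x [29. 46.] ; -60 121 z [85. 87. 89. 97. 99.] x [30. 46.] ; -52 124 z [85. 87. 89. 97. 99.] x [29. 46.] ; -44 122 z [85. 88. 89. 97. 99.] x [29. 47.] ; -36 118 z [86. 88. 89. 97. 99.] x [29. 47.] ; -28 126 z [86. 87. 89. 97. 99.] x [30. 47.] ; -20 125 z [86. 88. 89. 97. 99.] x [29. 46.] ; -12 122 z [86. 88. 89. 97. 99.] x [30. 47.] ; -4 129 z [85. 87. 89. 97. 99.] x [29. 47.] ; 4 127 z [85. 86. 89. 97. 99.] x [30. 47.] ; 12 134 z [85. 88. 89. 97. 99.] x [30. 47.] ; 20 130 z [87. 87. 89. 97. 99.] x [30. 47.] ; 28 134 z [85. 88. 89. 97. 99.] x [30. 47.] ; 36 131 z [86. 88. 89. 97. 99.] x [30. 47.] ; 44 132 z [85. 88. 89. 97. 99.] x [30. 47.] ; 52 134 z [86. 88. 89. 97. 99.] x [30. 47.] ; 60 138 z [84. 87. 89. 97. 99.] x [30. 47.] ; 68 98 z [ 86.  87.  88.  97. 123.] x [30. 39.] ; 
[... 1679 characters left out ...]
5.] x [30. 50.] ; -36 19 z [ 85.  86.  88.  99. 105.] x [31. 48.] ; -28 16 z [ 90.  91.  92.  96. 102.] x [31. 47.] ; -20 16 z [ 85.  88.  92.  95. 100.] x [30. 46.] ; -12 21 z [ 90.  90.  91.  97. 106.] x [29. 46.] ; -4 20 z [ 85.  87.  90.  96. 103.] x [30. 47.] ; 4 18 z [ 88.  88.  89.  94. 100.] x [29. 48.] ; 12 18 z [ 87.  88.  90.  97. 101.] x [31. 49.] ; 20 18 z [ 85.  86.  87.  96. 104.] x [32. 48.] ; 28 16 z [ 89.  90.  92.  96. 104.] x [30. 46.] ; 36 18 z [ 84.  87.  93.  98. 103.] x [30. 46.] ; 44 21 z [ 89.  90.  92.  97. 104.] x [30. 47.] ; 52 18 z [ 85.  87.  92.  98. 100.] x [30. 48.] ; 60 16 z [ 89.  89.  92.  98. 104.] x [31. 49.] ; 68 6 z [87. 87. 87. 90. 99.] x [32. 35.] ;
```

The bar is clean along its whole length and caddy 1 is like the others. The only difference I find is that the bar reaches the outermost caddy last, when it has nearly come down. My plan:
- set caddy 1 down on free bench
- reopen the bar
- put caddy 1 as far back (+x) as the rim allows
- close again while easing the knob upward

```bash
python3 - <<'E'
from h import *
T=np.load("top0.npz")["W"]*1000; im=np.load("top0.npz")["im"]
m=(T[...,0]>220)&(T[...,0]<400)&(T[...,1]<-90)&(T[...,1]>-300)
nr=((im[...,2].astype(int)-im[...,1])<60)&m; v,u=np.nonzero(nr); q=T[nr]
print("non-red pts in patch",len(q)); 
for x in range(230,400,20): print(x,[(y,int(((abs(q[:,0]-x)<10)&(abs(q[:,1]-y)<10)).sum())) for y in range(-290,-90,20)])
plan((340,-190,240,94.35),(340,-190,48,94.35))
E
```

```text
non-red pts in patch 40
230 [(-290, 0), (-270, 0), (-250, 0), (-230, 0), (-210, 0), (-190, 0), (-170, 0), (-150, 0), (-130, 0), (-110, 0)]
250 [(-290, 0), (-270, 0), (-250, 0), (-230, 0), (-210, 0), (-190, 0), (-170, 0), (-150, 0), (-130, 0), (-110, 0)]
270 [(-290, 0), (-270, 0), (-250, 0), (-230, 0), (-210, 0), (-190, 0), (-170, 0), (-150, 0), (-130, 0), (-110, 0)]
290 [(-290, 0), (-270, 0), (-250, 0), (-230, 0), (-210, 0), (-190, 0), (-170, 0), (-150, 0), (-130, 0), (-110, 0)]
310 [(-290, 0), (-270, 0), (-250, 0), (-230, 0), (-210, 0), (-190, 0), (-170, 0), (-150, 0), (-130, 0), (-110, 0)]
330 [(-290, 0), (-270, 0), (-250, 0), (-230, 0), (-210, 0), (-190, 0), (-170, 0), (-150, 0), (-130, 0), (-110, 0)]
350 [(-290, 0), (-270, 0), (-250, 0), (-230, 0), (-210, 0), (-190, 0), (-170, 0), (-150, 0), (-130, 0), (-110, 0)]
370 [(-290, 0), (-270, 0), (-250, 0), (-230, 0), (-210, 0), (-190, 0), (-170, 0), (-150, 0), (-130, 0), (-110, 0)]
390 [(-290, 0), (-270, 0), (-250, 0), (-230, 0), (-210, 0), (-190, 0), (-170, 0), (-150, 6), (-130, 11), (-110, 14)]
(340, -190, 240, 94.35) t(mm) [  2.  146.4 -90.8] dr [ 0.0012 -0.0008 -0.0011] rows>= 3.4
(340, -190, 48, 94.35) t(mm) [192.   0.   0.] dr [0. 0. 0.] rows>= 3.8
```

```bash
python3 -m crank '{"hand":[255,255,255,255,255],"translation":[[0,0.03,-0.03],[0,0.07,-0.06],[0,0.11,-0.09],[0,0.146,-0.116],[0,0.146,-0.116]],"dr":[[0,0,0],[0,0,0],[0,0,0],[0,0,0],[0,0,0]]}'
python3 -m crank '{"hand":[255,255,255,255,255],"translation":[[0.04,0,0],[0.08,0,0],[0.12,0,0],[0.15,0,0],[0.165,0,0]],"dr":[[0,0,0],[0,0,0],[0,0,0],[0,0,0],[0,0,0]]}'
python3 -m crank '{"hand":[255,255],"translation":[[0,0,0],[0,0,0]],"dr":[[0,0,0],[0,0,0]]}'
python3 -c "
from h import *
plan((316,-190,47,94.35)); print(sensors.observe()['q'])"
```

```text
time_s: 54.05
position: [0.3121, -0.1886, 0.2424]
tool_rot: [[-0.001, -0.078, 0.997], [0.001, 0.997, 0.078], [-1.0, 0.002, -0.001]]
ft_force: [0.6, -0.0, -1.4]
grip_width: 0.0112
time_s: 54.55
position: [0.3145, -0.1921, 0.0754]
tool_rot: [[-0.002, -0.077, 0.997], [0.002, 0.997, 0.077], [-1.0, 0.003, -0.002]]
ft_force: [0.0, -0.9, -1.9]
grip_width: 0.0112
time_s: 54.75
position: [0.3153, -0.1929, 0.0778]
tool_rot: [[0.0, -0.077, 0.997], [-0.0, 0.997, 0.077], [-1.0, -0.0, 0.0]]
ft_force: [0.2, 0.3, -1.5]
grip_width: 0.0114
(316, -190, 47, 94.35) t(mm) [30.8  2.9  0.9] dr [0.0011 0.0002 0.0003] rows>= 0.6
[-4.99954276e+01  1.67764348e+01  1.14557742e+02 -1.01363609e-03
  4.86470088e+01 -1.44406817e+02]
```

```bash
python3 -m crank '{"hand":[255,255,255,255],"translation":[[0.015,0,0],[0.025,0,0],[0.0295,0,0],[0.0295,0,0]],"dr":[[0,0,0],[0,0,0],[0,0,0],[0,0,0]]}'
python3 -m crank '{"hand":[215,160,150,150,150],"translation":[[0,0,0],[0,0,0],[0,0,0],[0,0,0],[0,0,0]],"dr":[[0,0,0],[0,0,0],[0,0,0],[0,0,0],[0,0,0]]}'
python3 -m crank '{"hand":[150,150,150,150,150],"translation":[[-0.04,0,0],[-0.09,0,0],[-0.14,0,0],[-0.18,0,0.02],[-0.2,0,0.06]],"dr":[[0,0,0],[0,0,0],[0,0,0],[0.1,0,0],[0.24,0,0]]}'
python3 -m crank '{"hand":[150,150,150,150,150],"translation":[[0,0,0],[0,0,0],[0,0,0],[0,0,0],[0,0,0]],"dr":[[0.14,0,0],[0.28,0,0],[0.42,0,0],[0.56,0,0],[0.7,0,0]]}'
python3 -m crank '{"hand":[150,150,150,150,150],"translation":[[0,0,0],[0,0,0],[0,0,0],[0,0,0],[0,0,0]],"dr":[[0.14,0,0],[0.28,0,0],[0.42,0,0],[0.56,0,0],[0.63,0,0]]}'
python3 -c "
from h import *
plan((538,-155.5,220,4.35),(538,-155.5,112,4.35)); print(sensors.observe()['q'])"; python3 slope.py
```

```text
time_s: 55.15
position: [0.3156, -0.1931, 0.0487]
tool_rot: [[0.001, -0.077, 0.997], [-0.002, 0.997, 0.077], [-1.0, -0.002, 0.001]]
ft_force: [0.0, -0.9, -1.7]
grip_width: 0.0113
time_s: 55.65
position: [0.3149, -0.1925, 0.0481]
tool_rot: [[0.0, -0.077, 0.997], [-0.0, 0.997, 0.077], [-1.0, -0.0, 0.0]]
ft_force: [0.5, 0.5, -0.9]
grip_width: 0.0353
time_s: 56.15
position: [0.3749, -0.1882, 0.2519]
tool_rot: [[0.004, 0.169, 0.986], [-0.004, 0.986, -0.169], [-1.0, -0.004, 0.005]]
ft_force: [0.8, -1.4, 0.0]
grip_width: 0.0354
time_s: 56.65
position: [0.3746, -0.1877, 0.2478]
tool_rot: [[-0.0, 0.764, 0.646], [0.0, 0.646, -0.764], [-1.0, -0.0, -0.0]]
ft_force: [-0.5, -0.4, 0.4]
grip_width: 0.0353
time_s: 57.15
position: [0.3746, -0.1877, 0.2478]
tool_rot: [[-0.0, 0.997, 0.073], [0.0, 0.073, -0.997], [-1.0, -0.0, -0.0]]
ft_force: [0.6, 0.1, -0.3]
grip_width: 0.0353
(538, -155.5, 220, 4.35) t(mm) [ 27.8 165.3 -20.2] dr [-0.003  -0.0003  0.0003] rows>= 3.4
(538, -155.5, 112, 4.35) t(mm) [108.   0.   0.] dr [0. 0. 0.] rows>= 2.2
[-4.29036154e+01  7.71922976e+00  9.13473930e+01 -1.63343216e-04
  8.09599701e+01 -4.70820077e+01]
bar slope [7.0000e-03 4.2059e+01] z 100.4 (closed at start: +0.006, 41.2, 99.6)
```

```bash
python3 -m crank '{"hand":[150,150,150,150,150],"translation":[[0,0.05,-0.006],[0,0.1,-0.012],[0.028,0.145,-0.02],[0.05,0.165,-0.02],[0.09,0.165,-0.02]],"dr":[[0,0,0],[0,0,0],[0,0,0],[0,0,0],[0,0,0]]}'
python3 -m crank '{"hand":[150,150,150],"translation":[[0.03,0,0],[0.045,0,0],[0.045,0,0]],"dr":[[0,0,0],[0,0,0],[0,0,0]]}'
python3 -c "
from h import *
plan((538,-155.5,112,4.35))"
```

```text
time_s: 57.7
position: [0.5408, -0.1547, 0.1576]
tool_rot: [[0.004, 0.997, 0.082], [-0.002, 0.082, -0.997], [-1.0, 0.004, 0.002]]
ft_force: [0.5, 0.2, -0.2]
grip_width: 0.035
time_s: 58.0
position: [0.5367, -0.1546, 0.1107]
tool_rot: [[-0.004, 0.997, 0.079], [0.002, 0.079, -0.997], [-1.0, -0.004, -0.003]]
ft_force: [-0.8, 0.8, -0.0]
grip_width: 0.0348
(538, -155.5, 112, 4.35) t(mm) [-1.3  1.2  1. ] dr [ 0.0032 -0.0026  0.0042] rows>= 0.0
```

```bash
python3 -m crank '{"hand":[200,255,255,255,255],"translation":[[0,0,0],[0,0,0],[0,0,0],[0,0,0],[0,0,0]],"dr":[[0,0,0],[0,0,0],[0,0,0],[0,0,0],[0,0,0]]}' 60
python3 -m crank '{"hand":[255,255,255,255],"translation":[[-0.002,0,0],[-0.004,0,0],[-0.006,0,0],[-0.006,0,0]],"dr":[[0,0,0],[0,0,0],[0,0,0],[0,0,0]]}'
python3 slope.py; python3 traytabs.py
```

```text
time_s: 58.5
position: [0.5379, -0.1553, 0.1137]
tool_rot: [[0.001, 0.997, 0.078], [-0.001, 0.078, -0.997], [-1.0, 0.001, 0.001]]
ft_force: [-0.7, 0.9, 3.3]
grip_width: 0.02
time_s: 58.9
position: [0.5374, -0.154, 0.118]
tool_rot: [[-0.002, 0.997, 0.078], [0.002, 0.078, -0.997], [-1.0, -0.001, -0.002]]
ft_force: [2.9, 4.5, -12.3]
grip_width: 0.0199
bar slope [-0.    41.855] z 101.4 (closed at start: +0.006, 41.2, 99.6)
top tab in tray [-13.9 -20.5] z 126.0 50
scene tab in tray [-8.8 33.6] z 128.0 50
scene tab in tray [48.1 72.6] z 131.0 36
scene tab in tray [-10.9 -22.6] z 127.0 51
```

```bash
python3 -m crank '{"hand":[255,255,255,255],"translation":[[-0.003,0,0],[-0.006,0,0],[-0.006,0,0],[-0.006,0,0]],"dr":[[0,0,0],[0,0,0],[0,0,0],[0,0,0]]}' 100
python3 slope.py
python3 - <<'E'
from h import *
im,d,c=grab("wrist"); W=cloud(im,d,c)*1000; t=np.radians(4.35); R=np.array([[np.cos(t),-np.sin(t)],[np.sin(t),np.cos(t)]])
T=W.copy(); T[...,:2]=(W[...,:2]-[500,-183.5])@R
q=T[(abs(T[...,0]-40)<6)&(T[...,1]>45)&(T[...,1]<85)&(T[...,2]>90)&(T[...,2]<120)]; print("bar top z near knob",np.median(q[:,2]),len(q), sensors.observe()["ft_force"])
E
```

```text
time_s: 59.45
position: [0.537, -0.1528, 0.1222]
tool_rot: [[-0.004, 0.997, 0.078], [0.005, 0.078, -0.997], [-1.0, -0.003, -0.006]]
ft_force: [6.6, 9.5, -25.0]
grip_width: 0.0189
bar slope [1.1000e-02 4.3367e+01] z 102.3 (closed at start: +0.006, 41.2, 99.6)
bar top z near knob 102.06124761160825 2065 [  6.31908897   9.68058516 -24.45748608]
```

The bar can be lifted by the knob (3.5 mm at 25 N), so I can raise it over caddy 1 while closing. First I reopen it.

```bash
python3 -m crank '{"hand":[255,255,200,165,165],"translation":[[0.006,0,0],[0.01,0,0],[0.01,0,0],[0.01,0,0],[0.01,0,0]],"dr":[[0,0,0],[0,0,0],[0,0,0],[0,0,0],[0,0,0]]}' 20
python3 -m crank '{"hand":[165,165,165,165,165],"translation":[[0,0.0118,-0.0008],[0,0.0234,-0.0033],[0,0.0346,-0.0073],[0,0.045,-0.0129],[0,0.0546,-0.0199]],"dr":[[-0.14,0,0],[-0.28,0,0],[-0.419,0,0],[-0.559,0,0],[-0.698,0,0]]}'
python3 -m crank '{"hand":[165,165,165,165,165],"translation":[[0,0.0118,-0.0008],[0,0.0234,-0.0033],[0,0.0346,-0.0073],[0,0.045,-0.0129],[0,0.0546,-0.0199]],"dr":[[-0.14,0,0],[-0.28,0,0],[-0.419,0,0],[-0.559,0,0],[-0.698,0,0]]}'
python3 -m crank '{"hand":[165,165,165,165],"translation":[[0,0.0044,-0.0001],[0,0.0089,-0.0005],[0,0.0089,-0.0005],[0,0.0089,-0.0005]],"dr":[[-0.05,0,0],[-0.1,0,0],[-0.1,0,0],[-0.1,0,0]]}'
python3 -m crank '{"hand":[165,165,165,165,165],"translation":[[-0.05,0,0],[-0.1,0,0],[-0.14,0,-0.04],[-0.16,-0.02,-0.08],[-0.16,-0.05,-0.12]],"dr":[[0,0,0],[0,0,0],[0,0,0],[0,0,0],[-0.07,0,0]]}'
python3 walls.py; python3 -c "
from h import *
plan((260,-190,260,94.35))"
```

```text
time_s: 60.05
position: [0.5382, -0.1556, 0.1161]
tool_rot: [[0.002, 0.997, 0.078], [-0.002, 0.078, -0.997], [-1.0, 0.002, 0.002]]
ft_force: [0.4, 0.6, 0.2]
grip_width: 0.0304
time_s: 60.55
position: [0.5898, -0.1345, 0.1165]
tool_rot: [[-0.002, 0.711, 0.704], [-0.007, 0.704, -0.711], [-1.0, -0.006, 0.004]]
ft_force: [-20.6, -25.9, 2.9]
grip_width: 0.0298
time_s: 61.05
position: [0.6162, -0.0787, 0.1159]
tool_rot: [[0.002, 0.091, 0.996], [-0.001, 0.996, -0.091], [-1.0, -0.001, 0.002]]
ft_force: [0.1, -0.5, -0.6]
grip_width: 0.0299
time_s: 61.45
position: [0.6162, -0.07, 0.1156]
tool_rot: [[0.001, -0.002, 1.0], [-0.001, 1.0, 0.002], [-1.0, -0.001, 0.001]]
ft_force: [0.8, -0.6, 0.8]
grip_width: 0.0298
time_s: 61.95
position: [0.499, -0.1177, 0.2783]
tool_rot: [[0.006, -0.075, 0.997], [-0.003, 0.997, 0.075], [-1.0, -0.004, 0.006]]
ft_force: [-0.1, -2.0, 0.1]
grip_width: 0.0299
1542 ctr [ -0.1 -23. ] [110.2  50.8] 1.3 y [-48.2   3. ] x [-55.2  54. ]
1594 ctr [ 0.8 33.1] [ 50.8 110.1] 90.0 y [ 8.6 58.4] x [-54.2  55. ]
1461 ctr [ 0.6 89. ] [ 50.  109.8] 90.0 y [ 64.3 114. ] x [-54.3  55. ]
tab [107. 172.] [-13.1 -23.2] [30.5 12.4] 1.7
tab [173. 173.] [-12.3  33.4] [12.3 30.1] 89.9
tab [237. 173.] [-13.1  89. ] [12.2 29.3] 89.8
(260, -190, 260, 94.35) t(mm) [  17.2  -50.8 -238.7] dr [0.0008 0.0008 0.0039] rows>= 4.9
```

```bash
python3 -m crank '{"hand":[150,150,150,150,150],"translation":[[0,-0.02,-0.045],[0,-0.04,-0.09],[0,-0.06,-0.135],[0.02,-0.06,-0.178],[0.06,-0.06,-0.178]],"dr":[[0,0,0],[0,0,0],[0,0,0],[0,0,0],[0,0,0]]}'
python3 -m crank '{"hand":[150,150,150,150],"translation":[[0.045,0,0],[0.085,0,0],[0.105,0,0],[0.105,0,0]],"dr":[[0,0,0],[0,0,0],[0,0,0],[0,0,0]]}'
python3 - <<'E'
from h import *
s=sensors.observe(); im,d,c=grab("wrist"); W=cloud(im,d,c)*1000
m=((W[...,2]>74)&(W[...,2]<90)&(abs(W[...,0]-315)<40)&(abs(W[...,1]+192)<40)).astype(np.uint8)
k,l,st,ce=cv2.connectedComponentsWithStats(m); i=1+st[1:,4].argmax()
print("tab",st[i],cv2.minAreaRect(W[l==i][:,:2].astype(np.float32))); plan((315,-192.5,48,94.35))
E
```

```text
time_s: 62.5
position: [0.324, -0.1918, 0.2164]
tool_rot: [[0.004, -0.067, 0.998], [-0.006, 0.998, 0.067], [-1.0, -0.006, 0.003]]
ft_force: [1.0, 0.3, -0.6]
grip_width: 0.0355
time_s: 62.9
position: [0.3255, -0.1898, 0.1083]
tool_rot: [[-0.003, -0.071, 0.997], [0.003, 0.997, 0.071], [-1.0, 0.004, -0.003]]
ft_force: [0.2, 0.6, -0.2]
grip_width: 0.0354
tab [ 254  205   23   58 1275] ((315.0073547363281, -193.23101806640625), (30.08611488342285, 11.605172157287598), 4.168572902679443)
(315, -192.5, 48, 94.35) t(mm) [ 61.7  -1.3 -11.2] dr [-0.0042 -0.001  -0.0012] rows>= 1.3
```

```bash
python3 -m crank '{"hand":[150,150,150,255,255],"translation":[[0.01,-0.002,-0.01],[0.04,-0.002,-0.01],[0.06,-0.002,-0.01],[0.06,-0.002,-0.01],[0.06,-0.002,-0.01]],"dr":[[-0.004,0,0],[-0.004,0,0],[-0.004,0,0],[-0.004,0,0],[-0.004,0,0]]}' 50
python3 -m crank '{"hand":[255,255,255,255,255],"translation":[[0,0,0],[0,0,0],[-0.04,0,0],[-0.08,0,0],[-0.12,0,0]],"dr":[[0,0,0],[0,0,0],[0,0,0],[0,0,0],[0,0,0]]}'
python3 -m crank '{"hand":[255,255,255,255,255],"translation":[[-0.03,-0.02,0.02],[-0.04,-0.05,0.06],[-0.04,-0.08,0.1],[-0.04,-0.11,0.14],[-0.04,-0.13,0.165]],"dr":[[0,0,0],[0,0,0],[0,0,0],[0,0,0],[0,0,0]]}'
python3 -m crank '{"hand":[255,255],"translation":[[0,0,0],[0,0,0]],"dr":[[0,0,0],[0,0,0]]}'
python3 -c "
from h import *
F=fr((503.9,-235.3),4.35)
plan((*F(-5.5,-84),140,94.35))"; python3 walls.py
```

```text
time_s: 63.45
position: [0.3171, -0.1938, 0.051]
tool_rot: [[0.001, -0.077, 0.997], [-0.001, 0.997, 0.077], [-1.0, -0.001, 0.001]]
ft_force: [-0.1, 0.4, -1.8]
grip_width: 0.0113
time_s: 63.95
position: [0.3163, -0.1927, 0.172]
tool_rot: [[0.0, -0.077, 0.997], [-0.0, 0.997, 0.077], [-1.0, -0.0, 0.0]]
ft_force: [0.9, -1.2, -2.4]
grip_width: 0.0112
time_s: 64.45
position: [0.4932, -0.3111, 0.2101]
tool_rot: [[0.001, -0.077, 0.997], [-0.001, 0.997, 0.077], [-1.0, -0.001, 0.001]]
ft_force: [0.6, -0.4, -2.0]
grip_width: 0.0109
time_s: 64.65
position: [0.4909, -0.3097, 0.2096]
tool_rot: [[-0.001, -0.077, 0.997], [0.001, 0.997, 0.077], [-1.0, 0.001, -0.001]]
ft_force: [-0.1, 0.0, -1.4]
grip_width: 0.0113
(np.float64(504.8), np.float64(-319.5), 140, 94.35) t(mm) [ 69.6 -10.9  13.2] dr [ 0.0013 -0.0008 -0.0008] rows>= 1.4
1450 ctr [ -0.1 -22.8] [110.9  49.8] 1.8 y [-48.5   2.2] x [-55.5  54. ]
2210 ctr [ 0.7 32.9] [ 50.7 110.3] 90.0 y [ 7.9 57.7] x [-54.2  55. ]
2480 ctr [ 0.4 88.6] [110.6  51.5] 0.3 y [ 63.4 113.4] x [-54.6  54.9]
425 ctr [-14.3  84. ] [11.7 32.2] 70.1 y [82.1 94.3] x [-27.8   1.8]
tab [342. 225.] [-13.4 -23.7] [30.3 12.3] 1.4
tab [423. 227.] [-12.6  32.4] [29.9 12.1] 0.1
tab [504. 226.] [-13.2  88.6] [29.9 13. ] 0.3
```

```bash
python3 -m crank '{"hand":[255,255,255,255,255],"translation":[[0.01,-0.011,0.0142],[0.05,-0.011,0.0142],[0.08,-0.011,0.0142],[0.08,-0.011,0.0142],[0.08,-0.011,0.0142]],"dr":[[0,0,0],[0,0,0],[0,0,0],[0,0,0],[0,0,0]]}'
python3 -c "
from h import *
F=fr((503.9,-235.3),4.35)
plan((*F(-4.5,-84),93,94.35))"; python3 walls.py|grep ctr
```

```text
time_s: 65.2
position: [0.5059, -0.3198, 0.1313]
tool_rot: [[0.001, -0.077, 0.997], [-0.001, 0.997, 0.077], [-1.0, -0.001, 0.001]]
ft_force: [0.9, -0.5, -0.9]
grip_width: 0.0111
(np.float64(505.8), np.float64(-319.4), 93, 94.35) t(mm) [38.3  0.4 -0.1] dr [0.001  0.0006 0.0007] rows>= 0.8
3555 ctr [ -0.5 -23.4] [110.   50.4] 1.4 y [-49.3   1.7] x [-55.5  52.9]
4605 ctr [ 0.8 32.7] [ 51.3 110.5] 89.9 y [ 7.6 57.5] x [-54.2  54.7]
1158 ctr [-35.7  65.9] [13.7 41.8] 77.1 y [63.  73.9] x [-54.6 -15.1]
2726 ctr [ -9.9 -84.1] [52.6 42.3] 0.1 y [-105.1  -63. ] x [-30.2  14.3]
457 ctr [-15.  -28.7] [11.5 32.6] 69.6 y [-30.1 -18.5] x [-28.6   1.2]
803 ctr [-14.   27.8] [12.4 32.6] 69.8 y [26.3 38.1] x [-27.5   2.4]
590 ctr [-12.6  83.1] [ 4.  30.2] 88.7 y [81.7 84.5] x [-27.3   2.3]
1045 ctr [49.7 78.7] [47.5 23.8] 59.3 y [ 63.2 102.6] x [29.5 55.3]
```

```bash
python3 -m crank '{"hand":[255,255,255,255,255],"translation":[[0.015,0,0],[0.03,0,0],[0.037,0,0],[0.037,0,0],[0.037,0,0]],"dr":[[0,0,0],[0,0,0],[0,0,0],[0,0,0],[0,0,0]]}'
python3 -m crank '{"hand":[215,160,150,150,150],"translation":[[0,0,0],[0,0,0],[0,0,0],[0,0,0],[0,0,0]],"dr":[[0,0,0],[0,0,0],[0,0,0],[0,0,0],[0,0,0]]}'
python3 -m crank '{"hand":[150,150,150,150,150],"translation":[[-0.02,0,0],[-0.07,0,0],[-0.12,0,0],[-0.16,0.02,-0.01],[-0.17,0.06,-0.02]],"dr":[[0,0,0],[0,0,0],[0,0,0],[0,0,0],[0,0,0]]}'
python3 walls.py; python3 -c "
from h import *
plan((616.5,-70.3,250,90.35))"
```

```text
time_s: 65.75
position: [0.5065, -0.3203, 0.0954]
tool_rot: [[0.002, -0.077, 0.997], [-0.002, 0.997, 0.077], [-1.0, -0.002, 0.002]]
ft_force: [-2.8, 2.2, 7.0]
grip_width: 0.0112
time_s: 66.25
position: [0.5061, -0.3199, 0.0928]
tool_rot: [[0.0, -0.077, 0.997], [0.0, 0.997, 0.077], [-1.0, 0.0, 0.0]]
ft_force: [-0.6, 0.1, -0.2]
grip_width: 0.0353
time_s: 66.75
position: [0.4822, -0.2633, 0.2669]
tool_rot: [[0.006, -0.075, 0.997], [-0.006, 0.997, 0.075], [-1.0, -0.006, 0.006]]
ft_force: [0.5, 0.9, -0.1]
grip_width: 0.0349
1480 ctr [ -0.1 -23.2] [110.3  50. ] 1.4 y [-48.6   2.7] x [-55.4  54.4]
1526 ctr [ 0.5 33.3] [109.6  50.5] 0.0 y [ 8.2 58. ] x [-54.1  54.5]
1529 ctr [ 0.3 88.9] [ 50.6 110.1] 89.9 y [ 63.7 113.5] x [-54.5  54.6]
1502 ctr [  7.3 -84.8] [ 50.4 109.7] 90.0 y [-109.6  -59.7] x [-47.4  61.5]
tab [275. 207.] [-13.9 -23.6] [29.6 11.1] 0.2
tab [341. 208.] [-12.9  33.1] [12.4 29.5] 89.9
tab [407. 208.] [-13.   88.6] [12.2 29.4] 89.5
tab [203. 216.] [ -5.7 -84.7] [12.2 29.8] 89.9
(616.5, -70.3, 250, 90.35) t(mm) [ 17.5 175.4 150.2] dr [0.0723 0.0045 0.0025] rows>= 4.6
```

All four are in: caddy 1 at (7,−85), the rest as before. Now I grip the knob firmly and close with the bar held raised, lowering it only at the end.

```bash
python3 -m crank '{"hand":[150,150,150,150,150],"translation":[[0,0.04,0.032],[0,0.075,0.065],[0.01,0.11,0.1],[0.017,0.15,0.13],[0.017,0.175,0.15]],"dr":[[0.015,0,0],[0.03,0,0],[0.05,0,0],[0.072,0,0],[0.072,0,0]]}'
python3 -m crank '{"hand":[150,150],"translation":[[0,0,0],[0,0,0]],"dr":[[0,0,0],[0,0,0]]}'
python3 -c "
from h import *
plan((616.5,-70.3,112,90.35))"
```

```text
time_s: 67.3
position: [0.6184, -0.0725, 0.2444]
tool_rot: [[-0.002, -0.006, 1.0], [0.001, 1.0, 0.006], [-1.0, 0.001, -0.002]]
ft_force: [-0.5, -0.8, -0.4]
grip_width: 0.0356
time_s: 67.5
position: [0.6177, -0.0751, 0.2454]
tool_rot: [[-0.001, -0.006, 1.0], [-0.0, 1.0, 0.006], [-1.0, -0.0, -0.001]]
ft_force: [-0.7, -0.6, 0.4]
grip_width: 0.0356
(616.5, -70.3, 112, 90.35) t(mm) [133.4   4.8  -1. ] dr [ 0.0002 -0.0008  0.    ] rows>= 2.7
```

```bash
python3 -m crank '{"hand":[150,150,150,150,150],"translation":[[0.03,0.0045,-0.001],[0.075,0.0045,-0.001],[0.11,0.0045,-0.001],[0.133,0.0045,-0.001],[0.133,0.0045,-0.001]],"dr":[[0,0,0],[0,0,0],[0,0,0],[0,0,0],[0,0,0]]}' 100
python3 -m crank '{"hand":[150,210,255,255,255],"translation":[[0,0,0],[0,0,0],[0,0,0],[0,0,0],[0,0,0]],"dr":[[0,0,0],[0,0,0],[0,0,0],[0,0,0],[0,0,0]]}'
python3 -m crank '{"hand":[255,255,255,255,255],"translation":[[-0.0005,-0.0118,-0.0008],[-0.002,-0.0234,-0.0033],[-0.0045,-0.0346,-0.0073],[-0.0075,-0.045,-0.0129],[-0.0105,-0.0546,-0.0199]],"dr":[[0.14,0,0],[0.279,0,0],[0.419,0,0],[0.559,0,0],[0.698,0,0]]}'
python3 slope.py
```

```text
time_s: 68.0
position: [0.6146, -0.072, 0.1099]
tool_rot: [[-0.006, -0.003, 1.0], [0.002, 1.0, 0.003], [-1.0, 0.002, -0.006]]
ft_force: [0.8, -0.2, 0.1]
grip_width: 0.035
time_s: 68.5
position: [0.6177, -0.0709, 0.1144]
tool_rot: [[0.004, -0.005, 1.0], [-0.0, 1.0, 0.006], [-1.0, -0.001, 0.004]]
ft_force: [3.1, 3.2, 3.9]
grip_width: 0.0183
time_s: 69.0
position: [0.6005, -0.1223, 0.1253]
tool_rot: [[0.011, 0.642, 0.766], [0.006, 0.766, -0.643], [-1.0, 0.011, 0.004]]
ft_force: [11.9, 18.6, 2.2]
grip_width: 0.0181Traceback (most recent call last):
  File "slope.py", line 7, in <module>
    P=np.array(P); f=np.polyfit(P[:,0],P[:,1],1); print("bar slope",f.round(3),"z",P[:,2].mean().round(1),"(closed at start: +0.006, 41.2, 99.6)")
                                ~^^^^^
IndexError: too many indices for array: array is 1-dimensional, but 2 were indexed
```

```bash
python3 -m crank '{"hand":[255,255,255,255,255],"translation":[[-0.001,-0.0118,-0.0008],[-0.001,-0.0234,-0.0033],[-0.001,-0.0346,-0.0073],[-0.001,-0.0398,-0.0099],[-0.001,-0.045,-0.0129]],"dr":[[0.14,0,0],[0.279,0,0],[0.419,0,0],[0.489,0,0],[0.559,0,0]]}'
python3 slope.py; python3 traytabs.py
python3 -m crank '{"hand":[255,255,255,255,255],"translation":[[0,-0.006,-0.0002],[0,-0.0118,-0.0008],[0,-0.0176,-0.0018],[0,-0.0206,-0.0025],[0,-0.0206,-0.0025]],"dr":[[0.07,0,0],[0.14,0,0],[0.21,0,0],[0.244,0,0],[0.244,0,0]]}'
python3 slope.py; python3 traytabs.py
```

```text
time_s: 69.55
position: [0.5579, -0.1533, 0.124]
tool_rot: [[-0.001, 0.95, 0.311], [-0.002, 0.311, -0.95], [-1.0, -0.001, 0.002]]
ft_force: [1.7, -3.6, -4.3]
grip_width: 0.0177
bar slope [-0.096 78.707] z 102.9 (closed at start: +0.006, 41.2, 99.6)
top tab in tray [ -5.9 -82. ] z 125.0 50
top tab in tray [-14.1 -20.9] z 125.0 48
scene tab in tray [-9.8 33.6] z 127.0 49
scene tab in tray [ -9.9 -22.8] z 128.0 50
scene tab in tray [68.9 74.4] z 133.0 25
scene tab in tray [ -2.4 -84.4] z 128.0 54
time_s: 70.2
position: [0.5371, -0.1563, 0.1236]
tool_rot: [[-0.002, 0.997, 0.076], [0.0, 0.076, -0.997], [-1.0, -0.002, -0.001]]
ft_force: [0.2, -1.9, -9.9]
grip_width: 0.0182
bar slope [7.0000e-03 4.2225e+01] z 101.4 (closed at start: +0.006, 41.2, 99.6)
top tab in tray [ -6.4 -81.6] z 126.0 51
top tab in tray [-14. -21.] z 125.0 48
scene tab in tray [-9.8 33.3] z 127.0 52
scene tab in tray [46.  72.3] z 128.0 31
scene tab in tray [-10.7 -22.7] z 127.0 49
scene tab in tray [ -3.2 -84. ] z 127.0 51
```

The bar reached the closed angle and no caddy moved. I lower it into the notch, release, lift off and check.

```bash
python3 -m crank '{"hand":[255,255,255,255,255],"translation":[[0.003,0,0],[0.006,0,0],[0.009,0,0],[0.009,0,0],[0.009,0,0]],"dr":[[0,0,0],[0,0,0],[0,0,0],[0,0,0],[0,0,0]]}' 40
python3 -m crank '{"hand":[220,180,165,165,165],"translation":[[0,0,0],[0,0,0],[0,0,0],[0,0,0],[0,0,0]],"dr":[[0,0,0],[0,0,0],[0,0,0],[0,0,0],[0,0,0]]}'
python3 -m crank '{"hand":[165,165,165,165,165],"translation":[[-0.03,0,0],[-0.08,0,0],[-0.12,0,0],[-0.14,-0.03,0],[-0.14,-0.07,0.01]],"dr":[[0,0,0],[0,0,0],[0,0,0],[-0.1,0,0],[-0.24,0,0]]}'
python3 -m crank '{"hand":[165,165,165,165,165],"translation":[[0,0,0],[0,0,0],[0,0,0],[0,0,0],[0,0,0]],"dr":[[-0.14,0,0],[-0.28,0,0],[-0.42,0,0],[-0.56,0,0],[-0.7,0,0]]}'
python3 slope.py; python3 bar.py; python3 cad.py|grep tab; python3 walls.py|grep ctr
python3 - <<'E'
from h import *
im,d,c=grab("wrist"); W=cloud(im,d,c)*1000; t=np.radians(4.35); R=np.array([[np.cos(t),-np.sin(t)],[np.sin(t),np.cos(t)]])
T=W.copy(); T[...,:2]=(W[...,:2]-[500,-183.5])@R
q=T[(T[...,2]>70)&(T[...,2]<150)&(abs(T[...,0]+48)<70)&(abs(T[...,1]-135)<30)]
for z in range(70,125,8):
    s=q[abs(q[:,2]-z)<4]
    if len(s): print("lever z",z,len(s),"shaker x",np.percentile(s[:,0],[3,50,97]).round(0),"y",np.percentile(s[:,1],[3,97]).round(0))
plan((430,-60,200,90))
E
```

```text
time_s: 70.85
position: [0.5382, -0.1571, 0.1202]
tool_rot: [[0.003, 0.997, 0.076], [-0.004, 0.076, -0.997], [-1.0, 0.003, 0.005]]
ft_force: [-14.5, 0.2, 32.5]
grip_width: 0.0181
time_s: 71.35
position: [0.5382, -0.1562, 0.1153]
tool_rot: [[0.0, 0.997, 0.075], [0.0, 0.075, -0.997], [-1.0, 0.0, -0.0]]
ft_force: [-0.4, -0.4, -0.7]
grip_width: 0.03
time_s: 71.85
position: [0.4698, -0.1714, 0.2579]
tool_rot: [[0.005, 0.949, 0.316], [-0.003, 0.316, -0.949], [-1.0, 0.004, 0.005]]
ft_force: [0.1, -0.9, -1.1]
grip_width: 0.0303
time_s: 72.35
position: [0.469, -0.1714, 0.2552]
tool_rot: [[0.0, 0.523, 0.853], [0.0, 0.853, -0.523], [-1.0, 0.0, -0.0]]
ft_force: [-1.1, 0.7, -0.1]
grip_width: 0.0303
bar slope [6.0000e-03 4.2331e+01] z 100.5 (closed at start: +0.006, 41.2, 99.6)
knob top (shaker) 469 [ 39.3  26.2 135.5] zmed 138.7 expect 40,25,138
bar centre x along y [[42.0, 39.1], [48.0, 39.1], [54.0, 39.1], [60.0, 39.4], [66.0, 40.4], [72.0, 39.9], [78.0, 39.9], [84.0, 39.8]] z 98.9
tab [305. 201.] [-12.6  88.9] [30.6 12.1] 0.0 z 126.4
tab [251. 239.] [-12.6  33.3] [29.8 12.4] 0.5 z 126.4
tab [3
[... 217 characters left out ...]
  33. ]
1141 ctr [-10.2  33.2] [50.4 88.2] 89.9 y [ 8.5 58.2] x [-54.2  32. ]
940 ctr [-10.3 -23.3] [89.9 50.6] 1.3 y [-48.6   2.5] x [-55.5  31.7]
790 ctr [-16.3 -84.5] [51.  62.5] 89.9 y [-109.3  -59.2] x [-47.3  12.9]
lever z 70 117 shaker x [-90. -34.  21.] y [111. 145.]
lever z 78 486 shaker x [-79. -44. -14.] y [117. 145.]
lever z 86 1973 shaker x [-89. -39.  -5.] y [117. 150.]
lever z 94 71 shaker x [-59. -53. -50.] y [128. 137.]
lever z 102 75 shaker x [-64. -57. -54.] y [128. 137.]
lever z 110 84 shaker x [-68. -61. -58.] y [128. 137.]
lever z 118 67 shaker x [-68. -65. -62.] y [129. 137.]
(430, -60, 200, 90) t(mm) [ 55.2  73.8 -92.1] dr [-5.592e-01 -1.000e-04 -1.000e-04] rows>= 3.7
```

The bar lies at its starting angle (slope 0.006, knob x 39.3) and the caddies are unmoved. Last is the lever; I locate its grip.

```bash
python3 - <<'E'
from h import *
t=np.radians(4.35); R=np.array([[np.cos(t),-np.sin(t)],[np.sin(t),np.cos(t)]])
im,d,c=grab("wrist"); Ws=[("wrist now",cloud(im,d,c)),("w1",np.load("w1.npz")["W"]),("scene0",np.load("scene0.npz")["W"]),("top0",np.load("top0.npz")["W"])]
for n,W in Ws:
    T=W*1000; T[...,:2]=(T[...,:2]-[500,-183.5])@R
    q=T[(T[...,2]>88)&(T[...,2]<200)&(abs(T[...,0]+60)<60)&(abs(T[...,1]-135)<25)]
    print(n)
    for z in range(92,190,8):
        s=q[abs(q[:,2]-z)<4]
        if len(s)>2: print("  z",z,len(s),"x",np.percentile(s[:,0],[3,50,97]).round(0),"y",np.percentile(s[:,1],[3,97]).round(0))
F=fr((500,-183.5),4.35); print(F(-84,135),F(-48,135))
E
```

```text
wrist now
  z 92 368 x [-89. -14.  -5.] y [117. 150.]
  z 100 79 x [-63. -56. -53.] y [128. 137.]
  z 108 84 x [-68. -61. -57.] y [128. 137.]
  z 116 75 x [-69. -65. -62.] y [128. 137.]
  z 124 8 x [-78. -66. -65.] y [124. 134.]
  z 132 67 x [-83. -73. -67.] y [122. 139.]
  z 140 239 x [-89. -74. -68.] y [122. 142.]
  z 148 609 x [-98. -84. -72.] y [123. 142.]
  z 156 860 x [-93. -86. -78.] y [124. 143.]
w1
  z 92 248 x [-90. -14.  -5.] y [117. 150.]
  z 100 41 x [-61. -56. -53.] y [128. 138.]
  z 108 41 x [-65. -60. -57.] y [128. 138.]
  z 116 24 x [-67. -63. -61.] y [129. 137.]
  z 132 19 x [-81. -73. -67.] y [122. 132.]
  z 140 115 x [-88. -73. -68.] y [122. 140.]
  z 148 343 x [-99. -88. -72.] y [123. 142.]
  z 156 520 x [-94. -87. -78.] y [124. 143.]
scene0
  z 92 75 x [-89. -44.  -3.] y [118. 151.]
  z 100 6 x [-61. -57. -52.] y [130. 138.]
  z 108 14 x [-66. -58. -51.] y [129. 139.]
  z 116 9 x [-73. -66. -61.] y [131. 140.]
  z 124 12 x [-76. -70. -64.] y [131. 141.]
  z 132 6 x [-73. -71. -70.] y [125. 137.]
  z 140 17 x [-83. -72. -67.] y [124. 145.]
  z 148 28 x [-98. -76. -70.] y [123. 147.]
  z 156 27 x [-96. -83. -72.] y [124. 145.]
  z 164 6 x [-85. -83. -76.] y [128. 142.]
top0
  z 92 53 x [-90. -47.  -6.] y [119. 153.]
  z 100 4 x [-58. -56. -54.] y [133. 138.]
  z 108 5 x [-63. -61. -58.] y [134. 142.]
  z 116 4 x [-65. -63. -59.] y [131. 137.]
  z 124 3 x [-73. -65. -65.] y [134. 146.]
  z 140 13 x [-84. -73. -70.] y [128. 148.]
  z 148 28 x [-99. -89. -73.] y [126. 146.]
  z 156 34 x [-96. -87. -79.] y [129. 146.]
  z 164 4 x [-93. -86. -83.] y [128. 143.]
[406.  -55.3] [441.9 -52.5]
```

```bash
python3 -m crank '{"hand":[255,255,255,255,255],"translation":[[0,0.02,-0.02],[0,0.04,-0.05],[0,0.06,-0.08],[0,0.08,-0.11],[0,0.08,-0.13]],"dr":[[-0.13,0,0],[-0.26,0,0],[-0.4,0,0],[-0.53,0,0],[-0.626,0,0]]}'
python3 -m crank '{"hand":[255,255],"translation":[[0,0,0],[0,0,0]],"dr":[[0,0,0],[0,0,0]]}'
python3 -c "
from h import *
F=fr((500,-183.5),4.35)
plan((*F(-125,133),230,94.35),(*F(-125,133),140,94.35),(*F(-80,133),142,94.35),(*F(-42,133),142,94.35))"
```

```text
time_s: 73.15
position: [0.3998, -0.0327, 0.2554]
tool_rot: [[0.0, -0.075, 0.997], [0.0, 0.997, 0.075], [-1.0, 0.0, 0.0]]
ft_force: [0.2, -0.1, 0.6]
grip_width: -0.0
time_s: 73.35
position: [0.4011, -0.0352, 0.2556]
tool_rot: [[0.001, -0.067, 0.998], [-0.001, 0.998, 0.067], [-1.0, -0.001, 0.001]]
ft_force: [-0.0, -0.8, 0.5]
grip_width: -0.0001
(np.float64(365.3), np.float64(-60.4), 230, 94.35) t(mm) [ 25.6 -22.8 -37.5] dr [-0.009   0.001   0.0006] rows>= 1.0
(np.float64(365.3), np.float64(-60.4), 140, 94.35) t(mm) [90.  0.  0.] dr [0. 0. 0.] rows>= 1.8
(np.float64(410.1), np.float64(-57.0), 142, 94.35) t(mm) [-2.  -0.  44.9] dr [0. 0. 0.] rows>= 0.9
(np.float64(448.0), np.float64(-54.1), 142, 94.35) t(mm) [ 0.  0. 38.] dr [0. 0. 0.] rows>= 0.8
```

```bash
python3 -m crank '{"hand":[255,255,255,255,255],"translation":[[0.01,-0.023,-0.0375],[0.04,-0.023,-0.0375],[0.08,-0.023,-0.0375],[0.115,-0.023,-0.0375],[0.115,-0.023,-0.0375]],"dr":[[-0.009,0,0],[-0.009,0,0],[-0.009,0,0],[-0.009,0,0],[-0.009,0,0]]}'
python3 -m crank '{"hand":[255,255],"translation":[[0,0,0],[0,0,0]],"dr":[[0,0,0],[0,0,0]]}'
python3 -c "
from h import *
F=fr((500,-183.5),4.35)
plan((*F(-42,133),142,94.35))"
```

```text
time_s: 73.85
position: [0.3637, -0.0605, 0.1375]
tool_rot: [[-0.007, -0.075, 0.997], [0.004, 0.997, 0.075], [-1.0, 0.004, -0.006]]
ft_force: [0.3, -0.6, 1.1]
grip_width: -0.0001
time_s: 74.05
position: [0.3661, -0.0612, 0.1417]
tool_rot: [[0.003, -0.078, 0.997], [-0.001, 0.997, 0.078], [-1.0, -0.002, 0.002]]
ft_force: [-0.1, -0.2, -0.2]
grip_width: -0.0002
(np.float64(448.0), np.float64(-54.1), 142, 94.35) t(mm) [-0.1  0.7 82.2] dr [0.0021 0.0024 0.0016] rows>= 1.6
```

```bash
python3 -m crank '{"hand":[255,255,255,255,255],"translation":[[0,0,0.02],[0,0,0.035],[0,0,0.05],[0,0,0.065],[0,0,0.082]],"dr":[[0,0,0],[0,0,0],[0,0,0],[0,0,0],[0,0,0]]}'
python3 -m crank '{"hand":[255,255,255],"translation":[[0,0,0.004],[0,0,0.004],[0,0,0.004]],"dr":[[0,0,0],[0,0,0],[0,0,0]]}'
python3 -m crank '{"hand":[255,255,255,255,255],"translation":[[0,0,-0.03],[0,0,-0.07],[-0.04,0,-0.09],[-0.09,0,-0.09],[-0.12,0,-0.09]],"dr":[[0,0,0],[0,0,0],[0,0,0],[0,0,0],[0,0,0]]}'
python3 - <<'E'
from h import *
t=np.radians(4.35); R=np.array([[np.cos(t),-np.sin(t)],[np.sin(t),np.cos(t)]])
for n in("wrist","scene"):
    im,d,c=grab(n); T=cloud(im,d,c)*1000; T[...,:2]=(T[...,:2]-[500,-183.5])@R
    q=T[(T[...,2]>96)&(T[...,2]<200)&(abs(T[...,0]+40)<80)&(abs(T[...,1]-135)<22)]
    print(n)
    for z in range(100,180,8):
        s=q[abs(q[:,2]-z)<4]
        if len(s)>2: print("  z",z,len(s),"x",np.percentile(s[:,0],[3,50,97]).round(0),"y",np.percentile(s[:,1],[3,97]).round(0))
E
```

```text
time_s: 74.55
position: [0.4472, -0.054, 0.1418]
tool_rot: [[0.001, -0.079, 0.997], [-0.001, 0.997, 0.079], [-1.0, -0.001, 0.001]]
ft_force: [-3.1, -1.1, -0.8]
grip_width: -0.0
time_s: 74.85
position: [0.4504, -0.0537, 0.1408]
tool_rot: [[0.001, -0.079, 0.997], [-0.0, 0.997, 0.079], [-1.0, -0.0, 0.001]]
ft_force: [-0.2, 0.6, -1.1]
grip_width: 0.0001
time_s: 75.35
position: [0.3602, -0.0609, 0.2637]
tool_rot: [[0.004, -0.078, 0.997], [-0.002, 0.997, 0.078], [-1.0, -0.002, 0.004]]
ft_force: [-0.1, -0.1, -0.1]
grip_width: 0.0001
wrist
scene
  z 100 16 x [-60.  27.  38.] y [115. 144.]
  z 108 12 x [-35.  28.  38.] y [113. 131.]
  z 132 7 x [-21. -10.  -3.] y [124. 134.]
  z 140 4 x [-15.  -6.   1.] y [125. 136.]
  z 148 16 x [-20.  -5.   3.] y [124. 139.]
  z 156 38 x [-16.  -5.   5.] y [125. 144.]
  z 164 3 x [-12.  -9.  -8.] y [137. 142.]
```

The lever now leans +x (grip x≈−9, z≈150): the run notch. Final check of bar, caddies and bystanders.

```bash
python3 -m crank '{"hand":[255,255,255,255,255],"translation":[[0,0.04,0],[0,0.08,0],[0,0.12,0],[0,0.16,0],[0,0.2,0]],"dr":[[0,0,0],[0,0,0],[0,0,0],[0,0,0],[0,0,0]]}'
python3 slope.py; python3 traytabs.py; python3 - <<'E'
from h import *
im,d,c=grab("top"); W=cloud(im,d,c)*1000; o=np.load("top0.npz"); W0=o["W"]*1000
t=np.radians(4.35); R=np.array([[np.cos(t),-np.sin(t)],[np.sin(t),np.cos(t)]])
for n,w in(("top start",W0),("top now",W)):
    T=w.copy(); T[...,:2]=(w[...,:2]-[503.9,-235.3])@R; P=[]
    for y in range(-105,50,10):
        q=T[(abs(T[...,1]-y)<5)&(T[...,2]>93)&(T[...,2]<106)&(T[...,0]>15)&(T[...,0]<85)]
        if len(q)>4: P.append((y,np.median(q[:,0]),np.median(q[:,2])))
    P=np.array(P); print(n,np.polyfit(P[:,0],P[:,1],1).round(3),P[:,2].mean().round(1))
df=(cv2.absdiff(im,o["im"]).max(2)>45).astype(np.uint8); df=cv2.morphologyEx(df,cv2.MORPH_OPEN,np.ones((3,3)))
k,l,st,ce=cv2.connectedComponentsWithStats(df)
for i in range(1,k):
    if st[i,4]>15: print("changed px",ce[i].round(),st[i,4],np.nanmedian(W[l==i],axis=0).round(0))
E
```

```text
time_s: 75.95
position: [0.344, 0.14, 0.2597]
tool_rot: [[-0.001, -0.078, 0.997], [-0.0, 0.997, 0.078], [-1.0, -0.0, -0.001]]
ft_force: [1.4, -0.8, -0.0]
grip_width: 0.0
bar slope [7.0000e-03 4.2125e+01] z 100.8 (closed at start: +0.006, 41.2, 99.6)
top tab in tray [37.8 79.8] z 135.0 33
top tab in tray [ -6.5 -81.7] z 125.0 52
top tab in tray [-14.3 -20.7] z 126.0 48
top tab in tray [-14.3  91.5] z 125.0 47
top tab in tray [-13.7  35.9] z 125.0 49
scene tab in tray [-10.1  89.1] z 127.0 50
scene tab in tray [-8.8 33.2] z 128.0 51
scene tab in tray [-10.4 -23. ] z 127.0 52
scene tab in tray [46.5 75.3] z 127.0 34
scene tab in tray [ -3.1 -84.2] z 128.0 51
top start [1.0000e-03 3.8513e+01] 98.0
top now [1.0000e-02 3.9381e+01] 98.9
changed px [227. 177.] 21 [558. 172.  61.]
changed px [234. 187.] 89 [527. 151.  59.]
changed px [250. 183.] 53 [540. 102.  60.]
changed px [173. 183.] 75 [535. 332.  60.]
changed px [194. 184.] 78 [536. 268.  59.]
changed px [202. 181.] 21 [546. 247.  63.]
changed px [211. 184.] 24 [538. 220.  60.]
changed px [218. 187.] 62 [527. 202.  59.]
changed px [240.
[... 491 characters left out ...]
x [351. 210.] 104 [ 462. -203.   56.]
changed px [331. 212.] 96 [ 456. -142.   58.]
changed px [323. 214.] 18 [ 452. -118.   56.]
changed px [206. 309.] 14052 [193. 152. 565.]
changed px [289. 228.] 27 [408. -17.  39.]
changed px [302. 228.] 46 [405. -56.  86.]
changed px [106. 341.] 10594 [ 64. 536.   2.]
changed px [ 24. 297.] 74 [194. 764.  59.]
changed px [ 27. 309.] 31 [156. 769.  17.]
changed px [ 33. 315.] 24 [139. 750.  17.]
changed px [281. 338.] 387 [81. 10. 14.]
changed px [290. 348.] 111 [ 65. -22. 127.]
changed px [253. 372.] 228 [ 15.  80. 188.]
changed px [315. 383.] 157 [-14. -87. 176.]
changed px [266. 409.] 531 [-112.   45.    5.]
changed px [120. 412.] 101 [ 41. 286. 706.]
```

```bash
python3 -c "
from rig import env,sensors
print(sensors.observe()['ft_force']); print(env.close_job())"
```

```text
[-0.0715141   0.28705197  0.11922902]
the job is handed in; nothing more can be done
None
```

The job is done and handed in at about 76 s. All four caddies stand in the shaker's tray, the hold-down bar is back over them, and the lever is in the run notch.

**Caddies:** They stand side by side lengthways in the tray, at y of about −84, −23, +33 and +89 mm. All are flat, upright and inside the rim.

**What went wrong:** Caddy 1 was knocked sideways against caddy 2 during the run.
- **Closing:** On my first two closings the bar stopped about 0.065 rad short. Both times it pushed caddy 1 forward a few millimetres to about a centimetre.
- **Fix:** I set caddy 1 down on the bench for a moment, reopened the bar and put the caddy back nearer the rear rim. I then closed the bar with the knob held raised, and it came fully over.
- **Bar opened and closed more than once:** The bar was therefore opened three times in all. The last closing came after all four caddies were in, and the lever was thrown after that.

**Last checks:**
- **Bar:** It lies within about 0.01 rad of its starting closed position. It reads about 0.9 mm higher than at the start in both the top and the scene view. I could not explain that, nor why only caddy 1 blocked the bar.
- **Lever:** The grip measures at the run-side position, with the lever leaning to +x.
- **Other things:** The top view shows no change to anything else on the bench or shelf. The robot was touching nothing.

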